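# Load the vial tray under the photometer's spring flap

## Robot

A 7-joint arm with a two-finger parallel gripper is mounted at the origin on the work surface. World frame = base frame: x ahead of the robot, y to its left, z up, the work surface at z = 0. Lengths are in m, angles in rad, forces in N, time in s.
With the tool pointing down it reaches from about 0.425 to 0.95 m from the base axis. Payload 4.7 kg.
Tool frame: the origin (TCP) lies between the finger pads; the fingertips stand arm.nose_length ahead of it and the grasp point (between the pads) lies 11 mm behind it (arm.nose_length is the distance from the TCP to the fingertips, in m); x points along the fingers, z is the direction in which the jaws open and shut, and the axes are right-handed (so a half turn about x gives the same grasp; the last joint's range is limited). The gripper opens to 85 mm and grips with 20 to 120 N. Pads are 22 mm wide; open, the fingers measure 114 mm over their backs; the gripper's body (76 mm by 85 mm) begins 54 mm behind the grasp point. The pads swing forward as they close: fully open they stand 13 mm farther back than shut.
Start: joints at [-1.321, 0.469, -0.049, 1.532, 0.024, 1.141, -0.082], TCP at [0.186, 0.649, 0.239] pointing down, gripper open.
Joint ranges: [-2.59, 2.59], [-0.33, 1.99], [-1.39, 1.29], [0.1, 2.45], [-1.04, 4.18], [0.21, 1.99], [-2.66, 2.66]. Speed limits (rad/s): [2.57, 2.57, 3.14, 3.14, 3.14, 3.14, 3.14].

## Interface

Orientations are given as [roll, pitch, yaw] about the fixed x, y, z axes, in that order (R = Rz(yaw) Ry(pitch) Rx(roll)).
In Python, from cell import arm gives the robot as it stands.
- The arm moves only by the tool jog_arm, never from a script. Its argument "series" is text: rows parted by semicolons, each of 7 numbers parted by spaces: the turn, a rotation vector about the tool's x, y, z in degrees, then the shift along the tool's x, y, z in mm, then the gripper command: -1 is fully open, 1 is shut, values between are in proportion. A call has 1 to 8 rows; each row shifts and turns the pose as measured when the row begins, along the tool's axes as they then stand; what a row does not reach is not made up. A row lasts 1/10 s, in which the tool goes at most 50 mm and 8.59 degrees, less where a joint would pass 70% of its speed; a pose out of reach is approached as far as the arm can. A call is refused whole if a number of a shift passes 50 or a number of a turn 8.59, either way. A call with a gripper value outside its range is refused whole. The fingers move at their own pace and stop on an object; "newtons" is the grip in N (left out, the last holds). Time passes only in rows, so rows that do not move let the fingers close. It gives the time, the measured TCP pose, the force and the opening at its end, in the units of the state.
- arm.get_state(): the state, without advancing time (a new reading comes with each control period).
- arm.grab_frame(name): name is "scene" or "side" or "wrist"; returns a dict with "color" (480x640x3 uint8, red, green, blue), "intrinsics" (3x3 intrinsics, pixels), "dist" ([k1, k2, p1, p2, k3] as OpenCV has them; the pictures are not rectified), "view" (4x4, takes a point from world to camera coordinates); the wrist camera has in their place "T_tool_cam" (4x4, takes a point from camera to tool coordinates, whose origin is the TCP and whose axes are the tool frame's). Camera axes: x right, y up, looking along -z (the intrinsics and any distortion apply to the point x, -y, -z); pixel columns grow to the right and rows downward; lengths in m; the calibration is good to about 2 mm. A picture is of the moment at which its call begins: read the wrist's pose just before it. There is no depth.
- arm.hand_in(): hands the job in, once; it reports no verdict.
Trained networks look in a picture, given as the dict that the camera call returned (one of the last four; its "shot" number tells which), for a name from the list of things; names that differ only in an ending like _2 or _b are one class to them, and where a whole thing is asked for, a point or a joint stands for the part that bears it (a point fixed in the world has none). Each returns a list of dicts, best first, with "p" (0 to 1); they miss things now and then, are a little off and sometimes report something else, mostly with a low value. They report only what shows in the picture. A call takes as long as a camera call.
- arm.masks_of(picture, label): "region" (480x640 bool, what is visible of it) and "bbox" ([left, top, right, bottom] in pixels, round what is visible of it).
- arm.landmark_of(picture, label): "pixel" ([column, row] in pixels: a listed point, or the origin of a listed thing).
The state is a dict: "clock": time; "joints": joint angles; "qd": joint speeds; "joint_efforts": joint torques, N m; "tool_pos": TCP position; "orientation": TCP orientation; "wrist_force": force on the tool from outside, world axes, zero at the start; "wrist_torque": the same for the moment, N m; "gripper_width": finger opening in m.
Only numpy, scipy, OpenCV 4.12 (cv2) and the standard library are available. Lean on these libraries where they do the work, as an engineer would, in place of code of your own. Each camera call takes 0.05 s, during which the arm holds its last target.

## Task

Load the orange vial tray into the photometer: with one fingertip under its metal lip lift the spring-closed smoked flap and hold it up clear of the vials, while the other fingertip pushes the tray by its thumb plate along the lane under the flap until it is fully home against the end stop. Then take the fingers out so that the flap shuts over the vials. Only push the tray, never pinch, ram, lift or tip it, and leave the glassware and tools around the photometer where they stand.

Things in the scene. Friction and masses are not known exactly. Their poses are not given: they have to be found in the camera images.
- photometer: White bench photometer, 242 x 330 mm, fixed. Origin on the bench (z = 0) straight under bay_entrance; z up, x away from the operator, y along the loading lane from the covered bay to the open shelf, so the tray is loaded to -y. In this frame (mm): rear housing, 106 high behind the flap (68 high behind the shelf), behind x = 115; optics tower, 120 high, to -y of y = -114.
- bay_entrance (a point): Middle of the covered bay's entrance, on the lane's floor: x 0, y 0, z 50 mm in the photometer's frame, with its axes. The floor (deck) is level at this height, from x = -42 mm (front edge, a straight drop to the bench) back to a fence at x = +32.5 mm (28 mm high in the bay, 12 mm along the shelf), and from y = -39 to +150 mm.
- front_rail (a point): Front guide rail, on the deck, at the bay's entrance: x -35, y 0, z 50 mm in the photometer's frame. 5 mm high, 5 mm thick, straight from y = -42 to +85 mm, then flared out; with the fence it makes a lane 65 mm wide for the 60 mm wide tray.
- end_stop (a point): Foot of the end stop, a black block 28 mm high: its face lies across the lane, 39 mm to -y of bay_entrance. The tray's leading face rests on it when home.
- flap (a joint): Angle of the smoked clear flap, rad: 0 shut, grows as its lip is lifted, up to 0.9. Hinge along y at x 112, z 95 mm of the photometer's frame. Spring and weight always push it shut, softly damped, about 2 to 3 N at the lip. It covers y -100 to 0 mm. Its skirt just touches the vial caps at 0.08 to 0.10 rad; 0.2 rad clears them well.
- skirt (a point): Middle of the lower edge of the end skirt hanging from the flap across the front half of the entrance: 3 mm thick (y -3 to 0), from x -46 to -4 mm in the photometer's frame, reaching down to 11 mm above the deck when shut, so that only the tray's flat foot passes under it. Moves with the flap.
- lip (a point): Lower front edge, mid-length, of the flap's aluminium finger lip: a ledge 4 mm thick, 18 mm deep in x, 120 mm long in y. Shut, it spans x -65 to -47, y -100 to +20 mm in the photometer's frame, its underside 24 mm above the deck (z 74 mm), with the flap's clear front panel behind and above it. Free space under and before it. Moves with the flap.
- tray: Orange vial tray, loose, 0.11 to 0.21 kg. Origin: centre of its block's underside; axes as the photometer's when straight. Block 60 (x) by 30 (y) by 16 mm high with eight fixed green-capped vials, tops 22 mm up. Slides easily on the deck. Starts in the lane on the shelf, block 6 to 20 mm outside the entrance. Home, its origin lies 24 mm to -y of bay_entrance.
- thumb_plate (a point): Middle of the outer (+y) face of the tray's upright thumb plate, 17 mm above the deck: plate 56 wide (x), 4 thick, 34 mm high; this face is 37 mm to +y of the tray's origin. A flat foot 60 mm wide and 5 mm thick joins it to the block. Push here; when the tray is home the plate stays outside, 13 mm to +y of bay_entrance.
- tube_rack: Orange rack of 15 green-capped tubes, 70 x 115 x 118 mm, loose, to the right of the photometer. Origin: centre of the underside.
- amber_bottle: Amber bottle with red cap, 68 mm wide, 150 mm high, loose, to the left of the photometer. Origin: centre of the underside.
- sample_vial: Small clear vial with green cap, 28 mm wide, 55 mm high, loose, beyond the left end of the loading shelf. Origin: centre of the underside.
- spatula: Thin steel lab spatula with a black grip, 206 mm long, 12 mm wide, 8 mm high, lying along its own x on the bench in front of the photometer, loose. Origin: middle of its length, on the bench.
- wash_bottle: White wash bottle with blue cap, 70 mm wide, 170 mm high, loose, at the right. Origin: centre of the underside.
- acrylic_stand: Clear acrylic test-tube stand, 90 x 160 x 136 mm, loose, at the right. Origin: centre of the underside.

How it is judged:
By the outcome, as a careful person would: the job done as asked, in the order asked, and still so for the second after the job is handed in, with the robot touching nothing.
It also fails if it takes over 51 s, if anything falls off the work surface, if the arm or the gripper's body presses on something with over 40 N, if the wrist force passes 120 N, or if a joint passes its speed limit or range.

## Working session

There is one attempt and no reset: what is moved stays moved. The work goes in short steps, Python scripts to look and compute and a tool call to move; the robot and the scene stay as the last step left them, time stands still between calls to the robot, and variables do not carry over. Pictures are saved under pics/ and viewed, and the job is handed in when it is done.

Besides the shell and the picture viewer there is one more tool, called after "Emit:" as name(argument=value, ...), one argument or row to a line, values as JSON. jog_arm: Moves the arm, as the interface text tells. Its arguments: {"type":"object","properties":{"series":{"type":"string"},"newtons":{"type":"number"}},"required":["series"]}

```bash
ls; mkdir -p pics; python3 - <<'E'
from cell import arm
import cv2
s=arm.get_state();print(s, arm.nose_length)
for n in ["scene","side","wrist"]:
    p=arm.grab_frame(n);cv2.imwrite(f"pics/{n}0.png",p["color"][:,:,::-1])
    print(n,p["intrinsics"],p["dist"],p.get("view",p.get("T_tool_cam")))
    for l in ["bay_entrance","front_rail","end_stop","skirt","lip","tray","thumb_plate","photometer","flap","sample_vial","amber_bottle","spatula","tube_rack"]:
        r=arm.landmark_of(p,l);print(l,[(x["p"],x["pixel"]) for x in r[:2]])
E
```

```text
pics
{'clock': 0.0, 'joints': array([-1.32089128,  0.46949152, -0.04856706,  1.53373025,  0.0241148 ,
        1.14097574, -0.08227549]), 'qd': array([-0.00013662,  0.0021257 , -0.0015848 ,  0.00098403,  0.00050344,
       -0.00014927, -0.00102764]), 'joint_efforts': array([ 8.75290607e-04, -5.10287118e+01, -4.64989187e-02, -2.37714136e+01,
        1.05168202e-02,  7.48743187e-03,  6.06396128e-06]), 'tool_pos': array([0.18561481, 0.64837488, 0.23821217]), 'orientation': array([-3.09193009,  1.56877748, -1.79990057]), 'wrist_force': array([-0.26427874,  0.3497872 ,  0.26091615]), 'wrist_torque': array([-0.01588418,  0.01676374, -0.05927568]), 'gripper_width': 0.08543502999210481} 0.008
scene [[544.94848521   0.         322.04845578]
 [  0.         544.94848521 237.9776526 ]
 [  0.           0.           1.        ]] [-0.14134271  0.          0.          0.          0.        ] [[ 0.61467445  0.78867394  0.01299019 -0.26966534]
 [-0.60719822  0.46259621  0.64599929  0.35697409]
 [ 0.50347359 -0.40496688  0.76322747 -1.94706871]
 [ 0.          0.          0.          1.        ]]
bay_entrance [(0.89, [346.7, 242.0]), (0.68, [403.2, 229.0])]
front_rail [(0.71, [338.7, 235.1])]
end_stop [(0.59, [332.3, 250.1])]
skirt [(0.71, [341.5, 235.4])]
lip [(0.57, [319.3, 228.0])]
tray [(0.83, [349.7, 241.6]), (0.33, [361.6, 229.0])]
thumb_plate [(0.76, [361.3, 231.2])]
photometer [(0.7, [344.0, 253.1]), (0.29, [361.5, 228.9])]Traceback (most recent call last):
  File "<stdin>", line 8, in <module>
ValueError: it knows: acrylic_stand, amber_bottle, bay_entrance, end_stop, front_rail, lip, photometer, sample_vial, skirt, spatula, thumb_plate, tray, tube_rack, wash_bottle
```

```bash
python3 - <<'E'
from cell import arm
import cv2
for n in ["scene","side","wrist"]:
    p=arm.grab_frame(n);cv2.imwrite(f"pics/{n}0.png",p["color"][:,:,::-1])
    if n!="scene":print(n,p["intrinsics"],p["dist"],p.get("view",p.get("T_tool_cam")))
    for l in ["bay_entrance","front_rail","end_stop","skirt","lip","tray","thumb_plate","photometer","sample_vial","amber_bottle","spatula","tube_rack","wash_bottle","acrylic_stand"]:
        r=arm.landmark_of(p,l);print(l,[(x["p"],x["pixel"]) for x in r[:2]])
E
```

```text
bay_entrance [(0.74, [344.8, 243.9]), (0.26, [320.1, 226.9])]
front_rail [(0.6, [337.4, 232.7])]
end_stop [(0.88, [333.9, 248.8]), (0.35, [202.9, 323.6])]
skirt [(0.82, [340.6, 234.5])]
lip [(0.56, [321.6, 228.7]), (0.47, [341.9, 254.2])]
tray [(0.9, [349.7, 241.7])]
thumb_plate [(0.75, [313.0, 219.7])]
photometer [(0.62, [344.4, 257.2])]
sample_vial []
amber_bottle [(0.55, [419.3, 248.1]), (0.4, [320.1, 223.7])]
spatula [(0.39, [309.1, 220.0])]
tube_rack [(0.79, [273.8, 310.8])]
wash_bottle [(0.62, [199.9, 323.0])]
acrylic_stand [(0.75, [155.5, 283.1]), (0.37, [270.5, 311.3])]
side [[586.44871837   0.         329.64479179]
 [  0.         586.44871837 242.38877486]
 [  0.           0.           1.        ]] [-0.05141879  0.          0.          0.          0.        ] [[-0.99577719 -0.09068001  0.0143151   0.56404646]
 [ 0.07126534 -0.66525475  0.74320748 -0.20317125]
 [-0.05787087  0.74108923  0.66890785 -1.27450821]
 [ 0.          0.          0.          1.        ]]
bay_entrance [(0.72, [305.6, 282.1]), (0.15, [239.7, 357.6])]
front_rail [(0.9, [322.0, 279.6])]
end_stop [(0.84, [3
[... 341 characters left out ...]
342.7, 179.4])]
acrylic_stand [(0.59, [413.1, 176.2])]
wrist [[331.35568214   0.         319.09715449]
 [  0.         331.35568214 242.68313943]
 [  0.           0.           1.        ]] [-0.04581883  0.          0.          0.          0.        ] [[-1.94390125e-04  2.70171513e-01 -9.62812191e-01 -1.34724180e-01]
 [-8.79583671e-04  9.62811791e-01  2.70171579e-01  6.85450772e-02]
 [ 9.99999594e-01  8.99392569e-04  5.04773469e-05 -4.32433437e-04]
 [ 0.00000000e+00  0.00000000e+00  0.00000000e+00  1.00000000e+00]]
bay_entrance []
front_rail []
end_stop []
skirt []
lip []
tray []
thumb_plate []
photometer []
sample_vial []
amber_bottle []
spatula []
tube_rack []
wash_bottle []
acrylic_stand []
```

View pics/scene0.png

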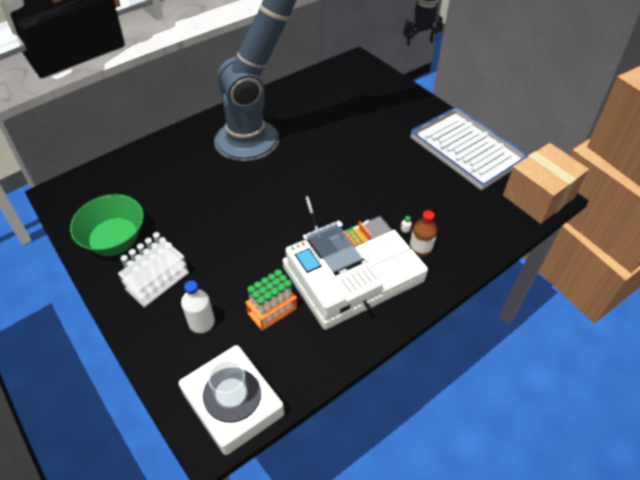

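View pics/side0.png

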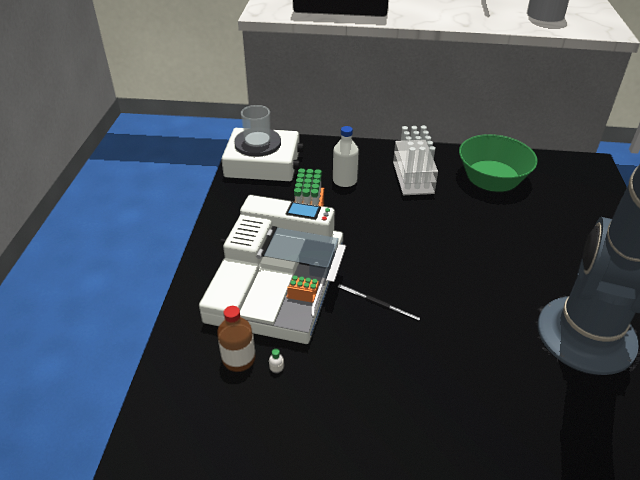

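View pics/wrist0.png

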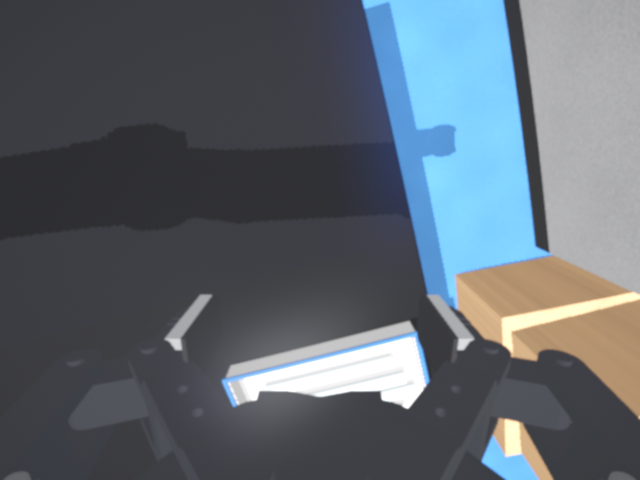

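```bash
cat > h.py <<'E'
import numpy as np, cv2
from scipy.optimize import least_squares
from scipy.spatial.transform import Rotation as Ro
def viewof(p,s=None):
    if "view" in p: return np.array(p["view"])
    T=np.eye(4);T[:3,:3]=Ro.from_euler("xyz",s["orientation"]).as_matrix();T[:3,3]=s["tool_pos"]
    return np.linalg.inv(T@p["T_tool_cam"])
def proj(c,P):
    V,K,D=c; q=np.atleast_2d(P)@V[:3,:3].T+V[:3,3]; q=q*[1,-1,-1]
    return cv2.projectPoints(q.reshape(-1,1,3),np.zeros(3),np.zeros(3),K,D)[0].reshape(-1,2)
def plane(c,px,z):
    V,K,D=c; u=cv2.undistortPoints(np.array(px,float).reshape(-1,1,2),K,D)[0,0]
    d=V[:3,:3].T@np.array([u[0],-u[1],-1]);o=-V[:3,:3].T@V[:3,3]
    return o+d*(z-o[2])/d[2]
def W(pose,P):
    x,y,a=pose;P=np.atleast_2d(P);c,s=np.cos(a),np.sin(a)
    return np.c_[x+c*P[:,0]-s*P[:,1],y+s*P[:,0]+c*P[:,1],P[:,2]]
REF=dict(bay_entrance=(0,0,.05),front_rail=(-.035,0,.05),end_stop=(0,-.039,.05),skirt=(-.025,-.0015,.061),lip=(-.065,-.04,.074),photometer=(0,0,0))
def fit(obs,x0): # obs list of (cam,label,px)
    f=lambda p:np.concatenate([(proj(c,W(p,REF[l]))[0]-px) for c,l,px in obs])
    return least_squares(f,x0,loss="soft_l1",f_scale=2)
E
python3 - <<'E'
from cell import arm
from h import *
obs=[];cams={}
raw={}
for n in ["scene","side"]*2:
    p=arm.grab_frame(n);c=(viewof(p),p["intrinsics"],p["dist"]);cams[n]=c
    for l in list(REF)+["thumb_plate","tray","sample_vial","spatula","amber_bottle","tube_rack"]:
        r=arm.landmark_of(p,l)
        if r:
            raw.setdefault((n,l),[]).append((r[0]["p"],r[0]["pixel"]))
            if l in REF and r[0]["p"]>.5: obs.append((c,l,r[0]["pixel"]))
r=fit(obs,[.6,.0,0]);print(r.x,np.degrees(r.x[2]))
for (c,l,px) in obs: print(l,proj(c,W(r.x,REF[l]))[0]-px)
for k,v in raw.items():
    if k[1] not in REF:
        z={"thumb_plate":.067,"tray":.05}.get(k[1],0)
        for a,px in v: 
            w=plane(cams[k[0]],px,z);a_=r.x[2];d=w[:2]-r.x[:2]
            print(k,a,px,w.round(3),"photoframe",np.round([np.cos(a_)*d[0]+np.sin(a_)*d[1],-np.sin(a_)*d[0]+np.cos(a_)*d[1]],4))
for n in cams: 
    p=arm.grab_frame(n);im=p["color"][:,:,::-1].copy()
    x0,y0=(250,180) if n=="scene" else (190,170)
    im=cv2.resize(im[y0:y0+200,x0:x0+200],(600,600),interpolation=cv2.INTER_CUBIC)
    pts=[(-.042,-.039,.05),(-.042,.15,.05),(.0325,.15,.05),(.0325,-.039,.05),(-.065,-.1,.074),(-.065,.02,.074),(0,0,.05),(-.047,.02,.074)]
    for P in pts:
        q=(proj(cams[n],W(r.x,P))[0]-[x0,y0])*3+1; cv2.circle(im,tuple(int(v) for v in q),3,(255,0,255),1)
    cv2.imwrite(f"pics/{n}1.png",im)
E
```

```text
[ 0.62180947 -0.06011311 -0.11748016] -6.731117401743431
bay_entrance [-1.84530349  0.25767354]
front_rail [-0.32739921  4.61148825]
end_stop [ 3.28905799 -3.0985713 ]
skirt [-1.28237409  1.4067899 ]
lip [-1.36892933  1.17502557]
photometer [4.19204727 0.25604206]
bay_entrance [1.52033533 2.83591256]
front_rail [ 1.58469405 -1.40512614]
end_stop [1.07768499 0.92734968]
skirt [-0.40355285 -0.21794598]
lip [-1.47584873  2.18154342]
photometer [-1.74889591  0.30942885]
bay_entrance [-3.34530349 -1.04232646]
front_rail [1.07260079 2.11148825]
end_stop [-1.01094201 -0.8985713 ]
skirt [0.21762591 1.2067899 ]
lip [0.73107067 1.47502557]
photometer [1.09204727 2.45604206]
bay_entrance [4.02033533 1.43591256]
front_rail [ 0.88469405 -1.10512614]
end_stop [ 1.37768499 -1.37265032]
skirt [-0.90355285  0.78205402]
lip [0.02415127 1.08154342]
photometer [-1.04889591  0.20942885]
('scene', 'thumb_plate') 0.7 [363.4, 231.3] [0.629 0.003 0.067] photoframe [0.     0.0631]
('scene', 'thumb_plate') 0.6 [365.2, 232.9] [0.637 0.003 0.067] photoframe [0.0078 0.0642]
('scene', 'tray') 0.65 [348.4, 243.3] [
[... 1285 characters left out ...]
367.8] [0.671 0.153 0.   ] photoframe [0.0235 0.2176]
('side', 'sample_vial') 0.53 [272.0, 367.0] [0.672 0.151 0.   ] photoframe [0.0246 0.2158]
('side', 'spatula') 0.71 [378.4, 304.1] [ 0.459 -0.045  0.   ] photoframe [-0.1634 -0.004 ]
('side', 'spatula') 0.86 [379.5, 302.4] [ 0.457 -0.05   0.   ] photoframe [-0.1651 -0.0097]
('side', 'amber_bottle') 0.91 [237.5, 356.4] [0.747 0.132 0.   ] photoframe [0.1023 0.2058]
('side', 'amber_bottle') 0.66 [236.8, 357.6] [0.748 0.135 0.   ] photoframe [0.1027 0.2091]
('side', 'tube_rack') 0.82 [306.4, 216.5] [ 0.66  -0.339 -0.   ] photoframe [ 0.0701 -0.2721]
('side', 'tube_rack') 0.74 [311.8, 293.5] [ 0.614 -0.062  0.   ] photoframe [-0.008  -0.0028]
```

View pics/scene1.png

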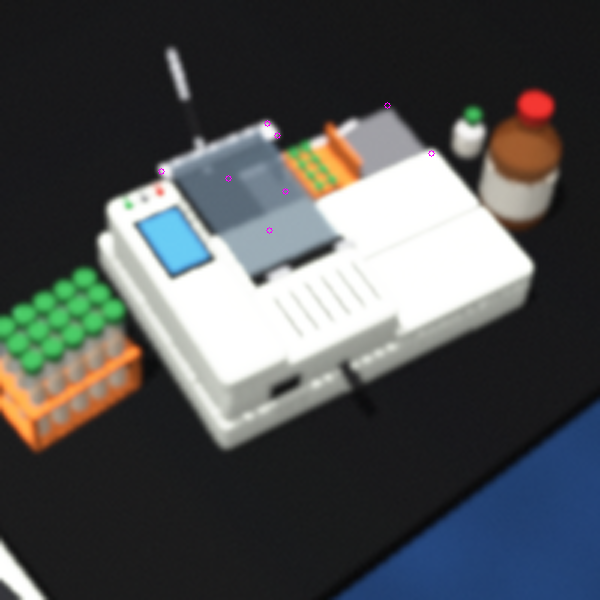

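View pics/side1.png

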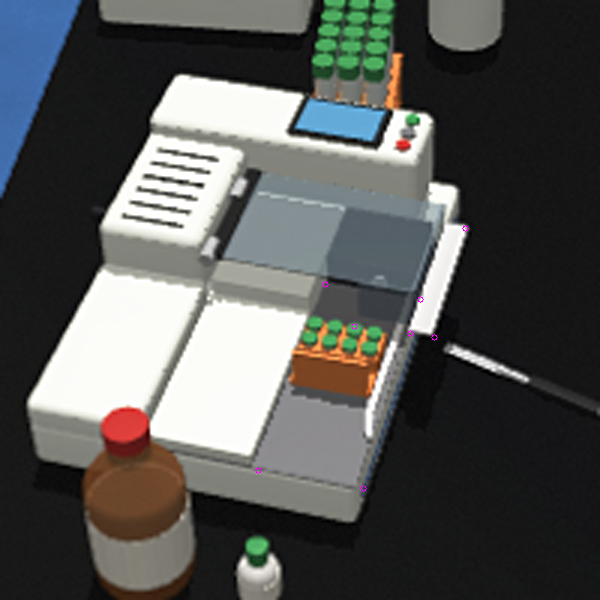

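```bash
python3 - <<'E'
from cell import arm
from h import *
print([a for a in dir(arm) if a[0]!='_'])
s=arm.get_state();p=arm.grab_frame("wrist");c=(viewof(p,s),p["intrinsics"],p["dist"])
print(Ro.from_euler("xyz",s["orientation"]).as_matrix().round(3))
im=p["color"][:,:,::-1].copy();im=im[260:480,120:520];im=cv2.resize(im,(800,440),interpolation=cv2.INTER_CUBIC)
cc=(np.linalg.inv(p["T_tool_cam"]),p["intrinsics"],p["dist"])
for X,col in [(.008,(0,0,255)),(-.005,(0,255,0)),(-.016,(255,0,255))]:
  for y in(-.011,.011):
    for z in (-.0427,.0427,-.057,.057):
      q=(proj(cc,(X,y,z))[0]-[120,260])*2;cv2.circle(im,tuple(int(v) for v in q),3,col,1)
cv2.imwrite("pics/w2.png",im)
E
```

```text
['PlanningError', 'get_state', 'grab_frame', 'hand_in', 'landmark_of', 'masks_of', 'nose_length']
[[ 0.    -0.961  0.275]
 [ 0.     0.275  0.961]
 [-1.     0.     0.   ]]
```

View pics/w2.png

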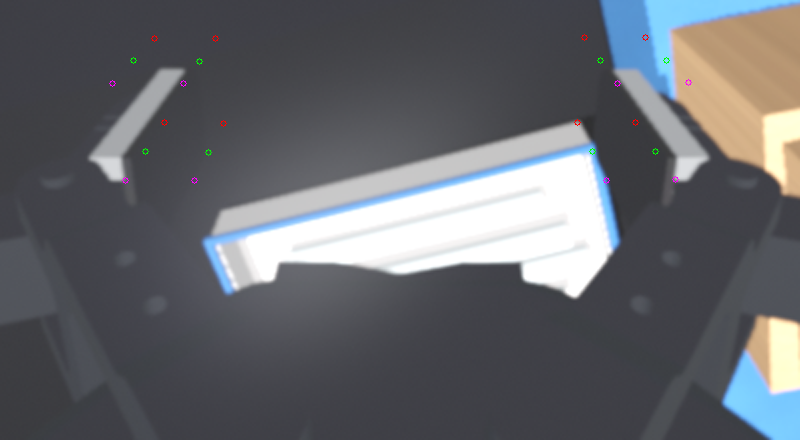

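```bash
python3 - <<'E'
from cell import arm
from h import *
p=arm.grab_frame("wrist")
cc=(np.linalg.inv(p["T_tool_cam"]),p["intrinsics"],p["dist"])
# back-project pixels on plane y=const in tool frame
V,K,D=cc
for name,px,y in [("tip in",(184,70),.011),("tip out",(160,70),.011),("back in",(125,158),.011),("back out",(90,158),.011),("lower",(125,180),.004),("fing out",(20,190),.011),("mid",(155,240),0.011),("outer link",(0,245),0.011),("tip lower R in",(614,72),.011),("R tip out",(640,72),.011)]:
    u=cv2.undistortPoints(np.array([[px[0]/2+120,px[1]/2+260]],float).reshape(-1,1,2),K,D)[0,0]
    d=V[:3,:3].T@np.array([u[0],-u[1],-1]);o=-V[:3,:3].T@V[:3,3]
    print(name,(o+d*(y-o[1])/d[1]).round(4))
E
```

```text
tip in [-0.0095  0.011  -0.0447]
tip out [-0.0096  0.011  -0.0497]
back in [-0.0428  0.011  -0.0439]
back out [-0.0429  0.011  -0.0495]
lower [-0.0384  0.004  -0.0465]
fing out [-0.0518  0.011  -0.0561]
mid [-0.0623  0.011  -0.0322]
outer link [-0.0638  0.011  -0.0522]
tip lower R in [-0.0107  0.011   0.0438]
R tip out [-0.0108  0.011   0.0491]
```

```bash
cat > geo.py <<'E'
import numpy as np
from scipy.spatial.transform import Rotation as Ro
R0=np.array([[1,0,0],[0,0,-1],[0,1,0.]]) # columns x=(1,0,0), y=(0,0,1), z=(0,-1,0)
def box(lo,hi,n=4):
    g=np.meshgrid(*[np.linspace(l,h,max(2,int((h-l)/n)+1)) for l,h in zip(lo,hi)],indexing="ij")
    return np.stack(g,-1).reshape(-1,3)
# tool boxes mm
FA=np.r_[box((-45,-11,43),(-8,11,51)),box((-66,-11,43),(-43,11,58))]
FB=FA*[1,1,-1]
BODY=np.r_[box((-150,-40,-42.5),(-65,40,42.5),6),box((-160,40,-20),(-110,90,20),6)]
def Rot(p,phi,psi): return Ro.from_euler("z",-psi,degrees=True).as_matrix()@Ro.from_euler("y",p,degrees=True).as_matrix()@R0@Ro.from_euler("x",-phi,degrees=True).as_matrix()
FLAP=[("lip",(-65,-100,74),(-47,20,78)),("panel",(-50,-100,74),(-47,0,98)),("top",(-47,-100,95),(112,0,98)),("skirt",(-46,-3,61),(-4,0,95))]
H=np.array([112,0,95.])
def unflap(P,th): # world->flap-local at angle th
    d=P-H;c,s=np.cos(th),np.sin(th)
    # forward: x'=xc+zs ; z'=zc-xs ; inverse:
    return np.c_[d[:,0]*c-d[:,2]*s,d[:,1],d[:,0]*s+d[:,2]*c]+H
def inb(P,lo,hi,m=0):
    return np.all((P>np.array(lo)-m)&(P<np.array(hi)+m),axis=1)
def flaphit(P,th,m=0,names=None):
    L=unflap(P,th);return [n for n,lo,hi in FLAP if inb(L,lo,hi,m).any() ]
FIX=[("deck",(-42,-39,0),(250,150,50)),("rail",(-37.5,-42,50),(-32.5,85,55)),("fence",(32.5,-39,50),(60,0,78)),("stop",(-42,-114,0),(60,-39,78)),("tower",(-60,-220,0),(250,-114,120)),("housing",(115,-114,0),(250,0,106)),("bench",(-900,-500,-50),(500,500,0))]
def fixhit(P,m=0): return [n for n,lo,hi in FIX if inb(P,lo,hi,m).any()]
E
cat > search.py <<'E'
from geo import *
res=[]
for p in range(5,50,5):
 for phi in range(0,31,5):
  for psi in range(-10,51,5):
   R=Rot(p,phi,psi)
   tipB=np.array([-8,0,-43.])
   for xB in (-20,-15,-10,-5,0,5):
    fb=FB@R.T
    # tip B inner edge at y of plate; lowest B z = 55
    t=np.zeros(3)
    m=fb[:,2]<fb[:,2].min()+35
    # points of FB with height in plate range
    t[2]=55-fb[:,2].min()
    sel=(fb[:,2]+t[2])<84
    i=np.argmin(np.where(sel,fb[:,1],1e9)); 
    cx=fb[sel&(fb[:,1]<fb[i,1]+.5)][:,0].mean()
    t[0]=xB-cx
    ok=True
    for yp in (13,66):
        t[1]=yp-fb[i,1]
        A=FA@R.T+t;B=fb+t;G=BODY@R.T+t
        if fixhit(A,2) or fixhit(B,2) or fixhit(G,8): ok=False;break
        if yp==66: A0=A
        th=None
        for k in np.arange(0,.6,.02):
            if not flaphit(A,k): th=k;break
        if th is None or th<.2 : ok=False;break
        if flaphit(G,th,3) or flaphit(B,th,3): ok=False;break
        # contact check: at th-.02 hits lip only
        h=flaphit(A,th-.02)
        if 'lip' not in h: ok=False;break
        L=unflap(A,th); dep=L[:,0].max()+65
        if dep<8: ok=False;break
    if ok: res.append((p,phi,psi,xB,round(th,2),h,round(dep),t.round(1)))
for r in res: print(*r)
print(len(res))
E
python3 search.py | tail -150
```

```text
0
```

```bash
cat > search.py <<'E'
from geo import *
import collections,sys
C=collections.Counter();res=[]
XB=(-24,-20,-15,-10,-5,0,5)
for p in range(0,61,5):
 for phi in range(0,46,5):
  for psi in range(-10,61,5):
   R=Rot(p,phi,psi); fb=FB@R.T
   t=np.zeros(3); t[2]=54-fb[:,2].min()
   sel=(fb[:,2]+t[2])<84
   i=np.argmin(np.where(sel,fb[:,1],1e9)); cx=fb[sel&(fb[:,1]<fb[i,1]+.5)][:,0].mean()
   for xB in XB:
    t[0]=xB-cx; why=None
    for yp in (13,66):
        t[1]=yp-fb[i,1]
        A=FA@R.T+t;B=fb+t;G=BODY@R.T+t
        a=fixhit(A,1);b=fixhit(B,1);g=fixhit(G,5)
        if a or b or g: why="fix",("A",*a) if a else (("B",*b) if b else ("G",*g));break
        th=None
        for k in np.arange(0,.8,.02):
            if not flaphit(A,k): th=k;break
        if th is None: why="noth";break
        if th<.16: why="low";break
        g=flaphit(G,th,2);b=flaphit(B,th,2)
        if g or b: why=("flap",yp,"G" if g else "B",*(g or b));break
        h=flaphit(A,th-.02)
        if 'lip' not in h: why="nolip";break
        dep=unflap(A,th)[:,0].max()+65
        if dep<6: why="dep";break
    if why: C[why]+=1
    else: res.append((p,phi,psi,xB,round(th,2),h,round(dep),t.round(1)))
for r in res: print(*r)
for k,v in C.most_common(25): print(k,v)
E
python3 search.py | tail -120
```

```text
0 20 5 -24 0.24 ['lip', 'panel'] 42 [-17.2  28.8  84.2]
0 20 5 -20 0.24 ['lip', 'panel'] 45 [-13.2  28.8  84.2]
0 20 5 -15 0.24 ['lip', 'panel'] 50 [-8.2 28.8 84.2]
0 20 10 -24 0.24 ['lip', 'panel'] 33 [-22.5  28.5  84.2]
0 20 10 -20 0.24 ['lip', 'panel'] 37 [-18.5  28.5  84.2]
0 20 10 -15 0.24 ['lip', 'panel'] 42 [-13.5  28.5  84.2]
0 20 15 -24 0.24 ['lip', 'panel'] 26 [-25.8  28.5  84.2]
5 15 25 -15 0.18 ['lip', 'panel'] 22 [-22.4  26.8  77. ]
10 15 20 -24 0.18 ['lip', 'panel'] 23 [-26.3  25.7  76.1]
10 15 20 -20 0.18 ['lip', 'panel'] 27 [-22.3  25.7  76.1]
10 15 25 -24 0.18 ['lip'] 17 [-29.8  26.   76.1]
10 15 25 -20 0.18 ['lip', 'panel'] 21 [-25.8  26.   76.1]
10 15 30 -24 0.16 ['lip'] 10 [-33.2  26.7  76.1]
10 15 30 -20 0.18 ['lip'] 15 [-29.2  26.7  76.1]
10 15 35 -20 0.16 ['lip'] 8 [-32.6  27.6  76.1]
10 15 35 -15 0.18 ['lip'] 14 [-27.6  27.6  76.1]
10 15 40 -10 0.16 ['lip'] 12 [-26.6  28.9  76.1]
10 15 45 -5 0.16 ['lip'] 11 [-24.8  30.4  76.1]
10 20 5 -24 0.26 ['lip', 'panel'] 48 [-13.   28.4  80. ]
10 20 10 -24 0.26 ['lip'] 39 [-18.3  27.8  80. ]
10 20 15 -24 0.24 ['lip', 'pa
[... 557 characters left out ...]
20 30 -24 0.22 ['lip', 'panel'] 21 [-28.4  26.2  77.4]
25 10 20 -24 0.16 ['lip'] 26 [-28.7  22.9  68.5]
25 15 30 -24 0.18 ['lip'] 16 [-34.4  24.3  72.2]
low 4434
('fix', ('A', 'stop')) 3232
('flap', 13, 'G', 'lip', 'panel', 'top', 'skirt') 2187
('fix', ('B', 'rail')) 1787
('fix', ('G', 'deck', 'rail', 'stop')) 479
('flap', 13, 'G', 'lip') 440
('fix', ('G', 'deck', 'rail')) 344
('fix', ('G', 'stop')) 185
('flap', 13, 'G', 'lip', 'panel', 'skirt') 134
('flap', 13, 'G', 'lip', 'panel') 99
('fix', ('G', 'deck')) 86
('flap', 13, 'G', 'lip', 'panel', 'top') 42
noth 40
('fix', ('G', 'deck', 'stop')) 37
nolip 35
('fix', ('G', 'rail', 'stop')) 35
('fix', ('G', 'rail')) 18
('flap', 13, 'G', 'panel') 2
```

```bash
cat > search2.py <<'E'
from geo import *
import itertools
FIX[3]=("stop",(-37.5,-114,0),(60,-39,78))
res=[]
for g,fw in ((85,0),(70,5.4)):
 sh=np.array([fw,0,-(85-g)/2])
 fA=np.r_[box((-45,-11,43),(-8,11,51),4)+sh,box((-66,-11,43),(-43,11,58),5)+sh]
 fB=fA*[1,1,-1]
 for p in range(5,41,5):
  for phi in range(0,31,5):
   for psi in range(0,51,5):
    R=Rot(p,phi,psi); fb=fB@R.T;fa=fA@R.T;gb=BODY@R.T
    for zb in (56,60,64):
     t=np.zeros(3); t[2]=zb-fb[:,2].min()
     sel=(fb[:,2]+t[2])<84
     i=np.argmin(np.where(sel,fb[:,1],1e9)); near=sel&(fb[:,1]<fb[i,1]+.5); cx=fb[near][:,0].mean(); cz=fb[near][:,2].mean()+t[2]
     for xB in (-20,-15,-10,-5,0):
      t[0]=xB-cx; mar=99;bad=False
      for yp in (13,40,66):
        t[1]=yp-fb[i,1]
        A=fa+t;B=fb+t;G=gb+t
        if fixhit(A,2) or fixhit(B,2) or fixhit(G,6): bad=True;break
        th=next((k for k in np.arange(0,.8,.02) if not flaphit(A,k)),None)
        if th is None or th<.18 : bad=True;break
        h=flaphit(A,th-.02)
        dep=unflap(A,th)[:,0].max()+65
        if 'lip' not in h or dep<9: bad=True;break
        m=0
        for mm in (1,2,4,6,9,12):
            if flaphit(G,th,mm) or flaphit(B,th,mm): break
            m=mm
        mar=min(mar,m)
        if mar<2: bad=True;break
      if not bad: res.append((mar,g,p,phi,psi,zb,round(cz),xB,round(th,2),h,round(dep),t.round(1)))
res.sort(key=lambda r:(-r[0],-r[7]))
for r in res[:70]: print(*r)
print(len(res))
E
time python3 search2.py
```

```text
9 70 5 10 30 64 68 -15 0.18 ['lip'] 21 [-28.4  35.3  82.1]
9 70 10 10 35 64 70 -15 0.18 ['lip'] 18 [-30.5  35.8  81.7]
9 70 5 10 25 64 65 -20 0.18 ['lip', 'panel', 'skirt'] 22 [-30.3  34.3  82.1]
9 70 5 10 30 64 68 -20 0.18 ['lip'] 16 [-33.4  35.3  82.1]
9 70 5 20 25 56 59 -20 0.22 ['lip'] 25 [-28.4  37.3  80.9]
9 70 5 20 25 60 63 -20 0.24 ['lip'] 25 [-28.4  37.3  84.9]
9 70 5 20 25 64 67 -20 0.26 ['lip'] 25 [-28.4  37.3  88.9]
9 70 5 25 20 56 59 -20 0.26 ['lip'] 32 [-24.9  38.5  84. ]
9 70 5 25 20 60 63 -20 0.28 ['lip', 'skirt'] 32 [-24.9  38.5  88. ]
9 70 5 25 25 56 59 -20 0.26 ['lip'] 27 [-27.3  39.   84. ]
9 70 5 25 25 60 63 -20 0.28 ['lip'] 27 [-27.3  39.   88. ]
9 70 10 10 30 64 68 -20 0.18 ['lip'] 18 [-32.3  34.6  81.7]
9 70 20 10 35 64 78 -20 0.18 ['lip'] 14 [-37.2  35.1  80.4]
9 70 25 10 35 64 79 -20 0.18 ['lip'] 15 [-37.9  35.2  79.6]
6 70 30 10 50 64 84 0 0.18 ['lip'] 18 [-28.3  42.4  78.6]
6 70 5 10 40 64 68 -5 0.18 ['lip'] 21 [-23.5  38.1  82.1]
6 70 10 10 45 64 74 -5 0.18 ['lip'] 17 [-26.6  38.7  81.7]
6 70 15 10 45 64 80 -5 0.18 ['lip'] 17 [-28.2  38.8  81.1]
6 70 20 1
[... 2584 characters left out ...]
0 [-16.4  28.1  87. ]
6 85 5 20 10 64 67 -20 0.3 ['lip', 'panel'] 40 [-16.4  28.1  91. ]
6 85 5 20 15 64 67 -20 0.3 ['lip', 'panel'] 33 [-19.7  28.   91. ]
6 70 10 25 15 56 59 -20 0.28 ['lip', 'skirt'] 41 [-20.5  37.6  83.5]
6 70 10 25 25 56 59 -20 0.26 ['lip'] 31 [-25.4  38.1  83.5]
6 70 10 25 25 60 63 -20 0.28 ['lip'] 30 [-25.4  38.1  87.5]
6 70 15 10 30 64 74 -20 0.18 ['lip'] 19 [-33.2  33.9  81.1]
6 70 15 15 35 56 60 -20 0.18 ['lip'] 19 [-32.6  35.9  76.5]
6 70 15 20 30 64 67 -20 0.26 ['lip', 'skirt'] 27 [-27.6  36.2  87.7]
6 70 20 10 30 64 73 -20 0.18 ['lip'] 21 [-32.7  33.6  80.4]
6 70 25 10 30 64 79 -20 0.18 ['lip'] 20 [-35.2  33.6  79.6]
287
real	1m56.603s
user	1m55.234s
sys	0m0.219s
```

Emit:
jog_arm(
  series="0 0 0 -45 0 0 -1; 0 0 0 -45 0 0 -1; 0 0 0 -45 0 0 -1; 8 0 0 -30 -20 -20 -1; 8 0 0 0 -30 -30 -1; 8 0 0 0 -25 -35 -1; 8 0 0 0 -25 -40 -1; 8 0 0 0 -15 -45 -1",
)

```text
clock: 6.3
tool_pos: [0.1881, 0.4517, 0.4083]
orientation: [-2.356, 1.569, -1.79]
wrist_force: [-0.8, 0.4, 0.8]
gripper_width: 0.085
```

```bash
cat > st.py <<'E'
from cell import arm
from h import *
s=arm.get_state()
print("t",round(s["clock"],2),"q",s["joints"].round(3),"pos",s["tool_pos"].round(4),"w",round(s["gripper_width"],4),"F",s["wrist_force"].round(2),"T",s["wrist_torque"].round(2))
R=Ro.from_euler("xyz",s["orientation"]).as_matrix();print(R.round(3))
E
python3 st.py
```

```text
t 6.3 q [-1.323  0.05   0.064  1.704 -0.003  1.39  -0.693] pos [0.1881 0.4517 0.4083] w 0.085 F [-0.81  0.44  0.8 ] T [ 0.09  0.09 -0.07]
[[-0.    -0.536  0.844]
 [-0.002  0.844  0.536]
 [-1.    -0.001 -0.001]]
```

```bash
cat > fk.py <<'E'
import numpy as np
from scipy.optimize import least_squares
from scipy.spatial.transform import Rotation as Ro
rz=lambda a:Ro.from_euler("z",a).as_matrix()
ry=lambda a:Ro.from_euler("y",a).as_matrix()
# final tool axes from link-7 frame (z along tool): C columns
def fk(q,s,L,C=None):
    h,l1,l2,l3,e1,e2=L
    R=rz(s[0]*q[0]);p=np.array([0,0,h]);R=R@ry(q[1]);R=R@rz(s[1]*q[2])
    p=p+R@[e1,0,l1];R=R@ry(q[3]);R=R@rz(s[2]*q[4]);p=p+R@[e2,0,l2];R=R@ry(q[5]);R=R@rz(s[3]*q[6]);p=p+R@[0,0,l3]
    return p,R
E
python3 - <<'E'
from fk import *
import itertools
D=[([-1.32089128,0.46949152,-0.04856706,1.53373025,0.0241148,1.14097574,-0.08227549],[0.18561481,0.64837488,0.23821217],[-3.09193009,1.56877748,-1.79990057])]
from cell import arm
s=arm.get_state();D.append((s["joints"],s["tool_pos"],s["orientation"]))
Rm=[Ro.from_euler("xyz",d[2]).as_matrix() for d in D]
for sg in itertools.product((1,-1),repeat=4):
    f=lambda L:np.concatenate([fk(d[0],sg,[*L,0,0])[0]-d[1] for d in D])
    r=least_squares(f,[.3,.4,.4,.25])
    Cs=[fk(d[0],sg,[0]*6)[1].T@R for d,R in zip(D,Rm)]
    e=np.degrees(Ro.from_matrix(Cs[0].T@Cs[1]).magnitude())
    if e<8: print(sg,r.x.round(4),np.abs(r.fun).max().round(4),e.round(2));print(Cs[0].round(2))
E
```

```text
(1, -1, 1, -1) [ 7.7609 -0.3811 -0.3789  7.1947] 0.3069 3.11
[[-0.01  0.46  0.89]
 [-0.04 -0.89  0.46]
 [ 1.   -0.04  0.03]]
(1, -1, -1, -1) [ 2.972214e+02 -3.698000e-01  2.230000e-01  2.964822e+02] 0.3266 0.31
[[-0.    0.48  0.88]
 [-0.   -0.88  0.48]
 [ 1.    0.    0.  ]]
(-1, -1, 1, -1) [-0.8653  0.547   0.4666 -0.8119] 0.0449 3.05
[[-0.    0.02 -1.  ]
 [-0.04  1.    0.02]
 [ 1.    0.04 -0.  ]]
(-1, -1, -1, -1) [32.7151  0.5666  0.5315 32.7679] 0.043 0.0
[[ 0.  0. -1.]
 [-0.  1.  0.]
 [ 1.  0.  0.]]
```

```bash
cat > ftool.py <<'E'
from fk import *
from cell import arm
C=np.array([[0,0,-1],[0,1,0],[1,0,0.]])
q=arm.get_state()["joints"]
R=ry(q[5])@rz(-q[6])@C
print("rotvec for +q5 8deg (tool)",(-8*(R.T@[0,0,1])).round(2), "for +q6",(8*(R.T@ry(q[5])@[0,1,0])).round(2))
E
python3 ftool.py
```

```text
rotvec for +q5 8deg (tool) [-1.44 -5.03 -6.06] for +q6 [ 0.    6.16 -5.11]
```

Emit:
jog_arm(
  series="-1.4 -5.0 -6.0 0 -25 35 -1; -1.4 -5.0 -6.0 0 -25 35 -1; -1.4 -5.0 -6.0 0 -25 35 -1",
)

```text
clock: 6.6
tool_pos: [0.3151, 0.44, 0.4282]
orientation: [-0.916, 1.151, -0.274]
wrist_force: [0.4, 0.9, -1.0]
gripper_width: 0.0856
```

```bash
python3 st.py; python3 ftool.py
```

```text
t 6.6 q [-1.332  0.092  0.083  1.672  0.421  1.375 -0.69 ] pos [0.3151 0.44   0.4282] w 0.0856 F [ 0.36  0.93 -1.  ] T [0.11 0.43 0.  ]
[[ 0.393 -0.533  0.75 ]
 [-0.11   0.782  0.613]
 [-0.913 -0.324  0.248]]
rotvec for +q5 8deg (tool) [-1.56 -4.99 -6.05] for +q6 [ 0.    6.17 -5.09]
```

Emit:
jog_arm(
  series="-1.5 -5.0 -6.0 4 -33 -28 -1; -1.5 -5.0 -6.0 4 -33 -28 -1; -1.5 -5.0 -6.0 0 -33 -28 -1",
)

```text
clock: 6.9
tool_pos: [0.3146, 0.3117, 0.4377]
orientation: [-0.957, 0.724, -0.229]
wrist_force: [-0.1, 0.0, -0.3]
gripper_width: 0.0852
```

```bash
python3 st.py; python3 ftool.py
```

```text
t 6.9 q [-1.412 -0.123 -0.008  2.027  0.857  1.408 -0.916] pos [0.3146 0.3117 0.4377] w 0.0852 F [-0.11  0.03 -0.29] T [ 0.15  0.8  -0.04]
[[ 0.729 -0.397  0.558]
 [-0.17   0.684  0.709]
 [-0.663 -0.612  0.432]]
rotvec for +q5 8deg (tool) [-1.29 -6.26 -4.81] for +q6 [ 0.    4.87 -6.35]
```

```bash
cat > data.py <<'E'
D=[([-1.32089128,0.46949152,-0.04856706,1.53373025,0.0241148,1.14097574,-0.08227549],[0.18561481,0.64837488,0.23821217]),
([-1.323,0.05,0.064,1.704,-0.003,1.39,-0.693],[0.1881,0.4517,0.4083]),
([-1.332,0.092,0.083,1.672,0.421,1.375,-0.69],[0.3151,0.44,0.4282]),
([-1.412,-0.123,-0.008,2.027,0.857,1.408,-0.916],[0.3146,0.3117,0.4377])]
E
cat > fit.py <<'E'
from fk import *
from data import D
def fk2(q,L):
    h,l1,l2,l3,e0,e1,e2,e3,d1,d2,d3=L
    R=rz(-q[0]);p=np.array([0,0,h]);
    R=R@ry(q[1]);R=R@rz(-q[2]);p=p+R@[e1,d1,l1];R=R@ry(q[3]);p=p+R@[e0,0,0];R=R@rz(-q[4]);p=p+R@[e2,d2,l2];R=R@ry(q[5]);p=p+R@[e3,d3,0];R=R@rz(-q[6]);p=p+R@[0,0,l3]
    return p
if __name__=="__main__":
  for mask in ([1,1,1,1,0,0,0,0,0,0,0],[1,1,1,1,0,1,0,0,0,0,0],[1,1,1,1,1,1,0,0,0,0,0],[1,1,1,1,0,0,0,1,0,0,0],[1,1,1,1,1,1,1,1,0,0,0],[1,1,1,1,0,0,0,1,1,1,1],[1]*11):
    m=np.array(mask,float);x0=np.array([.28,.35,.35,.3,0,0,0,0,0,0,0])
    f=lambda L:np.concatenate([np.concatenate([fk2(d[0],L*m)-d[1] for d in D]),1e-3*(L-x0)])
    r=least_squares(f,x0);print(mask,(r.x*m).round(4),np.abs(r.fun[:3*len(D)]).max().round(4))
E
python3 fit.py
```

```text
[1, 1, 1, 1, 0, 0, 0, 0, 0, 0, 0] [0.2996 0.5472 0.4691 0.3588 0.     0.     0.     0.     0.     0.
 0.    ] 0.0414
[1, 1, 1, 1, 0, 1, 0, 0, 0, 0, 0] [ 0.3123  0.5467  0.5159  0.3639 -0.     -0.0459  0.      0.      0.
  0.      0.    ] 0.0411
[1, 1, 1, 1, 1, 1, 0, 0, 0, 0, 0] [ 0.2964  0.5407  0.5106  0.3643 -0.0215 -0.0461  0.      0.      0.
  0.      0.    ] 0.0405
[1, 1, 1, 1, 0, 0, 0, 1, 0, 0, 0] [ 0.3004  0.5451  0.4393  0.3649  0.      0.      0.     -0.0292  0.
  0.      0.    ] 0.0412
[1, 1, 1, 1, 1, 1, 1, 1, 0, 0, 0] [-0.9446  1.2066  0.5598 -1.3148 -0.5904 -0.0288  1.6778 -0.0963  0.
  0.      0.    ] 0.0451
[1, 1, 1, 1, 0, 0, 0, 1, 1, 1, 1] [ 2.415e-01  5.512e-01  4.681e-01  2.982e-01 -0.000e+00 -0.000e+00
 -0.000e+00  2.000e-04 -4.260e-02  4.000e-04  4.000e-04] 0.0016
[1, 1, 1, 1, 1, 1, 1, 1, 1, 1, 1] [ 0.2262  0.5688  0.4659  0.2644  0.0029  0.002   0.0346 -0.0069 -0.0419
  0.      0.    ] 0.0003
```

```bash
cat > ik.py <<'E'
from fk import *
from fit import fk2
from geo import Rot
C=np.array([[0,0,-1],[0,1,0],[1,0,0.]])
LK=np.array([2.415e-01,5.512e-01,4.681e-01,2.982e-01,0,0,0,2e-4,-4.26e-02,4e-4,4e-4])
lo=np.array([-2.59,-.33,-1.39,.1,-1.04,.21,-2.66]);hi=np.array([2.59,1.99,1.29,2.45,4.18,1.99,2.66])
PH=np.array([.6218,-.0601,-.1175])
def FK(q):
    R=rz(-q[0])@ry(q[1])@rz(-q[2])@ry(q[3])@rz(-q[4])@ry(q[5])@rz(-q[6])@C
    return fk2(q,LK),R
def ik(p,R,q0,wt=.02,ref=None):
    ref=q0 if ref is None else ref
    def f(q):
        a,b=FK(q);return np.r_[(a-p)*10,Ro.from_matrix(R.T@b).as_rotvec()*3,wt*(q-ref)]
    r=least_squares(f,np.clip(q0,lo+.02,hi-.02),bounds=(lo+.01,hi-.01))
    return r.x,np.abs(r.fun[:6]).max()
def world(t,R): # photometer frame mm -> world
    Z=rz(PH[2]);return np.r_[PH[:2],0]+Z@(np.array(t)/1000),Z@R
E
python3 - <<'E'
from ik import *
rng=np.random.default_rng(0)
for (p,phi,psi,t) in [(12,20,27,(-25,37,84)),(25,15,35,(-33,36,76)),(5,20,25,(-25,37,84)),(12,20,5,(-15,30,84))]:
    P,R=world(t,Rot(p,phi,psi));out=[]
    for k in range(60):
        q0=rng.uniform(lo,hi);q,e=ik(P,R,q0,.005,ref=(lo+hi)/2)
        if e<.02: out.append(q.round(2))
    out=np.unique(np.array(out).round(1),axis=0) if out else []
    print(p,phi,psi,P.round(3),len(out));print(out[:12])
E
```

```text
12 20 27 [ 0.601 -0.02   0.084] 1
[[-0.7  0.9  0.3  2.4  2.1  1.2  1.8]]
25 15 35 [ 0.593 -0.02   0.076] 2
[[-1.3  1.4  1.2  2.3  3.2  0.2  0.2]
 [-0.5  0.7  0.   2.3  1.8  1.1  2. ]]
5 20 25 [ 0.601 -0.02   0.084] 1
[[-0.8  1.   0.3  2.4  2.1  1.3  1.6]]
12 20 5 [ 0.61  -0.029  0.084] 0
[]
```

```bash
cat > feas.py <<'E'
from ik import *
seed=np.array([-.7,.9,.3,2.3,2.1,1.2,1.8])
for p in (5,10,15,20,25):
  for psi in (20,25,30,35,40,45):
    R=Rot(p,17,psi);row=[]
    for t in [(-110,37+53,70),(-80,90,70),(-28,90,84),(-28,37,84),(-80,37,84)]:
        P,Rw=world(t,R)
        best=min((ik(P,Rw,s,.002,ref=(lo+hi)/2) for s in (seed,seed*[.6,.8,0,1,.9,1,1])),key=lambda r:r[1])
        q,e=best;row.append("%.3f/%.2f"%(e/10,np.minimum(q-lo,hi-q).min()))
    print(p,psi,row,q.round(2))
E
python3 feas.py
```

```text
5 20 ['0.008/0.01', '0.000/0.02', '0.000/0.10', '0.000/0.04', '0.014/0.01'] [-0.51  0.98 -0.06  2.44  2.08  1.68  1.65]
5 25 ['0.000/0.02', '0.000/0.07', '0.000/0.14', '0.000/0.08', '0.004/0.01'] [-0.47  0.95 -0.12  2.44  2.01  1.68  1.69]
5 30 ['0.000/0.07', '0.000/0.12', '0.000/0.19', '0.000/0.13', '0.000/0.04'] [-0.75  0.96  0.16  2.41  1.88  1.43  1.61]
5 35 ['0.000/0.12', '0.000/0.17', '0.000/0.24', '0.000/0.18', '0.000/0.09'] [-0.7   0.94  0.08  2.36  1.78  1.45  1.7 ]
5 40 ['0.000/0.18', '0.000/0.22', '0.000/0.30', '0.000/0.23', '0.000/0.14'] [-0.66  0.92  0.02  2.31  1.69  1.48  1.78]
5 45 ['0.000/0.23', '0.000/0.28', '0.000/0.35', '0.000/0.28', '0.000/0.19'] [-0.61  0.91 -0.04  2.26  1.61  1.52  1.84]
10 20 ['0.012/0.01', '0.001/0.01', '0.000/0.08', '0.000/0.03', '0.019/0.01'] [-0.34  0.9  -0.24  2.44  2.11  1.67  1.82]
10 25 ['0.002/0.01', '0.000/0.05', '0.000/0.13', '0.000/0.07', '0.008/0.01'] [-0.31  0.89 -0.3   2.44  2.04  1.68  1.84]
10 30 ['0.000/0.05', '0.000/0.10', '0.000/0.18', '0.000/0.12', '0.000/0.02'] [-0.72  0.89  0.14  2.43  1.91  1.35  1.67]
10 35 ['0.000/0.1
[... 1823 characters left out ...]
04/0.01', '0.000/0.09', '0.000/0.03', '0.020/0.01'] [ 0.33  0.88 -1.    2.44  2.11  1.66  2.37]
25 25 ['0.005/0.01', '0.000/0.04', '0.000/0.13', '0.000/0.07', '0.009/0.01'] [ 0.26  0.85 -0.95  2.44  2.04  1.66  2.29]
25 30 ['0.000/0.03', '0.000/0.08', '0.000/0.17', '0.000/0.11', '0.000/0.01'] [-0.59  0.66  0.06  2.44  1.94  1.08  1.9 ]
25 35 ['0.000/0.08', '0.000/0.13', '0.000/0.22', '0.000/0.16', '0.000/0.06'] [-0.54  0.66 -0.02  2.39  1.81  1.12  1.97]
25 40 ['0.000/0.13', '0.000/0.18', '0.000/0.27', '0.000/0.21', '0.000/0.11'] [-0.49  0.66 -0.1   2.34  1.7   1.17  2.03]
25 45 ['0.000/0.18', '0.000/0.23', '0.000/0.32', '0.000/0.26', '0.000/0.16'] [-0.44  0.67 -0.17  2.29  1.6   1.23  2.07]
```

```bash
cat > search3.py <<'E'
from geo import *
FIX[3]=("stop",(-37.5,-114,0),(60,-39,78))
res=[]
for g,fw in ((85,0),(78,2.7),(70,5.4),(60,8)):
 sh=np.array([fw,0,-(85-g)/2])
 fA=np.r_[box((-45,-11,43),(-8,11,51),4)+sh,box((-66,-11,43),(-43,11,58),5)+sh]
 fB=fA*[1,1,-1]
 for p in (8,12,16,20):
  for phi in (10,14,18,22):
   for psi in (32,36,40,44):
    R=Rot(p,phi,psi); fb=fB@R.T;fa=fA@R.T;gb=BODY@R.T
    for zb in (57,60,63):
     t=np.zeros(3); t[2]=zb-fb[:,2].min()
     sel=(fb[:,2]+t[2])<84
     i=np.argmin(np.where(sel,fb[:,1],1e9)); near=sel&(fb[:,1]<fb[i,1]+.5); cx=fb[near][:,0].mean(); cz=fb[near][:,2].mean()+t[2]
     for xB in (-20,-16,-12,-8,-4,0):
      t[0]=xB-cx; mar=99;bad=False
      for yp in (13,66):
        t[1]=yp-fb[i,1]
        A=fa+t;B=fb+t;G=gb+t
        if fixhit(A,2) or fixhit(B,2) or fixhit(G,6): bad=True;break
        th=next((k for k in np.arange(0,.8,.02) if not flaphit(A,k)),None)
        if th is None or th<.18 or th>.36: bad=True;break
        h=flaphit(A,th-.02)
        dep=unflap(A,th)[:,0].max()+65
        if 'lip' not in h or 'skirt' in h or dep<10 or dep>18: bad=True;break
        m=0
        for mm in (2,4,6,8,10,12,15):
            if flaphit(G,th,mm) or flaphit(B,th,mm): break
            m=mm
        mar=min(mar,m)
        if mar<4: bad=True;break
      if not bad: res.append((mar,g,p,phi,psi,zb,round(cz),xB,round(th,2),h,round(dep),t.round(1)))
res.sort(key=lambda r:(-r[0],-r[7]))
for r in res[:60]: print(*r)
print(len(res))
E
python3 search3.py
```

```text
12 60 20 18 44 57 69 -20 0.18 ['lip'] 17 [-37.8  42.9  78. ]
8 70 20 14 44 60 78 -12 0.18 ['lip'] 13 [-34.7  38.1  79. ]
8 70 20 14 36 60 72 -20 0.18 ['lip'] 16 [-35.9  35.   79. ]
6 70 20 14 44 57 75 -8 0.18 ['lip'] 18 [-30.7  38.1  76. ]
6 70 20 14 44 60 78 -8 0.18 ['lip'] 17 [-30.7  38.1  79. ]
6 78 12 14 40 57 63 -12 0.18 ['lip'] 14 [-29.1  32.6  77.6]
6 70 20 10 40 63 79 -12 0.18 ['lip'] 16 [-32.6  36.8  79.4]
6 78 8 10 32 63 67 -16 0.18 ['lip'] 15 [-29.5  30.5  81.2]
6 78 12 10 32 63 69 -16 0.18 ['lip'] 17 [-29.3  29.9  80.6]
6 70 20 10 36 63 79 -16 0.18 ['lip'] 16 [-34.5  35.4  79.4]
6 70 20 14 40 60 74 -16 0.18 ['lip'] 15 [-34.9  36.5  79. ]
6 78 12 14 32 57 61 -20 0.18 ['lip'] 16 [-31.6  30.8  77.6]
6 78 16 10 32 63 73 -20 0.18 ['lip'] 13 [-34.   29.3  79.9]
6 78 20 10 32 63 74 -20 0.18 ['lip'] 14 [-34.4  29.3  79.1]
4 78 12 10 44 63 73 -4 0.18 ['lip'] 14 [-25.7  33.5  80.6]
4 78 12 10 40 63 73 -8 0.18 ['lip'] 15 [-27.3  32.   80.6]
4 78 20 14 44 57 75 -8 0.18 ['lip'] 13 [-31.4  33.3  76. ]
4 78 8 14 36 57 59 -12 0.18 ['lip'] 18 [-26.4  32.4  78.2]
4 78 12 10 36 63 73 -12 0.18 ['lip'] 15 [-28.9  30.9  80.6]
4 78 8 14 32 57 59 -16 0.18 ['lip'] 18 [-28.1  31.5  78.2]
4 78 12 14 36 57 61 -16 0.18 ['lip'] 15 [-30.   31.6  77.6]
4 78 16 10 32 63 73 -16 0.18 ['lip'] 17 [-30.   29.3  79.9]
4 78 16 14 36 57 63 -16 0.18 ['lip'] 17 [-29.9  30.9  76.8]
4 78 16 14 32 57 61 -20 0.18 ['lip'] 18 [-30.6  30.1  76.8]
24
```

```bash
cat > chk.py <<'E'
from geo import *
FIX[3]=("stop",(-37.5,-114,0),(60,-39,78))
def check(g,p,phi,psi,zb,xB,yp,v=True):
 fw={85:0,78:2.7,70:5.4,60:8}[g];sh=np.array([fw,0,-(85-g)/2])
 fA=np.r_[box((-45,-11,43),(-8,11,51),4)+sh,box((-66,-11,43),(-43,11,58),5)+sh];fB=fA*[1,1,-1]
 R=Rot(p,phi,psi); fb=fB@R.T;t=np.zeros(3);t[2]=zb-fb[:,2].min()
 sel=(fb[:,2]+t[2])<84
 i=np.argmin(np.where(sel,fb[:,1],1e9)); near=sel&(fb[:,1]<fb[i,1]+.5); cx=fb[near][:,0].mean(); cz=fb[near][:,2].mean()+t[2]
 t[0]=xB-cx;t[1]=yp-fb[i,1]
 A=fA@R.T+t;B=fb+t;G=BODY@R.T+t
 th=next((k for k in np.arange(0,.8,.01) if not flaphit(A,k)),None)
 h=flaphit(A,th-.01) if th else []
 L=unflap(A,th)
 gm=[m for m in range(0,16) if flaphit(G,th,m)];bm=[m for m in range(0,16) if flaphit(B,th,m)]
 print((g,p,phi,psi,zb,xB,yp),"fix",fixhit(A,2),fixhit(B,2),fixhit(G,6),"th",th,h,"dep",round(L[:,0].max()+65),"Gm",gm[:1],flaphit(G,th,gm[0]) if gm else "","Bm",bm[:1],"cz",round(cz),"t",t.round(1),"Atip y",A[:,1].min().round(),"B low x",B[B[:,2].argmin()].round())
if __name__=="__main__":
 for phi in (10,14,18,22):
  for psi in (36,42):
   for yp in (13,62): check(78,12,phi,psi,60,-12,yp)
E
python3 chk.py
```

```text
(78, 12, 10, 36, 60, -12, 13) fix [] [] [] th 0.15 ['lip'] dep 14 Gm [6] ['lip'] Bm [14] cz 72 t [-29.5 -22.1  77.6] Atip y -58.0 B low x [-11.  20.  60.]
(78, 12, 10, 36, 60, -12, 62) fix [] [] [] th 0.15 ['lip'] dep 14 Gm []  Bm [] cz 72 t [-29.5  26.9  77.6] Atip y -9.0 B low x [-11.  69.  60.]
(78, 12, 10, 42, 60, -12, 13) fix [] [] [] th 0.03 ['lip'] dep 6 Gm [11] ['lip'] Bm [13] cz 72 t [-33.1 -20.2  77.6] Atip y -53.0 B low x [-10.  19.  60.]
(78, 12, 10, 42, 60, -12, 62) fix [] [] [] th 0.03 ['lip'] dep 6 Gm []  Bm [] cz 72 t [-33.1  28.8  77.6] Atip y -4.0 B low x [-10.  68.  60.]
(78, 12, 14, 36, 60, -12, 13) fix [] [] [] th 0.19 ['lip'] dep 19 Gm [3] ['lip'] Bm [14] cz 64 t [-26.  -21.4  80.6] Atip y -58.0 B low x [-8. 20. 60.]
(78, 12, 14, 36, 60, -12, 62) fix [] [] [] th 0.19 ['lip'] dep 19 Gm []  Bm [] cz 64 t [-26.   27.6  80.6] Atip y -9.0 B low x [-8. 69. 60.]
(78, 12, 14, 42, 60, -12, 13) fix [] [] [] th 0.0 [] dep 10 Gm [12] ['lip'] Bm [13] cz 66 t [-30.3 -19.8  80.6] Atip y -53.0 B low x [-8. 19. 60.]
(78, 12, 14, 42, 60, -12, 62) fix [] [] [] th 0.0 [] dep 10 Gm 
[... 531 characters left out ...]
0, -12, 62) fix [] [] [] th 0.0 [] dep 14 Gm []  Bm [] cz 64 t [-28.3  30.   83.5] Atip y -3.0 B low x [-8. 68. 60.]
(78, 12, 22, 36, 60, -12, 13) fix [] [] [] th 0.26 ['lip', 'panel'] dep 24 Gm [3] ['lip'] Bm [] cz 63 t [-22.7 -19.4  86.3] Atip y -56.0 B low x [-8. 19. 60.]
(78, 12, 22, 36, 60, -12, 62) fix [] [] [] th 0.31 ['skirt'] dep 25 Gm []  Bm [] cz 63 t [-22.7  29.6  86.3] Atip y -7.0 B low x [-8. 68. 60.]
(78, 12, 22, 42, 60, -12, 13) fix [] [] [] th 0.0 [] dep 17 Gm [11] ['lip'] Bm [14] cz 63 t [-26.  -18.1  86.3] Atip y -51.0 B low x [-7. 19. 60.]
(78, 12, 22, 42, 60, -12, 62) fix [] [] [] th 0.0 [] dep 17 Gm []  Bm [] cz 63 t [-26.   30.9  86.3] Atip y -2.0 B low x [-7. 68. 60.]
```

```bash
sed -i 's/th=next((k for k in np.arange(0,.8,.02) if not flaphit(A,k)),None)/th=max([k for k in np.arange(0,.44,.02) if flaphit(A,k)],default=-1)+.02/; s/th>.36/th>.38/; s/(32,36,40,44)/(34,38,42,46)/; s/(8,12,16,20)/(8,13,18)/; s/-20,-16,-12,-8,-4,0)/-14,-10,-6,-2)/' search3.py; python3 search3.py
```

```text
12 60 8 14 46 63 67 -14 0.18 ['lip'] 17 [-32.2  45.5  82.8]
12 60 13 14 46 63 73 -14 0.18 ['lip'] 17 [-33.4  44.4  82.5]
10 70 8 14 42 63 67 -14 0.2 ['lip'] 14 [-31.9  38.9  83.6]
10 70 8 14 46 60 64 -14 0.18 ['lip'] 10 [-33.8  40.1  80.6]
10 70 8 18 46 57 59 -14 0.18 ['lip'] 13 [-32.   40.9  80.3]
10 70 8 18 46 60 62 -14 0.2 ['lip'] 13 [-32.   40.9  83.3]
10 70 8 18 46 63 65 -14 0.22 ['lip'] 13 [-32.   40.9  86.3]
10 70 8 22 46 57 60 -14 0.22 ['lip'] 16 [-30.7  41.8  82.9]
10 70 8 22 46 60 63 -14 0.24 ['lip'] 15 [-30.7  41.8  85.9]
10 70 8 22 46 63 66 -14 0.26 ['lip'] 15 [-30.7  41.8  88.9]
10 60 18 14 46 63 77 -14 0.18 ['lip'] 17 [-34.5  44.1  82. ]
8 70 8 14 42 60 64 -10 0.18 ['lip'] 18 [-27.9  38.9  80.6]
8 70 8 14 42 63 67 -10 0.2 ['lip'] 17 [-27.9  38.9  83.6]
8 70 8 14 46 60 64 -10 0.18 ['lip'] 14 [-29.8  40.1  80.6]
8 70 8 14 46 63 67 -10 0.2 ['lip'] 14 [-29.8  40.1  83.6]
8 70 8 18 46 57 59 -10 0.2 ['lip'] 17 [-28.   40.9  80.3]
8 70 8 18 46 60 62 -10 0.2 ['lip'] 17 [-28.   40.9  83.3]
8 70 8 18 46 63 65 -10 0.22 ['lip'] 17 [-28.   40.9  86.3]
8 70 13 14 46 60 72 -10 0.18 ['
[... 1750 characters left out ...]
 18 46 63 65 -10 0.24 ['lip'] 11 [-28.7  36.2  87.2]
6 78 8 22 46 57 60 -10 0.24 ['lip'] 14 [-27.3  37.1  84. ]
6 78 8 22 46 60 63 -10 0.26 ['lip'] 14 [-27.3  37.1  87. ]
6 78 8 22 46 63 66 -10 0.28 ['lip'] 14 [-27.3  37.1  90. ]
6 78 8 14 34 60 62 -14 0.2 ['lip'] 18 [-27.3  31.9  81.2]
6 78 8 14 34 63 65 -14 0.2 ['lip'] 17 [-27.3  31.9  84.2]
6 78 8 14 38 60 64 -14 0.18 ['lip'] 12 [-30.2  32.9  81.2]
6 78 8 14 38 63 67 -14 0.2 ['lip'] 12 [-30.2  32.9  84.2]
6 78 8 18 38 57 59 -14 0.2 ['lip'] 15 [-28.4  33.9  81.2]
6 78 8 18 38 60 62 -14 0.22 ['lip'] 15 [-28.4  33.9  84.2]
6 78 8 18 38 63 65 -14 0.24 ['lip'] 15 [-28.4  33.9  87.2]
6 78 8 18 42 57 59 -14 0.2 ['lip'] 11 [-30.6  35.   81.2]
156
```

```bash
cat > plan.py <<'E'
import sys
from ik import *
from cell import arm
def rows(P,R,n,grip,P0=None,R0_=None):
    s=arm.get_state();p0=s["tool_pos"] if P0 is None else P0;r0=Ro.from_euler("xyz",s["orientation"]).as_matrix() if R0_ is None else R0_
    rv=Ro.from_matrix(r0.T@R).as_rotvec()
    out=[]
    step=Ro.from_rotvec(rv/n)
    for i in range(n):
        Ri=r0@Ro.from_rotvec(rv*i/n).as_matrix()
        sh=Ri.T@((P-p0)/n)*1000
        out.append(" ".join("%.1f"%v for v in np.r_[np.degrees(rv/n),sh])+" %g"%grip)
    return out,np.degrees(np.linalg.norm(rv)),np.linalg.norm(P-p0)
E
python3 - <<'E'
from plan import *
s=arm.get_state()
R=Rot(12,-8,45)
d=R[:,0]
t=np.array([-30,42,75.])-100*d+[0,0,60]
P,Rw=world(t,R);print(P.round(3),t.round(1))
q,e=ik(P,Rw,s["joints"],.01);print(q.round(2),e)
o,a,l=rows(P,Rw,13,-.65);print(a,l);print("; ".join(o))
E
```

```text
[0.536 0.062 0.156] [-99.2 111.2 155.8]
[-1.7   1.72  1.28  2.32 -0.94  0.22 -2.65] 0.7538925724794561
171.98441763483424 0.4370879414232012
12.2 -4.4 -2.5 30.1 -6.6 -13.5 -0.65; 12.2 -4.4 -2.5 29.3 -8.3 -14.2 -0.65; 12.2 -4.4 -2.5 28.6 -10.1 -14.4 -0.65; 12.2 -4.4 -2.5 28.0 -12.0 -14.2 -0.65; 12.2 -4.4 -2.5 27.5 -13.8 -13.6 -0.65; 12.2 -4.4 -2.5 27.1 -15.4 -12.6 -0.65; 12.2 -4.4 -2.5 26.9 -16.8 -11.2 -0.65; 12.2 -4.4 -2.5 26.8 -17.9 -9.6 -0.65; 12.2 -4.4 -2.5 26.9 -18.6 -7.8 -0.65; 12.2 -4.4 -2.5 27.2 -18.8 -5.9 -0.65; 12.2 -4.4 -2.5 27.7 -18.7 -3.9 -0.65; 12.2 -4.4 -2.5 28.2 -18.2 -2.2 -0.65; 12.2 -4.4 -2.5 28.9 -17.2 -0.6 -0.65
```

```bash
cat >> plan.py <<'E'
def jrows(qt,n,grip,k0=0,k1=None):
    s=arm.get_state();q0=s["joints"]
    W=[FK(q0+(qt-q0)*i/n) for i in range(n+1)]
    # anchor start to measured pose offset ignored
    out=[]
    for i in range(n):
        (pa,Ra),(pb,Rb)=W[i],W[i+1]
        rv=np.degrees(Ro.from_matrix(Ra.T@Rb).as_rotvec());sh=Ra.T@(pb-pa)*1000
        out.append(" ".join("%.1f"%v for v in np.r_[rv,sh])+" %g"%grip)
    return out,W
E
python3 - <<'E'
from plan import *
s=arm.get_state()
print(FK(s["joints"])[0]-s["tool_pos"])
R=Rot(12,-8,45)
t=np.array([-30,42,75.])-100*R[:,0]+[0,0,60]
P,Rw=world(t,R)
q,e=ik(P,Rw,np.array([-.6,.9,0,2.2,1.6,1.4,1.85]),.02);print(q.round(3).tolist(),e)
n=24
o,W=jrows(q,n,-.65)
for i in range(0,n,8): print("; ".join(o[i:i+8]))
print([w[0].round(2).tolist() for w in W[::4]])
E
```

```text
[ 0.0004296   0.00127518 -0.00046906]
[-0.709, 0.672, -0.085, 2.221, 1.429, 1.445, 1.677] 3.109344570151329e-05
-7.2 1.2 -2.5 17.3 -2.1 0.0 -0.65; -7.3 1.5 -2.3 17.4 -1.6 -0.4 -0.65; -7.3 1.7 -2.0 17.5 -1.1 -0.8 -0.65; -7.4 1.9 -1.7 17.7 -0.4 -1.0 -0.65; -7.5 2.1 -1.4 17.8 0.3 -1.0 -0.65; -7.5 2.2 -1.1 17.9 1.0 -0.9 -0.65; -7.6 2.2 -0.7 17.9 1.7 -0.7 -0.65; -7.7 2.3 -0.4 18.0 2.3 -0.3 -0.65
-7.7 2.2 -0.1 18.0 2.9 0.3 -0.65; -7.8 2.1 0.2 18.1 3.4 1.0 -0.65; -7.8 2.0 0.5 18.1 3.7 1.9 -0.65; -7.9 1.8 0.7 18.0 3.9 2.8 -0.65; -8.0 1.6 0.9 18.0 3.9 3.8 -0.65; -8.0 1.4 1.1 17.9 3.7 4.9 -0.65; -8.1 1.2 1.2 17.8 3.4 6.0 -0.65; -8.1 0.9 1.3 17.7 2.8 7.0 -0.65
-8.1 0.7 1.3 17.6 2.0 8.0 -0.65; -8.2 0.5 1.3 17.4 1.0 8.9 -0.65; -8.2 0.2 1.3 17.2 -0.2 9.6 -0.65; -8.3 0.0 1.2 17.0 -1.6 10.2 -0.65; -8.3 -0.2 1.1 16.7 -3.1 10.6 -0.65; -8.3 -0.3 1.0 16.5 -4.7 10.7 -0.65; -8.3 -0.5 0.8 16.2 -6.4 10.6 -0.65; -8.3 -0.6 0.6 15.9 -8.1 10.2 -0.65
[[0.32, 0.31, 0.44], [0.37, 0.29, 0.4], [0.42, 0.26, 0.35], [0.46, 0.22, 0.31], [0.5, 0.17, 0.26], [0.52, 0.12, 0.21], [0.54, 0.06, 0.16]]
```

Emit:
jog_arm(
  series="-7.2 1.2 -2.5 17 -2 0 -0.65; -7.3 1.5 -2.3 17 -1.5 0 -0.65; -7.3 1.7 -2.0 17.5 -1 -1 -0.65; -7.4 1.9 -1.7 17.5 0 -1 -0.65; -7.5 2.1 -1.4 18 0 -1 -0.65; -7.5 2.2 -1.1 18 1 -1 -0.65; -7.6 2.2 -0.7 18 1.5 -0.5 -0.65; -7.7 2.3 -0.4 18 2 0 -0.65",
)

```text
clock: 7.7
tool_pos: [0.4158, 0.2538, 0.3538]
orientation: [-2.231, 0.495, -0.565]
wrist_force: [-0.2, -0.5, -0.1]
gripper_width: 0.0706
```

```bash
python3 st.py; cat > goq.py <<'E'
from plan import *
import sys
n=int(sys.argv[1])
R=Rot(12,-8,45)
t=np.array([-30,42,75.])-100*R[:,0]+[0,0,60]
P,Rw=world(t,R)
s=arm.get_state();print(FK(s["joints"])[0]-s["tool_pos"])
q,e=ik(P,Rw,np.array([-.6,.9,0,2.2,1.6,1.4,1.85]),.02)
o,W=jrows(q,n,-.65)
for i in range(0,n,8): print("; ".join(o[i:i+8]))
E
python3 goq.py 16
```

```text
t 7.7 q [-1.31   0.129  0.111  2.12   1.055  1.397 -0.018] pos [0.4158 0.2538 0.3538] w 0.0706 F [-0.21 -0.51 -0.09] T [ 0.45  0.75 -0.  ]
[[ 0.743 -0.645  0.177]
 [-0.471 -0.318  0.823]
 [-0.475 -0.695 -0.54 ]]
[-0.00049854 -0.0031131  -0.00035905]
-7.6 2.3 -0.2 16.3 2.2 0.2 -0.65; -7.7 2.2 0.2 16.5 2.7 1.0 -0.65; -7.7 2.1 0.5 16.7 3.1 1.9 -0.65; -7.8 1.9 0.7 16.9 3.3 2.9 -0.65; -7.9 1.7 0.9 17.0 3.3 4.0 -0.65; -7.9 1.4 1.1 17.1 3.1 5.2 -0.65; -8.0 1.2 1.2 17.1 2.7 6.3 -0.65; -8.0 0.9 1.3 17.2 2.0 7.4 -0.65
-8.1 0.6 1.3 17.2 1.1 8.5 -0.65; -8.1 0.3 1.3 17.1 0.0 9.4 -0.65; -8.1 0.1 1.3 17.0 -1.3 10.1 -0.65; -8.1 -0.1 1.1 16.9 -2.7 10.7 -0.65; -8.2 -0.3 1.0 16.8 -4.4 11.0 -0.65; -8.2 -0.5 0.8 16.6 -6.1 11.1 -0.65; -8.2 -0.6 0.6 16.4 -7.8 10.9 -0.65; -8.2 -0.7 0.4 16.2 -9.6 10.4 -0.65
```

Tracks the plan well.

Emit:
jog_arm(
  series="-7.6 2.3 -0.2 16.5 2 0 -0.65; -7.7 2.2 0.2 16.5 2.5 1 -0.65; -7.7 2.1 0.5 16.5 3 2 -0.65; -7.8 1.9 0.7 17 3.5 3 -0.65; -7.9 1.7 0.9 17 3.5 4 -0.65; -7.9 1.4 1.1 17 3 5 -0.65; -8.0 1.2 1.2 17 2.5 6.5 -0.65; -8.0 0.9 1.3 17 2 7.5 -0.65",
)

```text
clock: 8.5
tool_pos: [0.4968, 0.1733, 0.2659]
orientation: [2.839, 0.291, -0.769]
wrist_force: [0.9, 0.0, 0.8]
gripper_width: 0.0702
```

```bash
python3 st.py; python3 goq.py 8
```

```text
t 8.5 q [-1.141  0.414  0.179  2.176  1.228  1.357  0.877] pos [0.4968 0.1733 0.2659] w 0.0702 F [0.9  0.03 0.78] T [ 0.7   0.71 -0.05]
[[ 0.689 -0.602 -0.404]
 [-0.666 -0.746 -0.024]
 [-0.287  0.285 -0.915]]
[-0.00225953 -0.00556553  0.00141792]
-7.9 0.7 1.5 16.3 1.2 8.0 -0.65; -7.9 0.4 1.4 16.4 -0.1 9.1 -0.65; -7.9 0.1 1.3 16.4 -1.6 10.0 -0.65; -7.9 -0.2 1.1 16.4 -3.3 10.7 -0.65; -7.9 -0.4 0.9 16.3 -5.0 11.0 -0.65; -7.9 -0.6 0.7 16.2 -6.9 11.1 -0.65; -7.8 -0.7 0.4 16.0 -8.8 10.8 -0.65; -7.8 -0.8 0.1 15.8 -10.6 10.3 -0.65
```

Emit:
jog_arm(
  series="-7.9 0.7 1.5 16 1 8 -0.65; -7.9 0.4 1.4 16 0 9 -0.65; -7.9 0.1 1.3 16 -1.5 10 -0.65; -7.9 -0.2 1.1 16 -3.5 10.5 -0.65; -7.9 -0.4 0.9 16 -5 11 -0.65; -7.9 -0.6 0.7 16 -7 11 -0.65; -7.8 -0.7 0.4 16 -9 11 -0.65; -7.8 -0.8 0.1 16 -10.5 10.5 -0.65",
)

```text
clock: 9.3
tool_pos: [0.5405, 0.068, 0.1507]
orientation: [1.67, 0.21, -0.899]
wrist_force: [0.1, -0.0, -0.1]
gripper_width: 0.0702
```

```bash
python3 st.py; cat > look.py <<'E'
from cell import arm
from h import *
import sys
tag=sys.argv[1]
s=arm.get_state();p=arm.grab_frame("wrist");c=(viewof(p,s),p["intrinsics"],p["dist"])
PH=[.6218,-.0601,-.1175]
for l in ["bay_entrance","front_rail","skirt","lip","thumb_plate","tray","end_stop"]:
    r=arm.landmark_of(p,l)
    if r:
        pr=proj(c,W(PH,REF[l]))[0].round(0) if l in REF else ""
        print(l,[(x["p"],x["pixel"]) for x in r[:2]],"pred",pr)
im=p["color"][:,:,::-1].copy();cv2.imwrite(f"pics/{tag}raw.png",im)
np.savez(f"pics/{tag}.npz",V=c[0],K=c[1],D=c[2])
for P in [(-.042,-.039,.05),(-.042,.15,.05),(.0325,.15,.05),(-.065,.02,.074),(-.065,-.1,.074),(-.047,.02,.078),(-.0375,.085,.05),(-.0325,.085,.055),(0,0,.05)]:
    q=proj(c,W(PH,P))[0]
    if abs(q).max()<2000: cv2.circle(im,tuple(int(v) for v in q),4,(255,0,255),1)
cv2.imwrite(f"pics/{tag}.png",im)
E
python3 look.py w3
```

```text
t 9.3 q [-0.946  0.7    0.207  2.222  1.375  1.264  1.727] pos [0.5405 0.068  0.1507] w 0.0702 F [ 0.11 -0.02 -0.09] T [ 0.73  0.63 -0.01]
[[ 0.609  0.052 -0.792]
 [-0.765 -0.224 -0.603]
 [-0.209  0.973 -0.097]]
bay_entrance [(0.61, [341.3, 290.3])] pred [341. 290.]
front_rail [(0.61, [366.2, 303.4])] pred [370. 303.]
skirt [(0.96, [358.5, 287.7])] pred [362. 289.]
lip [(0.67, [424.0, 272.7])] pred [423. 272.]
thumb_plate [(0.94, [281.5, 311.9])] pred 
tray [(0.73, [320.5, 307.0])] pred 
end_stop [(0.91, [366.4, 271.6]), (0.54, [359.7, 288.0])] pred [365. 272.]
```

View pics/w3.png

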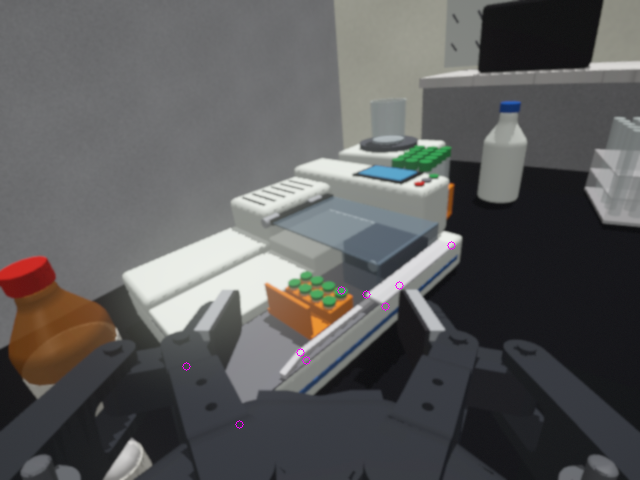

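```bash
python3 - <<'E'
import cv2
im=cv2.imread("pics/w3raw.png")[200:400,230:480];cv2.imwrite("pics/w3z.png",cv2.resize(im,(750,600),interpolation=cv2.INTER_CUBIC))
E
```

```text
(no output)
```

View pics/w3z.png

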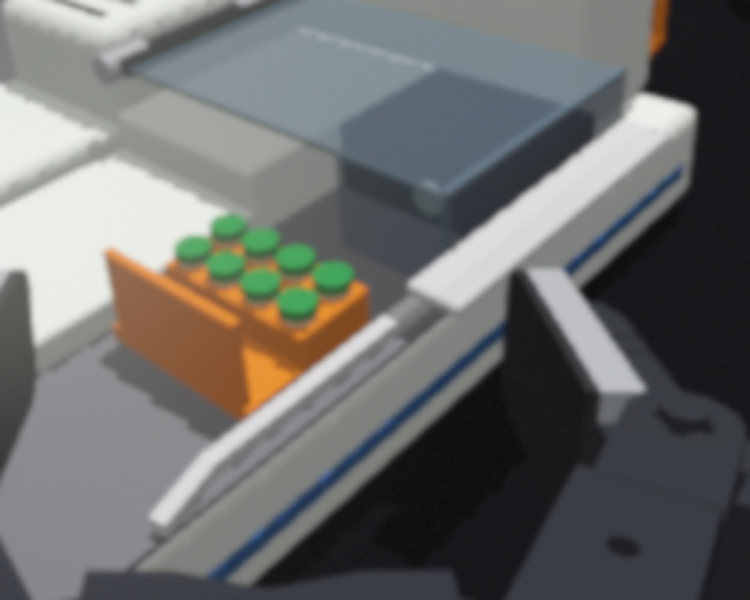

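```bash
cat > ref.py <<'E'
from h import *
d=np.load("pics/w3.npz");c=(d["V"],d["K"],d["D"])
obs=[((-.047,.02,.078),(366,295.7)),((-.065,.02,.078),(380.7,302.3)),((0,0,.05),(341.3,290.3)),((-.035,0,.05),(366.2,303.4)),((-.025,-.0015,.061),(358.5,287.7)),((-.065,-.04,.074),(424,272.7)),((0,-.039,.05),(366.4,271.6)),((-.0325,.085,.055),(302,350))]
x0=np.array([.6218,-.0601,-.1175])
f=lambda p:np.r_[np.concatenate([(proj(c,W(p[:3],P))[0]-px) for P,px in obs]),(p[:3]-x0)/[.003,.003,.01]]
r=least_squares(f,x0,loss="soft_l1");print(r.x);print(r.fun[:16].reshape(-1,2).round(1).tolist())
pl=[((.028,0,0),(269,310.7)),((-.028,0,0),(311,338.3)),((-.028,0,.034),(310,307.3)),((.028,0,.034),(265.7,283.3))]
def g(t):
    o=[]
    for P,px in pl:
        a=t[2];x=t[0]+np.cos(a)*P[0];y=t[1]+np.sin(a)*P[0]
        o.append(proj(c,W(r.x,(x,y,.05+P[2])))[0]-px)
    return np.concatenate(o)
q=least_squares(g,[0,.06,0]);print("plate x,y,yaw",q.x,q.fun.round(1))
print("plane plate lm",plane(c,(281.5,311.9),.067))
w=plane(c,(281.5,311.9),.067)-np.r_[r.x[:2],0];a=r.x[2];print(np.cos(a)*w[0]+np.sin(a)*w[1],-np.sin(a)*w[0]+np.cos(a)*w[1])
E
python3 ref.py
```

```text
[ 0.62246383 -0.06070305 -0.12739385]
[[-0.2, -1.9], [3.2, -0.2], [-0.2, -0.7], [3.4, -0.4], [3.1, 1.0], [-1.7, -0.3], [-1.1, 0.5], [-2.2, 1.7]]
plate x,y,yaw [0.00144496 0.06594424 0.00938758] [ 1.6  1.3  1.8  0.7 -1.8 -0.8 -1.5 -1.3]
plane plate lm [0.63473628 0.00963731 0.067     ]
0.0032362934613696277 0.07132955668539628
```

```bash
sed -i 's/^PH=np.array.*/PH=np.array([.6222,-.0605,-.123])/' ik.py; sed -i 's/^PH=.*/PH=[.6222,-.0605,-.123]/' look.py
python3 - <<'E'
import numpy as np,cv2
from cell import arm
d=np.load("pics/w3.npz");K,D=d["K"],d["D"]
T=np.array([[-1.94390125e-04,2.70171513e-01,-9.62812191e-01,-1.34724180e-01],[-8.79583671e-04,9.62811791e-01,2.70171579e-01,6.85450772e-02],[9.99999594e-01,8.99392569e-04,5.04773469e-05,-4.32433437e-04]])
for px in [(405,289.3),(415,289.3),(444.5,330),(430.3,331),(237,290)]:
    u=cv2.undistortPoints(np.array([[px]],float),K,D)[0,0];v=T[:,:3]@[u[0],-u[1],-1];o=T[:,3]
    print(px,(o+v*(.011-o[1])/v[1]).round(4))
E
cat > lift.py <<'E'
from geo import *
FIX[3]=("stop",(-37.5,-114,0),(60,-39,78))
TR=[("tray",(-30,14,50),(30,67,84))]
sh=np.array([5.4,0,-7.5])
fA=np.r_[box((-45,-11,43),(-8,11,51),3)+sh,box((-66,-11,43),(-43,11,58),5)+sh];fB=fA*[1,1,-1]
def pose(p,phi,psi,zb,xB,yp):
    R=Rot(p,phi,psi);fb=fB@R.T;t=np.zeros(3);t[2]=zb-fb[:,2].min()
    tipB=R@np.array([-2.6,0,-35.5]);t[0]=xB-tipB[0];t[1]=yp-tipB[1];return t,R
def rep(t,R,tray=True):
    A=fA@R.T+t;B=fB@R.T+t;G=BODY@R.T+t
    hits=[k for k in np.arange(0,.5,.01) if flaphit(A,k)]
    th=max(hits,default=-.01)+.01
    h=flaphit(A,th-.01) if hits else []
    fm=[min([m for m in range(0,25) if fixhit(X,m)],default=25) for X in (A,B,G)]
    gm=[min([m for m in range(0,25) if flaphit(X,th,m)],default=25) for X in (B,G)]
    tm=[min([m for m in range(0,25) if inb(X,*TR[0][1:],m).any()],default=25) for X in (A,B,G)]
    Lx=unflap(A,th)
    print("t",t.round(1),"th",round(th,2),h,"fix m",fm,[fixhit(X,m) if m<25 else "" for X,m in zip((A,B,G),fm)],"flap BG",gm,"tray",tm if tray else "","dep",round(Lx[:,0].max()+65,1),"Amaxz@lip",A[(A[:,0]>-66)][:,2].max().round(1) if (A[:,0]>-66).any() else "","By",B[:,1].min().round(1))
if __name__=="__main__":
  import sys
  for p in (12,16):
   for phi,zb in ((-10,60),(-10,57),(-12,60),(-5,60),(5,60),(18,60),(22,60)):
    print(p,phi,zb,end=" ");rep(*pose(p,phi,45,zb,-10,73))
   print("home",end=" ");rep(*pose(p,18,45,60,-10,13),False)
   print("home",end=" ");rep(*pose(p,22,45,60,-10,13),False)
E
python3 lift.py
```

```text
(405, 289.3) [-0.0038  0.011   0.0364]
(415, 289.3) [-0.0039  0.011   0.0407]
(444.5, 330) [-0.0374  0.011   0.0413]
(430.3, 331) [-0.038   0.011   0.0363]
(237, 290) [-0.0044  0.011  -0.0355]
12 -10 60 t [-33.8  47.4  64. ] th 0.0 [] fix m [20, 10, 7] [['deck'], ['rail'], ['deck']] flap BG [25, 25] tray [25, 4, 25] dep 4.0 Amaxz@lip 70.4 By 70.1
12 -10 57 t [-33.8  47.4  61. ] th 0.0 [] fix m [20, 8, 7] [['deck'], ['deck', 'rail'], ['deck']] flap BG [25, 25] tray [25, 4, 25] dep 4.0 Amaxz@lip 67.4 By 70.1
12 -12 60 t [-33.8  47.7  62.8] th 0.0 [] fix m [20, 10, 6] [['deck'], ['rail'], ['deck']] flap BG [25, 25] tray [25, 3, 25] dep 3.8 Amaxz@lip 67.9 By 69.8
12 -5 60 t [-33.7  46.6  67.2] th 0.01 ['lip'] fix m [19, 9, 9] [['deck'], ['rail'], ['deck']] flap BG [25, 25] tray [25, 4, 25] dep 5.2 Amaxz@lip 76.7 By 70.7
12 5 60 t [-32.8  45.7  73.9] th 0.09 ['lip'] fix m [20, 10, 13] [['deck'], ['rail'], ['deck']] flap BG [25, 25] tray [25, 6, 25] dep 9.5 Amaxz@lip 90.7 By 72.1
12 18 60 t [-30.5  45.7  82.8] th 0.2 ['lip'] fix m [25, 10, 15] ['', ['rail'], ['deck']] flap BG [25, 25] tray
[... 1272 characters left out ...]
 tray [25, 5, 25] dep 10.6 Amaxz@lip 91.1 By 71.5
16 18 60 t [-30.   45.2  82.3] th 0.2 ['lip'] fix m [25, 11, 18] ['', ['deck', 'rail'], ['deck']] flap BG [25, 25] tray [20, 6, 25] dep 17.5 Amaxz@lip 110.4 By 72.6
16 22 60 t [-28.9  45.4  84.8] th 0.23 ['lip'] fix m [25, 11, 19] ['', ['deck', 'rail'], ['deck']] flap BG [25, 25] tray [20, 6, 25] dep 19.7 Amaxz@lip 116.9 By 72.1
home t [-30.  -14.8  82.3] th 0.21 ['lip'] fix m [17, 11, 18] [['stop'], ['deck', 'rail'], ['deck']] flap BG [14, 6] tray  dep 17.7 Amaxz@lip 110.4 By 12.6
home t [-28.9 -14.6  84.8] th 0.24 ['lip'] fix m [17, 11, 19] [['stop'], ['deck', 'rail'], ['deck', 'rail']] flap BG [14, 7] tray  dep 20.0 Amaxz@lip 116.9 By 12.1
```

```bash
python3 - <<'E'
from lift import *
t,R=pose(14,-11,45,61,-5,73)
for b in (90,60,40,20,10,0): print(b,end=" ");rep(t-b*R[:,0],R)
for phi,zb,x in ((-5,61,-6),(5,61,-8),(12,61,-9),(20,61,-10)):
    print(phi,end=" ");rep(*pose(14,phi,45,zb,x,73))
for y in (65,45,30,13): rep(*pose(14,20,45,61,-10,y),False)
t,R=pose(14,20,45,61,-10,13)
for b in (10,20,40,60): rep(t-b*R[:,0],R,False)
E
```

```text
90 t [-90.8 109.5  86. ] th 0.0 [] fix m [25, 25, 25] ['', '', ''] flap BG [25, 25] tray [25, 25, 25] dep -53.0 Amaxz@lip  By 131.4
60 t [-70.2  88.9  78.8] th 0.0 [] fix m [25, 25, 25] ['', '', ''] flap BG [25, 25] tray [25, 25, 25] dep -32.4 Amaxz@lip  By 110.8
40 t [-56.5  75.2  74. ] th 0.0 [] fix m [25, 19, 25] ['', ['rail'], ''] flap BG [25, 25] tray [25, 25, 25] dep -18.7 Amaxz@lip  By 97.1
20 t [-42.7  61.5  69.1] th 0.0 [] fix m [25, 12, 16] ['', ['rail'], ['deck']] flap BG [25, 25] tray [25, 17, 25] dep -5.0 Amaxz@lip  By 83.4
10 t [-35.9  54.6  66.7] th 0.0 [] fix m [22, 12, 9] [['deck'], ['rail'], ['deck']] flap BG [25, 25] tray [25, 10, 25] dep 1.9 Amaxz@lip 72.0 By 76.5
0 t [-29.   47.7  64.3] th 0.0 [] fix m [15, 12, 3] [['deck'], ['deck', 'rail'], ['deck']] flap BG [25, 25] tray [25, 3, 25] dep 8.8 Amaxz@lip 71.8 By 69.7
-5 t [-29.8  46.7  68. ] th 0.02 ['lip'] fix m [16, 12, 6] [['deck'], ['deck', 'rail'], ['deck']] flap BG [25, 25] tray [25, 4, 25] dep 9.5 Amaxz@lip 79.2 By 70.4
5 t [-30.7  45.7  74.7] th 0.1 ['lip'] fix m [18, 12, 11] [['deck'], ['deck', 'rail'], [
[... 774 characters left out ...]
tray  dep 17.8 Amaxz@lip 113.8 By 29.1
t [-29.7 -14.4  84.8] th 0.23 ['lip'] fix m [18, 11, 17] [['stop'], ['rail'], ['deck']] flap BG [14, 8] tray  dep 17.8 Amaxz@lip 113.8 By 12.1
t [-36.6  -7.6  87.3] th 0.23 ['lip'] fix m [24, 11, 23] [['stop'], ['rail'], ['deck']] flap BG [20, 15] tray  dep 10.6 Amaxz@lip 113.8 By 19.0
t [-43.4  -0.7  89.7] th 0.23 ['lip'] fix m [25, 11, 25] ['', ['rail'], ''] flap BG [20, 22] tray  dep 3.4 Amaxz@lip 113.4 By 25.8
t [-57.2  13.   94.5] th 0.0 [] fix m [25, 16, 25] ['', ['rail'], ''] flap BG [20, 25] tray  dep -11.0 Amaxz@lip  By 39.6
t [-70.9  26.7  99.4] th 0.0 [] fix m [25, 21, 25] ['', ['rail'], ''] flap BG [25, 25] tray  dep -24.8 Amaxz@lip  By 53.3
```

```bash
cat > to.py <<'E'
# usage: to.py phi zb xB yp back n [grip]
import sys
from plan import *
from lift import pose
phi,zb,xB,yp,b=map(float,sys.argv[1:6]);n=int(sys.argv[6])
t,R=pose(14,phi,45,zb,xB,yp);t=t-b*R[:,0]
P,Rw=world(t,R);s=arm.get_state()
o,a,l=rows(P,Rw,n,-.65);print("angle",round(a,2),"dist",round(l*1000,1));print("; ".join(o))
Z=rz(PH[2]);c=Z.T@(s["tool_pos"]-np.r_[PH[:2],0])*1000
print("cur t",c.round(1),"target t",t.round(1),"F(photo)",(Z.T@s["wrist_force"]).round(2),"clock",s["clock"])
q,e=ik(P,Rw,s["joints"],.02);print("q",s["joints"].round(2),"q tgt",q.round(2),round(e,4))
E
python3 to.py -12 60 -7 75 60 5
```

```text
angle 6.36 dist 83.7
1.2 -0.2 -0.4 10.4 -13.0 1.8 -0.65; 1.2 -0.2 -0.4 10.5 -12.9 2.1 -0.65; 1.2 -0.2 -0.4 10.6 -12.8 2.3 -0.65; 1.2 -0.2 -0.4 10.7 -12.7 2.5 -0.65; 1.2 -0.2 -0.4 10.7 -12.5 2.8 -0.65
cur t [-97.2 118.5 152.2] target t [-72.2  91.1  77.2] F(photo) [ 0.67 -0.12 -0.07] clock 9.7
q [-0.95  0.7   0.21  2.22  1.37  1.27  1.72] q tgt [-0.87  0.86  0.2   2.18  1.45  1.18  1.49] 0.0
```

Emit:
jog_arm(
  series="1.2 -0.2 -0.4 10.5 -13 2 -0.65; 1.2 -0.2 -0.4 10.5 -13 2 -0.65; 1.2 -0.2 -0.4 10.5 -13 2.5 -0.65; 1.2 -0.2 -0.4 10.5 -12.5 2.5 -0.65; 1.2 -0.2 -0.4 10.5 -12.5 3 -0.65; 0 0 0 0 0 0 -0.65",
)

```text
clock: 10.3
tool_pos: [0.5638, 0.0451, 0.0778]
orientation: [1.801, 0.252, -0.898]
wrist_force: [-0.6, 0.9, 1.0]
gripper_width: 0.0705
```

```bash
python3 to.py -12 60 -7 75 60 2;python3 to.py -12 60 -7 75 0 5; python3 look.py w4
```

```text
angle 1.29 dist 6.7
-0.5 -0.2 0.3 1.9 0.8 2.7 -0.65; -0.5 -0.2 0.3 1.9 0.8 2.7 -0.65
cur t [-70.9  97.7  77.8] target t [-72.2  91.1  77.2] F(photo) [-0.67  0.8   1.01] clock 10.3
q [-0.88  0.84  0.21  2.2   1.46  1.17  1.48] q tgt [-0.87  0.86  0.21  2.18  1.45  1.18  1.49] 0.0
angle 1.29 dist 64.0
-0.2 -0.1 0.1 12.7 0.4 1.2 -0.65; -0.2 -0.1 0.1 12.8 0.4 1.1 -0.65; -0.2 -0.1 0.1 12.8 0.4 1.1 -0.65; -0.2 -0.1 0.1 12.8 0.4 1.1 -0.65; -0.2 -0.1 0.1 12.8 0.3 1.1 -0.65
cur t [-70.9  97.7  77.8] target t [-31.   49.9  62.6] F(photo) [-0.67  0.8   1.01] clock 10.3
q [-0.88  0.84  0.21  2.2   1.46  1.17  1.48] q tgt [-0.79  0.9   0.26  2.16  1.57  1.12  1.46] 0.0
bay_entrance [(0.91, [341.0, 230.9]), (0.69, [371.0, 207.8])] pred [342. 230.]
front_rail [(0.74, [441.4, 189.8])] pred [379. 238.]
skirt [(0.72, [362.9, 219.2])] pred [367. 222.]
lip [(0.95, [439.8, 192.5]), (0.21, [354.3, 277.9])] pred [442. 189.]
thumb_plate [(0.62, [271.2, 258.7]), (0.2, [440.3, 193.0])] pred 
tray [(0.89, [317.1, 249.8])] pred 
end_stop [(0.71, [371.0, 210.4]), (0.37, [511.6, 123.5])] pred [370. 208.]
```

View pics/w4.png

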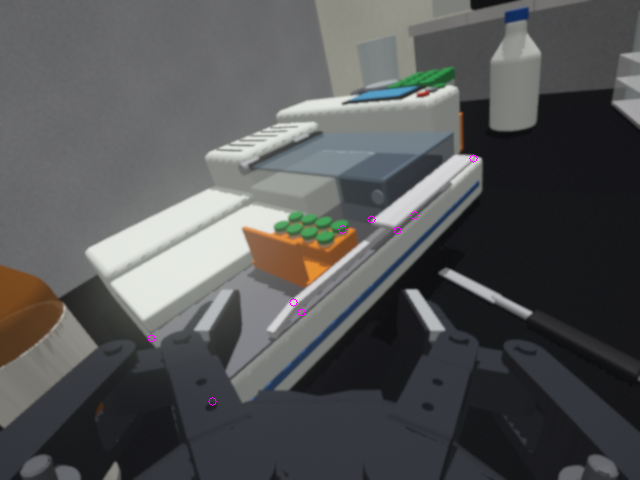

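```bash
python3 - <<'E'
import cv2
im=cv2.imread("pics/w4raw.png")[170:350,220:460];cv2.imwrite("pics/w4z.png",cv2.resize(im,(800,600),interpolation=cv2.INTER_CUBIC))
E
```

```text
(no output)
```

View pics/w4z.png

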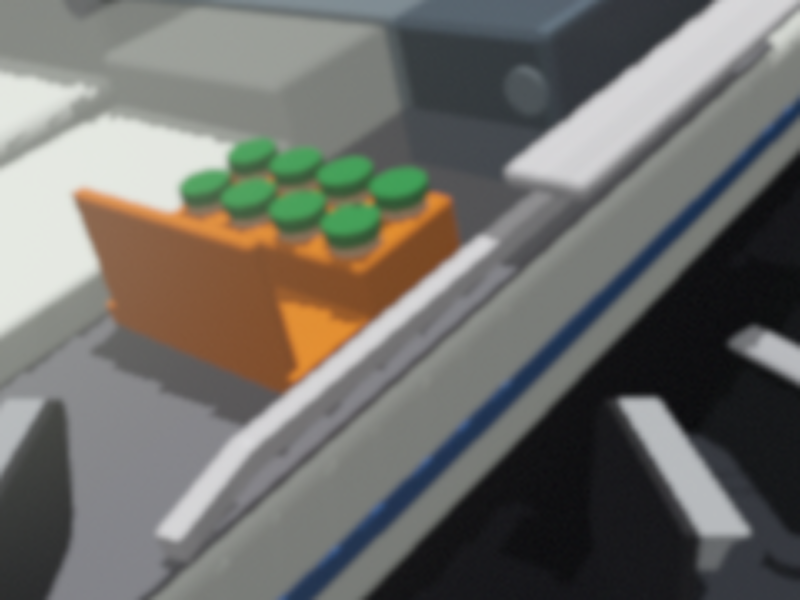

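```bash
python3 - <<'E'
from h import *
cs=[]
for n in("w3","w4"):
    d=np.load(f"pics/{n}.npz");cs.append((d["V"],d["K"],d["D"]))
def tri(px):
    f=lambda X:np.concatenate([proj(c,X)[0]-p for c,p in zip(cs,px)])
    r=least_squares(f,[.57,-.03,.07]);return r.x,r.fun
PH=np.array([.6222,-.0605,-.123])
def loc(X,a=PH[2]):
    w=X[:2]-PH[:2];return np.round([1e3*(np.cos(a)*w[0]+np.sin(a)*w[1]),1e3*(-np.sin(a)*w[0]+np.cos(a)*w[1]),1e3*X[2]],1)
for n,px in dict(lip_in=[(366,295.7),(372.1,219.5)],lip_out=[(380.7,302.3),(394,225.5)],pbl=[(269,310.7),(254.5,266)],pbf=[(311,338.3),(305.5,286.4)],ptf=[(310,307.3),(300.4,243.5)],ptl=[(265.7,283.3),(243.4,227.9)],railbend=[(302,350),(289.5,301)]).items():
    X,f=tri(px);print(n,loc(X),f.round(1))
E
```

```text
lip_in [-52.3  26.5  82.6] [ 0.3 -0.  -0.2  0. ]
lip_out [-62.9  20.7  77.3] [ 1.   0.  -0.7  0.1]
pbl [36.5 64.1 46.7] [-0.5  0.4  0.4 -0.3]
pbf [-27.2  69.2  53.8] [-0.7  0.4  0.5 -0.3]
ptf [-23.8  61.7  79.8] [ 0.5 -0.2 -0.3  0.2]
ptl [29.6 65.1 82.2] [-0.1  0.1  0.1 -0.1]
railbend [-38.4  89.5  63.3] [-2.1  1.4  1.4 -1.2]
```

```bash
python3 to.py -12 60 -7 75 0 6|head -3
```

```text
angle 1.37 dist 64.8
-0.2 -0.1 0.1 10.7 0.3 1.1 -0.65; -0.2 -0.1 0.1 10.7 0.2 1.1 -0.65; -0.2 -0.1 0.1 10.7 0.2 1.0 -0.65; -0.2 -0.1 0.1 10.7 0.2 1.0 -0.65; -0.2 -0.1 0.1 10.8 0.2 1.0 -0.65; -0.2 -0.1 0.1 10.8 0.1 1.0 -0.65
cur t [-71.   98.3  78.7] target t [-31.   49.9  62.6] F(photo) [-0.24  0.07  0.41] clock 10.7
```

Emit:
jog_arm(
  series="-0.2 -0.1 0.1 11 0.5 1 -0.65; -0.2 -0.1 0.1 11 0.5 1 -0.65; -0.2 -0.1 0.1 11 0.5 1 -0.65; -0.2 -0.1 0.1 11 0 1 -0.65; -0.2 -0.1 0.1 10 0 1 -0.65; 0 0 0 0 0 0 -0.65",
)

```text
clock: 11.3
tool_pos: [0.5948, -0.0039, 0.0653]
orientation: [1.781, 0.244, -0.91]
wrist_force: [-0.1, -0.7, -0.3]
gripper_width: 0.0702
```

```bash
python3 to.py -12 60 -7 75 0 2; python3 - <<'E'
from cell import arm
import cv2
p=arm.grab_frame("wrist");cv2.imwrite("pics/w5.png",p["color"][:,:,::-1])
p=arm.grab_frame("side");im=p["color"][:,:,::-1][210:350,220:400];cv2.imwrite("pics/s5.png",cv2.resize(im,(771,600),interpolation=cv2.INTER_CUBIC))
E
```

```text
angle 0.12 dist 5.0
-0.0 0.1 -0.0 2.4 -0.8 0.1 -0.65; -0.0 0.1 -0.0 2.4 -0.8 0.1 -0.65
cur t [-34.1  52.8  65.3] target t [-31.   49.9  62.6] F(photo) [ 0.03 -0.66 -0.28] clock 11.3
q [-0.79  0.88  0.26  2.18  1.56  1.12  1.46] q tgt [-0.79  0.9   0.26  2.16  1.57  1.12  1.46] 0.0
```

View pics/w5.png

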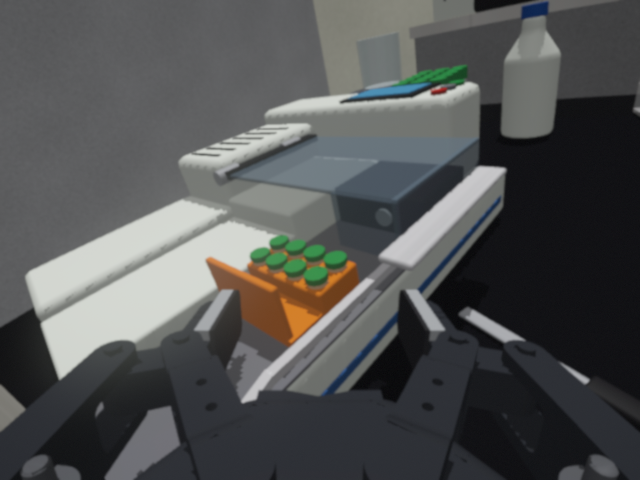

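View pics/s5.png

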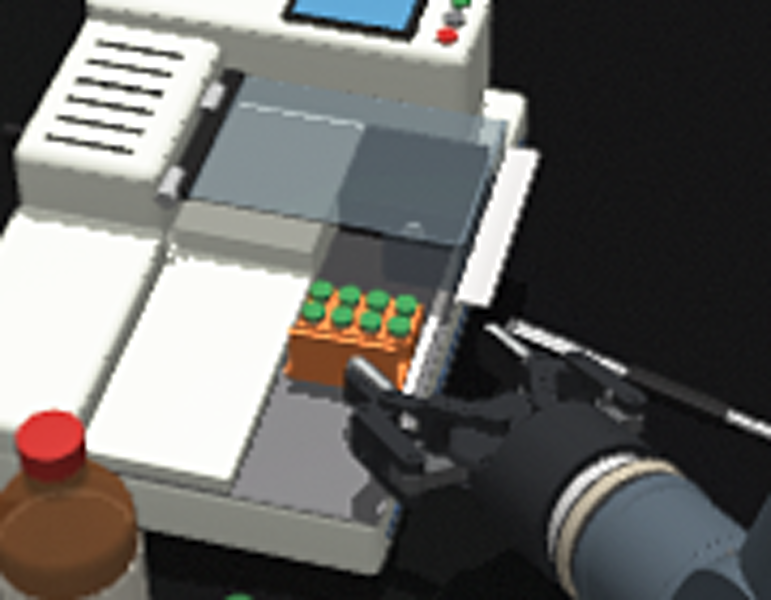

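```bash
cat > lift.py <<'E'
from geo import *
FIX[3]=("stop",(-37.5,-114,0),(60,-39,78))
TR=[("tray",(-30,14,50),(30,66.5,84))]
CFG={}
def setg(g):
    fw=57*(np.sqrt(1-((g/2/57)-.1045)**2)-.766) # forward shift
    CFG["tip"]=-9.0+fw;CFG["h"]=g/2+.7
    fA=np.r_[box((-45+fw,-11,g/2+.7),(-9+fw,11,g/2+6.5),3),box((-66,-11,g/2+.7),(-43+fw,11,g/2+15),5)]
    CFG["A"]=fA;CFG["B"]=fA*[1,1,-1]
setg(85)
def pose(p,phi,psi,zb,xB,yp):
    R=Rot(p,phi,psi);fb=CFG["B"]@R.T;t=np.zeros(3);t[2]=zb-fb[:,2].min()
    tipB=R@np.array([CFG["tip"],0,-CFG["h"]]);t[0]=xB-tipB[0];t[1]=yp-tipB[1];return t,R
def ev(t,R,tray=True):
    A=CFG["A"]@R.T+t;B=CFG["B"]@R.T+t;G=BODY@R.T+t
    hits=[k for k in np.arange(0,.5,.01) if flaphit(A,k)]
    th=max(hits,default=-.01)+.01
    h=flaphit(A,th-.01) if hits else []
    fm=[min([m for m in range(0,25) if fixhit(X,m)],default=25) for X in (A,B,G)]
    gm=[min([m for m in range(0,25) if flaphit(X,th,m)],default=25) for X in (B,G)]
    tm=[min([m for m in range(0,25) if inb(X,*TR[0][1:],m).any()],default=25) for X in (A,B,G)] if tray else []
    L=unflap(A,th);u=L[(L[:,1]<19)&(L[:,0]>-65)]
    dep=u[:,0].max()+65 if len(u) else -99
    return dict(th=th,h=h,fm=fm,gm=gm,tm=tm,dep=dep,yr=(u[:,1].min(),u[:,1].max()) if len(u) else None,Az=A[A[:,0]>-66][:,2].max() if (A[:,0]>-66).any() else None,By=B[:,1].min())
def rep(t,R,tray=True):
    e=ev(t,R,tray);print("t",t.round(1),{k:(np.round(v,2).tolist() if k!="h" and v is not None else v) for k,v in e.items()})
E
cat > s4.py <<'E'
from lift import *
for g in (85,80):
 setg(g);print(g,CFG["tip"])
 for p in (10,14,18):
  for psi in (30,35,40):
   for phi in (16,20):
    for xB in (-20,-16,-12):
     h=ev(*pose(p,phi,psi,60,xB,13),False)
     if min(h["gm"])<4 or min(h["fm"])<2: continue
     s=ev(*pose(p,phi,psi,60,xB,72)); i=ev(*pose(p,-12,psi,60,xB+5,75))
     if s["dep"]<8: continue
     print(p,psi,phi,xB,"home th %.2f"%h["th"],h["h"],h["fm"],h["gm"],"dep %.0f"%h["dep"],"| start th %.2f"%s["th"],s["h"],s["fm"],s["gm"],"dep %.0f"%s["dep"],np.round(s["yr"]),"| ins",i["th"],i["fm"],"dep %.0f"%i["dep"],i["tm"],i["Az"])
E
python3 s4.py
```

```text
85 -8.917599126859669
10 30 16 -20 home th 0.20 ['lip'] [21, 7, 25] [14, 7] dep 11 | start th 0.20 ['lip'] [25, 7, 25] [25, 25] dep 11 [-9.  6.] | ins 0.0 [18, 8, 22] dep 6 [25, 6, 25] 64.54354747033085
10 30 16 -16 home th 0.21 ['lip'] [17, 8, 25] [14, 4] dep 15 | start th 0.21 ['lip'] [25, 8, 25] [25, 25] dep 15 [-9.  7.] | ins 0.0 [14, 9, 18] dep 10 [25, 6, 25] 65.58543653633244
10 30 20 -20 home th 0.24 ['lip'] [21, 7, 25] [15, 6] dep 13 | start th 0.24 ['lip'] [25, 7, 25] [25, 25] dep 13 [-8.  9.] | ins 0.0 [18, 8, 22] dep 6 [25, 6, 25] 64.54354747033085
10 35 16 -16 home th 0.20 ['lip'] [22, 8, 24] [14, 5] dep 9 | start th 0.20 ['lip'] [25, 8, 24] [25, 25] dep 9 [-5.  8.] | ins 0.0 [20, 9, 16] dep 3 [25, 6, 25] 64.02260293733006
10 35 20 -16 home th 0.24 ['lip'] [22, 8, 24] [15, 5] dep 11 | start th 0.24 ['lip'] [25, 8, 24] [25, 25] dep 11 [-4. 11.] | ins 0.0 [20, 9, 16] dep 3 [25, 6, 25] 64.02260293733006
10 40 20 -12 home th 0.23 ['lip'] [24, 9, 19] [14, 4] dep 9 | start th 0.23 ['lip'] [25, 9, 19] [25, 25] dep 9 [ 0. 14.] | ins 0.0 [22, 10, 8] dep 1 [25, 6, 25] 63.5016584043
[... 6363 characters left out ...]
ome th 0.23 ['lip'] [21, 7, 25] [14, 5] dep 14 | start th 0.23 ['lip'] [25, 7, 25] [25, 25] dep 14 [-2. 14.] | ins 0.0 [22, 9, 20] dep 1 [25, 5, 25] 65.29737972879818
18 35 20 -16 home th 0.24 ['lip'] [18, 8, 25] [14, 4] dep 18 | start th 0.24 ['lip'] [25, 8, 25] [25, 24] dep 18 [-2. 17.] | ins 0.0 [18, 10, 17] dep 5 [25, 5, 25] 66.22443071192302
18 40 16 -16 home th 0.19 ['lip'] [22, 9, 25] [14, 6] dep 10 | start th 0.19 ['lip'] [25, 9, 25] [25, 25] dep 10 [ 3. 15.] | ins 0.0 [24, 10, 13] dep -99 [25, 5, 25] 64.37032874567333
18 40 20 -20 home th 0.22 ['lip'] [25, 7, 25] [14, 7] dep 9 | start th 0.22 ['lip'] [25, 7, 25] [25, 25] dep 9 [ 3. 14.] | ins 0.0 [25, 9, 17] dep -99 [25, 5, 25] None
```

```bash
cat > to.py <<'E'
# usage: to.py phi zb xB yp back n
import sys
from plan import *
import lift
lift.setg(82)
phi,zb,xB,yp,b=map(float,sys.argv[1:6]);n=int(sys.argv[6])
t,R=lift.pose(12,phi,34,zb,xB,yp);t=t-b*R[:,0]
P,Rw=world(t,R);s=arm.get_state()
o,a,l=rows(P,Rw,n,-.93);print("angle",round(a,2),"dist",round(l*1000,1));print("; ".join(o))
Z=rz(PH[2]);c=Z.T@(s["tool_pos"]-np.r_[PH[:2],0])*1000
print("cur t",c.round(1),"target t",t.round(1),"F(photo)",(Z.T@s["wrist_force"]).round(2),"clock",s["clock"],"w",s["gripper_width"])
q,e=ik(P,Rw,s["joints"],.02);print("q",s["joints"].round(2),"q tgt",q.round(2),round(e,4))
lift.rep(t,R)
Rc=Z.T@Ro.from_euler("xyz",s["orientation"]).as_matrix();print("cur:",end="");lift.rep(c,Rc)
E
python3 to.py -8 60 -10 75 50 5;  python3 to.py -8 60 -10 75 0 5|tail -2|head -1; for ph in 0 8 18; do python3 to.py $ph 60 -16 74 0 5|tail -2|head -1;done;python3 to.py 18 60 -16 13 0 5|tail -2|head -1
```

```text
angle 12.7 dist 36.3
-1.3 2.2 0.0 -6.4 0.9 3.2 -0.93; -1.3 2.2 0.0 -6.6 0.8 3.0 -0.93; -1.3 2.2 0.0 -6.7 0.7 2.8 -0.93; -1.3 2.2 0.0 -6.8 0.7 2.5 -0.93; -1.3 2.2 0.0 -6.9 0.6 2.3 -0.93
cur t [-34.6  54.5  65.2] target t [-68.4  64.6  73.8] F(photo) [-1.8   0.48 -0.02] clock 11.4 w 0.07054249669933466
q [-0.79  0.88  0.26  2.18  1.56  1.12  1.46] q tgt [-0.85  0.89  0.24  2.33  1.76  1.19  1.33] 0.0001
t [-68.4  64.6  73.8] {'th': 0.0, 'h': [], 'fm': [25, 20, 25], 'gm': [25, 25], 'tm': [25, 25, 25], 'dep': -99, 'yr': None, 'Az': None, 'By': 99.81}
cur:t [-34.6  54.5  65.2] {'th': 0.0, 'h': [], 'fm': [25, 15, 8], 'gm': [25, 25], 'tm': [25, 18, 25], 'dep': -99, 'yr': None, 'Az': None, 'By': 83.62}
t [-27.8  37.2  63.4] {'th': 0.0, 'h': [], 'fm': [16, 9, 16], 'gm': [25, 25], 'tm': [25, 6, 25], 'dep': 7.84, 'yr': [0.68, 13.7], 'Az': 71.83, 'By': 72.46}
t [-33.1  35.2  69.2] {'th': 0.05, 'h': ['lip'], 'fm': [21, 8, 23], 'gm': [25, 25], 'tm': [25, 7, 25], 'dep': 5.15, 'yr': [-1.23, 7.41], 'Az': 82.77, 'By': 72.72}
t [-31.8  34.9  75.5] {'th': 0.13, 'h': ['lip'], 'fm': [23, 8, 24], 'gm': [25, 25], 'tm': [25, 8, 25], 'dep': 9.18, 'yr': [-0.68, 9.11], 'Az': 95.49, 'By': 74.0}
t [-29.7  35.4  83. ] {'th': 0.22, 'h': ['lip'], 'fm': [25, 8, 25], 'gm': [25, 25], 'tm': [24, 6, 25], 'dep': 14.04, 'yr': [-1.14, 15.05], 'Az': 111.68, 'By': 72.4}
t [-29.7 -25.6  83. ] {'th': 0.22, 'h': ['lip'], 'fm': [19, 8, 25], 'gm': [14, 4], 'tm': [25, 0, 25], 'dep': 14.04, 'yr': [-62.14, -45.95], 'Az': 111.68, 'By': 11.4}
```

Emit:
jog_arm(
  series="0 0 0 -10 1 0 -0.93; -1.6 2.7 0 -7 1 3.5 -0.93; -1.6 2.7 0 -6 1 3.5 -0.93; -1.6 2.7 0 -6 0.5 3 -0.93; -1.6 2.7 0 -6 0.5 3 -0.93; 0 0 0 0 0 0 -0.93",
)

```text
clock: 12.0
tool_pos: [0.5605, 0.0224, 0.0755]
orientation: [1.715, 0.215, -0.7]
wrist_force: [-0.1, 0.5, 0.2]
gripper_width: 0.0823
```

```bash
python3 to.py -8 60 -9 75 0 5
```

```text
angle 0.96 dist 59.5
-0.0 -0.2 0.1 11.8 0.3 1.4 -0.93; -0.0 -0.2 0.1 11.8 0.3 1.4 -0.93; -0.0 -0.2 0.1 11.8 0.3 1.3 -0.93; -0.0 -0.2 0.1 11.8 0.3 1.3 -0.93; -0.0 -0.2 0.1 11.8 0.2 1.3 -0.93
cur t [-71.4  74.7  75.5] target t [-26.8  37.2  63.4] F(photo) [-0.15  0.47  0.24] clock 12.0 w 0.08230941099107965
q [-0.87  0.87  0.25  2.35  1.77  1.18  1.32] q tgt [-0.77  0.93  0.29  2.28  1.87  1.15  1.31] 0.0
t [-26.8  37.2  63.4] {'th': 0.0, 'h': [], 'fm': [15, 9, 15], 'gm': [25, 25], 'tm': [25, 6, 25], 'dep': 8.84, 'yr': [0.68, 13.89], 'Az': 72.45, 'By': 72.46}
cur:t [-71.4  74.7  75.5] {'th': 0.0, 'h': [], 'fm': [25, 23, 25], 'gm': [25, 25], 'tm': [25, 25, 25], 'dep': -99, 'yr': None, 'Az': None, 'By': 110.15}
```

```bash
python3 to.py -10 60 -9 75 0 5|head -2
```

```text
angle 2.17 dist 59.5
0.4 -0.2 0.1 11.8 0.0 1.4 -0.93; 0.4 -0.2 0.1 11.8 -0.0 1.4 -0.93; 0.4 -0.2 0.1 11.8 -0.0 1.3 -0.93; 0.4 -0.2 0.1 11.8 -0.0 1.3 -0.93; 0.4 -0.2 0.1 11.8 -0.0 1.3 -0.93
```

Emit:
jog_arm(
  series="0.4 -0.2 0.2 12 0 1.5 -0.93; 0.4 -0.2 0.2 12 0 1.5 -0.93; 0.4 -0.2 0 12 0 1.5 -0.93; 0.4 -0.2 0 10 0 1 -0.93; 0 0 0 0 0 0 -0.93",
)

```text
clock: 12.5
tool_pos: [0.5964, -0.0116, 0.0648]
orientation: [1.748, 0.208, -0.716]
wrist_force: [-0.7, 0.9, 0.2]
gripper_width: 0.0823
```

```bash
python3 to.py -10 60 -9 75 0 2; python3 - <<'E'
from cell import arm
import cv2
p=arm.grab_frame("wrist");cv2.imwrite("pics/w6.png",p["color"][:,:,::-1])
E
```

```text
angle 0.15 dist 9.5
-0.1 -0.0 -0.0 4.3 -0.2 2.0 -0.93; -0.1 -0.0 -0.0 4.3 -0.2 2.0 -0.93
cur t [-31.6  45.3  64.8] target t [-27.   37.6  61.9] F(photo) [-0.78  0.8   0.24] clock 12.5 w 0.08225796379595855
q [-0.79  0.91  0.29  2.3   1.86  1.16  1.28] q tgt [-0.77  0.93  0.29  2.28  1.87  1.15  1.28] 0.0
t [-27.   37.6  61.9] {'th': 0.0, 'h': [], 'fm': [15, 9, 15], 'gm': [25, 25], 'tm': [25, 6, 25], 'dep': 8.37, 'yr': [1.13, 14.72], 'Az': 68.9, 'By': 72.16}
cur:t [-31.6  45.3  64.8] {'th': 0.0, 'h': [], 'fm': [20, 11, 20], 'gm': [25, 25], 'tm': [25, 14, 25], 'dep': 3.74, 'yr': [8.9, 18.42], 'Az': 70.45, 'By': 79.89}
```

View pics/w6.png

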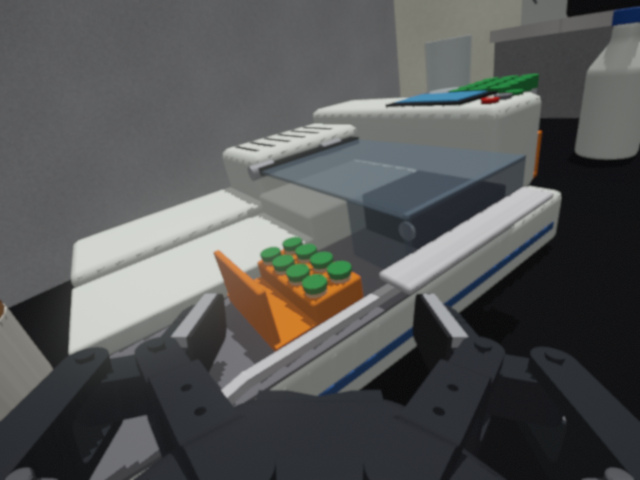

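Emit:
jog_arm(
  series="0 0 0 4.5 0 2 -0.93; 0 0 0 4.5 0 2 -0.93; 0 0 0 0 0 0 -0.93",
)

```text
clock: 12.85
tool_pos: [0.6002, -0.0204, 0.0618]
orientation: [1.748, 0.209, -0.716]
wrist_force: [-1.1, 0.3, 1.1]
gripper_width: 0.0825
```

```bash
python3 to.py -10 60 -9 75 0 2; python3 - <<'E'
from cell import arm
import cv2
p=arm.grab_frame("wrist");im=p["color"][:,:,::-1][200:400,180:480];cv2.imwrite("pics/w7.png",cv2.resize(im,(800,533),interpolation=cv2.INTER_CUBIC))
E
```

```text
angle 0.13 dist 0.6
-0.1 -0.0 0.0 -0.2 -0.0 -0.2 -0.93; -0.1 -0.0 0.0 -0.2 -0.0 -0.2 -0.93
cur t [-26.8  37.1  61.8] target t [-27.   37.6  61.9] F(photo) [-1.09  0.17  1.08] clock 12.85 w 0.08250657431785083
q [-0.77  0.92  0.29  2.3   1.89  1.16  1.27] q tgt [-0.77  0.93  0.29  2.28  1.87  1.15  1.28] 0.0
t [-27.   37.6  61.9] {'th': 0.0, 'h': [], 'fm': [15, 9, 15], 'gm': [25, 25], 'tm': [25, 6, 25], 'dep': 8.37, 'yr': [1.13, 14.72], 'Az': 68.9, 'By': 72.16}
cur:t [-26.8  37.1  61.8] {'th': 0.0, 'h': [], 'fm': [15, 9, 15], 'gm': [25, 25], 'tm': [25, 6, 25], 'dep': 8.59, 'yr': [0.58, 14.2], 'Az': 68.69, 'By': 71.6}
```

View pics/w7.png

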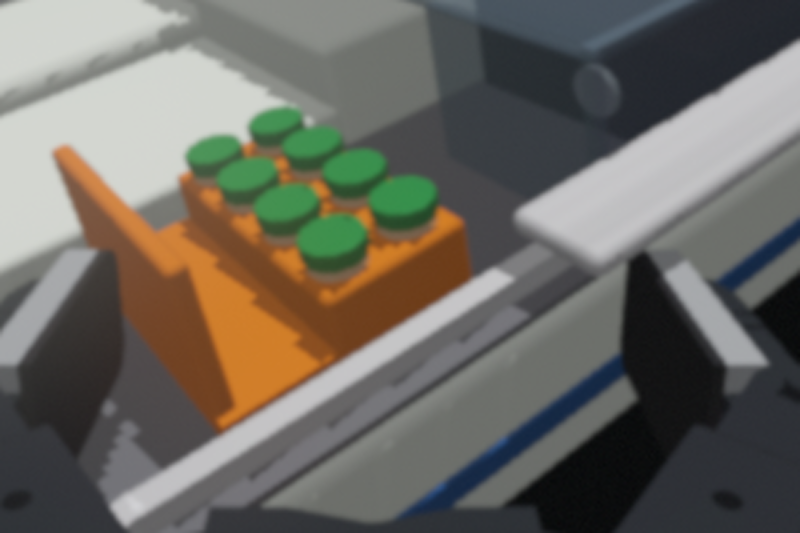

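```bash
python3 to.py -10 60 -3 75 0 2|head -3; for ph in -4 2 8 14 20; do python3 to.py $ph 60 -8 75 0 5|tail -2|head -1;done
```

```text
angle 0.14 dist 5.9
-0.1 -0.0 0.0 2.3 0.3 -1.8 -0.93; -0.1 -0.0 0.0 2.3 0.3 -1.8 -0.93
cur t [-26.8  37.4  61.8] target t [-21.   37.6  61.9] F(photo) [ 0.88  0.2  -0.25] clock 12.9 w 0.08236793743398442
t [-25.5  36.6  66.3] {'th': 0.03, 'h': ['lip'], 'fm': [14, 9, 15], 'gm': [25, 25], 'tm': [25, 7, 25], 'dep': 11.59, 'yr': [0.04, 14.09], 'Az': 78.27, 'By': 73.09}
t [-24.8  36.1  70.8] {'th': 0.08, 'h': ['lip'], 'fm': [15, 9, 17], 'gm': [25, 25], 'tm': [22, 8, 25], 'dep': 14.36, 'yr': [-0.23, 14.18], 'Az': 87.67, 'By': 74.04}
t [-23.8  35.9  75.5] {'th': 0.14, 'h': ['lip'], 'fm': [18, 10, 18], 'gm': [25, 25], 'tm': [20, 9, 25], 'dep': 17.35, 'yr': [0.32, 15.03], 'Az': 97.36, 'By': 75.0}
t [-22.6  36.1  80.1] {'th': 0.19, 'h': ['lip'], 'fm': [25, 10, 19], 'gm': [25, 24], 'tm': [18, 8, 25], 'dep': 20.09, 'yr': [-0.23, 18.02], 'Az': 107.1, 'By': 74.03}
t [-21.2  36.6  84.4] {'th': 0.25, 'h': ['lip'], 'fm': [25, 9, 20], 'gm': [25, 23], 'tm': [18, 7, 25], 'dep': 23.07, 'yr': [0.05, 18.47], 'Az': 116.99, 'By': 73.08}
```

Emit:
jog_arm(
  series="0 0 0 2.5 0.3 -2 -0.93; 0 0 0 2.5 0.3 -2 -0.93; 0 0 0 0 0 0 -0.93",
)

```text
clock: 13.2
tool_pos: [0.607, -0.0198, 0.0619]
orientation: [1.748, 0.21, -0.714]
wrist_force: [-0.1, 0.1, -0.0]
gripper_width: 0.0823
```

```bash
python3 to.py 0 60 -8 75 0 4
```

```text
angle 10.1 dist 9.1
-2.5 -0.0 0.0 -1.1 1.8 0.9 -0.93; -2.5 -0.0 0.0 -1.1 1.8 1.0 -0.93; -2.5 -0.0 0.0 -1.1 1.7 1.0 -0.93; -2.5 -0.0 0.0 -1.1 1.7 1.1 -0.93
cur t [-20.1  38.6  61.9] target t [-25.1  36.2  69.2] F(photo) [-0.1   0.1  -0.04] clock 13.2 w 0.0823476156376941
q [-0.76  0.92  0.3   2.29  1.89  1.15  1.28] q tgt [-0.79  0.93  0.32  2.28  1.87  1.13  1.45] 0.0
t [-25.1  36.2  69.2] {'th': 0.07, 'h': ['lip'], 'fm': [14, 9, 16], 'gm': [25, 25], 'tm': [23, 8, 25], 'dep': 13.61, 'yr': [-0.23, 13.88], 'Az': 84.64, 'By': 73.72}
cur:t [-20.1  38.6  61.9] {'th': 0.0, 'h': [], 'fm': [9, 11, 9], 'gm': [25, 24], 'tm': [20, 7, 25], 'dep': 15.32, 'yr': [2.02, 18.91], 'Az': 70.68, 'By': 73.13}
```

Now lift by rolling.

Emit:
jog_arm(
  series="-2.5 0 0 -1 1.8 1 -0.93; -2.5 0 0 -1 1.8 1 -0.93; -2.5 0 0 -1 1.8 1 -0.93; -2.5 0 0 -1 1.8 1 -0.93; 0 0 0 0 0 0 -0.93",
)

```text
clock: 13.7
tool_pos: [0.602, -0.0195, 0.0669]
orientation: [1.568, 0.218, -0.711]
wrist_force: [-0.2, -1.0, -1.4]
gripper_width: 0.0826
```

```bash
python3 to.py 18 60 -14 75 0 8; python3 - <<'E'
from cell import arm
import cv2
p=arm.grab_frame("wrist");im=p["color"][:,:,::-1][200:400,180:480];cv2.imwrite("pics/w8.png",cv2.resize(im,(800,533),interpolation=cv2.INTER_CUBIC))
E
```

```text
angle 17.77 dist 16.4
-2.2 -0.0 0.1 -0.6 1.9 0.4 -0.93; -2.2 -0.0 0.1 -0.6 1.9 0.4 -0.93; -2.2 -0.0 0.1 -0.6 1.9 0.5 -0.93; -2.2 -0.0 0.1 -0.6 1.9 0.6 -0.93; -2.2 -0.0 0.1 -0.6 1.9 0.7 -0.93; -2.2 -0.0 0.1 -0.6 1.8 0.7 -0.93; -2.2 -0.0 0.1 -0.6 1.8 0.8 -0.93; -2.2 -0.0 0.1 -0.6 1.8 0.9 -0.93
cur t [-25.1  38.2  66.9] target t [-27.7  36.4  83. ] F(photo) [-0.04 -1.04 -1.4 ] clock 13.7 w 0.08259075169972172
q [-0.79  0.91  0.32  2.31  1.89  1.12  1.45] q tgt [-0.84  0.91  0.38  2.3   1.87  1.09  1.77] 0.0001
t [-27.7  36.4  83. ] {'th': 0.22, 'h': ['lip'], 'fm': [25, 8, 24], 'gm': [25, 25], 'tm': [22, 7, 25], 'dep': 15.99, 'yr': [-0.14, 17.69], 'Az': 112.3, 'By': 73.4}
cur:t [-25.1  38.2  66.9] {'th': 0.05, 'h': ['lip'], 'fm': [14, 8, 16], 'gm': [25, 25], 'tm': [23, 10, 25], 'dep': 13.5, 'yr': [1.56, 15.47], 'Az': 82.66, 'By': 75.83}
```

View pics/w8.png

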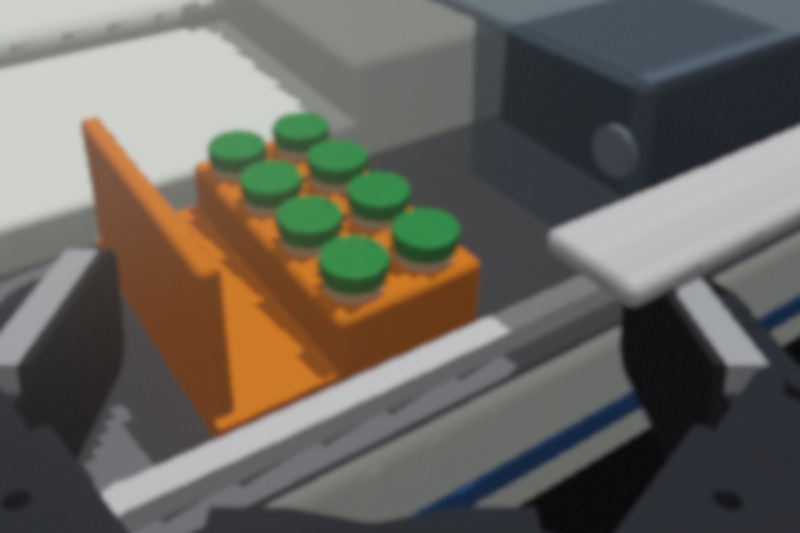

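Emit:
jog_arm(
  series="-2.3 0 0 -0.6 2 0.5 -0.93; -2.3 0 0 -0.6 2 0.5 -0.93; -2.3 0 0 -0.6 2 0.6 -0.93; -2.3 0 0 -0.6 2 0.7 -0.93; -2.3 0 0 -0.6 2 0.8 -0.93; -2.3 0 0 -0.6 2 0.8 -0.93; -2.3 0 0 -0.6 2 0.8 -0.93; -2.3 0 0 -0.6 2 0.8 -0.93",
)

```text
clock: 14.55
tool_pos: [0.5956, -0.0219, 0.0789]
orientation: [1.239, 0.232, -0.716]
wrist_force: [-0.1, -1.7, -3.0]
gripper_width: 0.082
```

```bash
python3 to.py 20 60 -14 75 0 2; python3 - <<'E'
from cell import arm
import cv2
p=arm.grab_frame("wrist");im=p["color"][:,:,::-1][130:430,140:540];cv2.imwrite("pics/w9.png",cv2.resize(im,(800,600),interpolation=cv2.INTER_CUBIC))
p=arm.grab_frame("side");im=p["color"][:,:,::-1][210:350,220:400];cv2.imwrite("pics/s9.png",cv2.resize(im,(771,600),interpolation=cv2.INTER_CUBIC))
E
```

```text
angle 1.64 dist 6.9
-0.5 -0.2 0.6 0.5 3.4 -0.7 -0.93; -0.5 -0.2 0.6 0.6 3.4 -0.7 -0.93
cur t [-31.1  35.   78.9] target t [-27.2  36.6  84.4] F(photo) [ 0.15 -1.7  -2.97] clock 14.55 w 0.08203075109693617
q [-0.83  0.88  0.38  2.33  1.89  1.07  1.78] q tgt [-0.84  0.91  0.38  2.29  1.87  1.08  1.81] 0.0
t [-27.2  36.6  84.4] {'th': 0.24, 'h': ['lip'], 'fm': [25, 8, 24], 'gm': [25, 25], 'tm': [22, 7, 25], 'dep': 17.01, 'yr': [0.05, 18.47], 'Az': 115.12, 'By': 73.08}
cur:t [-31.1  35.   78.9] {'th': 0.2, 'h': ['lip'], 'fm': [25, 4, 25], 'gm': [25, 25], 'tm': [23, 6, 25], 'dep': 13.66, 'yr': [-1.64, 14.57], 'Az': 108.62, 'By': 72.03}
```

View pics/w9.png

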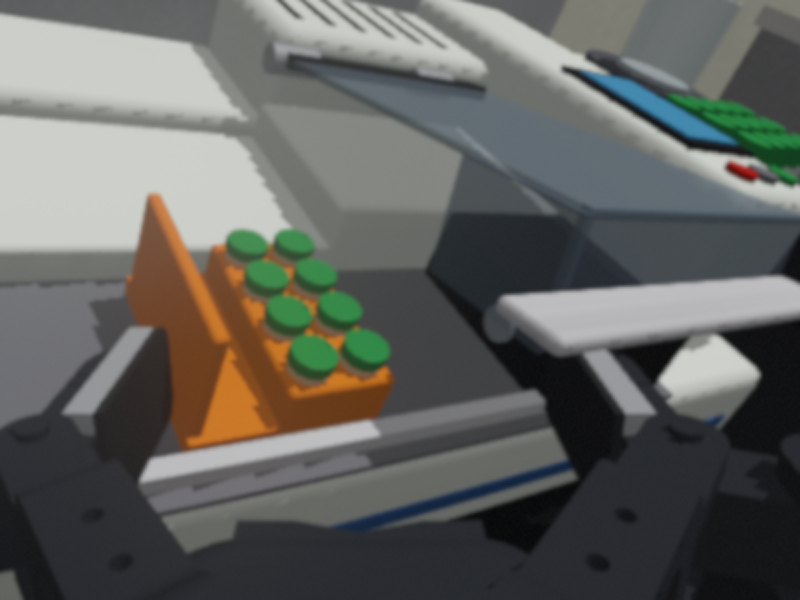

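View pics/s9.png

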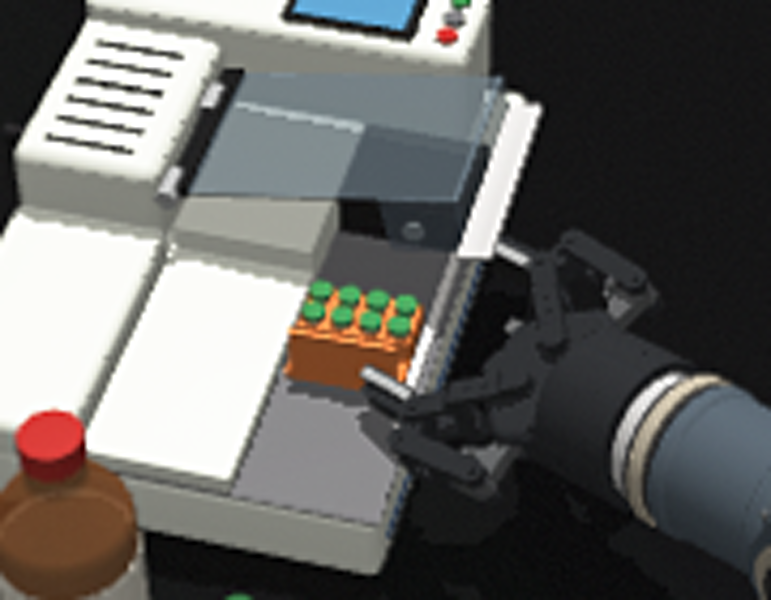

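Emit:
jog_arm(
  series="-0.5 -0.2 0.5 0.5 4 -0.7 -0.93; -0.5 -0.2 0.5 0.5 4 -0.7 -0.93; 0 0 0 0 0 0 -0.93",
)

```text
clock: 14.95
tool_pos: [0.5994, -0.0208, 0.0852]
orientation: [1.224, 0.214, -0.718]
wrist_force: [-0.2, -1.4, -2.5]
gripper_width: 0.0827
```

```bash
python3 to.py 20 60 -16 60 0 4
```

```text
angle 0.3 dist 15.0
-0.0 0.0 0.1 1.7 -1.0 3.2 -0.93; -0.0 0.0 0.1 1.7 -1.0 3.2 -0.93; -0.0 0.0 0.1 1.7 -1.0 3.2 -0.93; -0.0 0.0 0.1 1.7 -1.0 3.2 -0.93
cur t [-27.5  36.6  85.2] target t [-29.2  21.6  84.4] F(photo) [ 0.02 -1.44 -2.5 ] clock 14.95 w 0.08269676150956677
q [-0.84  0.88  0.39  2.32  1.88  1.08  1.81] q tgt [-0.82  0.91  0.39  2.31  1.9   1.09  1.78] 0.0
t [-29.2  21.6  84.4] {'th': 0.23, 'h': ['lip'], 'fm': [25, 8, 25], 'gm': [25, 23], 'tm': [24, 0, 25], 'dep': 14.84, 'yr': [-14.95, 1.83], 'Az': 115.12, 'By': 58.08}
cur:t [-27.5  36.6  85.2] {'th': 0.24, 'h': ['lip'], 'fm': [25, 9, 24], 'gm': [25, 25], 'tm': [22, 7, 25], 'dep': 16.56, 'yr': [0.01, 18.36], 'Az': 115.94, 'By': 73.06}
```

Emit:
jog_arm(
  series="0 0 0 1.2 -0.6 2.2 -0.93; 0 0 0 1.2 -0.6 2.2 -0.93; 0 0 0 1.2 -0.6 2.2 -0.93; 0 0 0 1.2 -0.6 2.2 -0.93; 0 0 0 1.2 -0.6 2.2 -0.93; 0 0 0 1.2 -0.6 2.2 -0.93",
)

```text
clock: 15.55
tool_pos: [0.5981, -0.0326, 0.0839]
orientation: [1.227, 0.215, -0.709]
wrist_force: [-0.0, 1.9, -2.5]
gripper_width: 0.0821
```

```bash
python3 to.py 20 60 -16 40 0 7; python3 - <<'E'
from cell import arm
import cv2
p=arm.grab_frame("wrist");im=p["color"][:,:,::-1][130:430,140:540];cv2.imwrite("pics/w10.png",cv2.resize(im,(800,600),interpolation=cv2.INTER_CUBIC))
E
```

```text
angle 0.57 dist 23.1
-0.0 -0.1 0.0 1.5 -0.6 2.9 -0.93; -0.0 -0.1 0.0 1.6 -0.6 2.9 -0.93; -0.0 -0.1 0.0 1.6 -0.6 2.9 -0.93; -0.0 -0.1 0.0 1.6 -0.6 2.9 -0.93; -0.0 -0.1 0.0 1.6 -0.6 2.9 -0.93; -0.0 -0.1 0.0 1.6 -0.6 2.9 -0.93; -0.0 -0.1 0.0 1.6 -0.6 2.8 -0.93
cur t [-27.3  24.7  83.9] target t [-29.2   1.6  84.4] F(photo) [-0.27  1.87 -2.49] clock 15.55 w 0.08210828357329868
q [-0.82  0.89  0.39  2.34  1.92  1.08  1.77] q tgt [-0.79  0.91  0.4   2.34  1.96  1.09  1.74] 0.0
t [-29.2   1.6  84.4] {'th': 0.23, 'h': ['lip'], 'fm': [20, 8, 25], 'gm': [25, 15], 'tm': [25, 0, 25], 'dep': 14.84, 'yr': [-34.95, -18.17], 'Az': 115.12, 'By': 38.08}
cur:t [-27.3  24.7  83.9] {'th': 0.23, 'h': ['lip'], 'fm': [25, 8, 25], 'gm': [25, 22], 'tm': [22, 0, 25], 'dep': 17.02, 'yr': [-12.15, 6.09], 'Az': 114.5, 'By': 61.37}
```

View pics/w10.png

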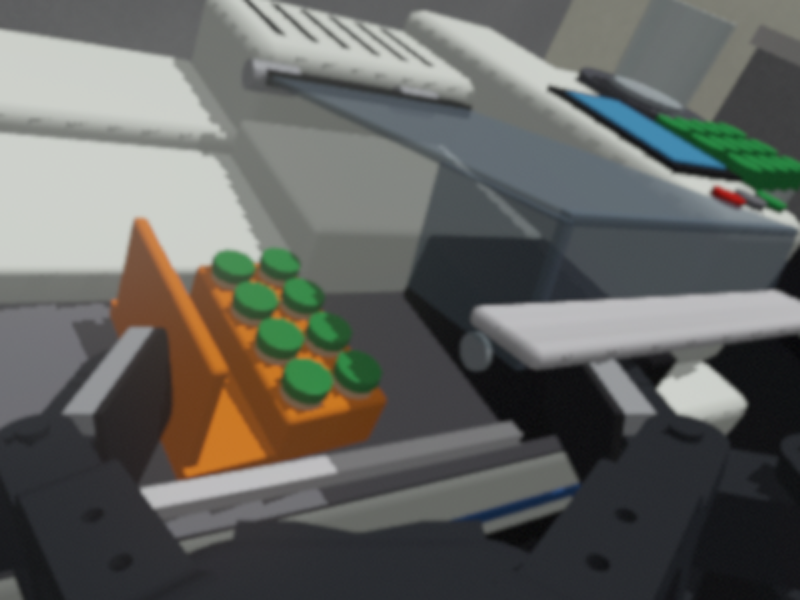

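Emit:
jog_arm(
  series="0 0 0 1.4 -0.5 3 -0.93; 0 0 0 1.5 -0.5 3 -0.93; 0 0 0 1.6 -0.6 3 -0.93; 0 0 0 1.6 -0.6 3 -0.93; 0 0 0 1.6 -0.6 3 -0.93; 0 0 0 1.6 -0.6 3 -0.93; 0 0 0 1.6 -0.6 3 -0.93",
)

```text
clock: 16.3
tool_pos: [0.5925, -0.0584, 0.0848]
orientation: [1.226, 0.215, -0.709]
wrist_force: [0.8, 0.9, -2.7]
gripper_width: 0.0823
```

```bash
python3 to.py 20 60 -16 20 0 7; python3 - <<'E'
from cell import arm
import cv2
p=arm.grab_frame("wrist");im=p["color"][:,:,::-1][130:430,140:540];cv2.imwrite("pics/w11.png",cv2.resize(im,(800,600),interpolation=cv2.INTER_CUBIC))
E
```

```text
angle 0.56 dist 16.8
-0.0 -0.1 0.0 1.4 -0.4 1.9 -0.93; -0.0 -0.1 0.0 1.4 -0.4 1.9 -0.93; -0.0 -0.1 0.0 1.4 -0.4 1.9 -0.93; -0.0 -0.1 0.0 1.4 -0.4 1.9 -0.93; -0.0 -0.1 0.0 1.4 -0.4 1.9 -0.93; -0.0 -0.1 0.0 1.4 -0.4 1.9 -0.93; -0.0 -0.1 0.0 1.4 -0.4 1.9 -0.93
cur t [-29.7  -1.6  84.8] target t [-29.2 -18.4  84.4] F(photo) [ 0.66  0.95 -2.66] clock 16.3 w 0.0823066586345843
q [-0.78  0.89  0.4   2.37  1.99  1.1   1.72] q tgt [-0.76  0.92  0.4   2.35  2.01  1.1   1.7 ] 0.0
t [-29.2 -18.4  84.4] {'th': 0.23, 'h': ['lip'], 'fm': [20, 8, 25], 'gm': [20, 7], 'tm': [25, 0, 25], 'dep': 14.84, 'yr': [-54.95, -38.17], 'Az': 115.12, 'By': 18.08}
cur:t [-29.7  -1.6  84.8] {'th': 0.24, 'h': ['lip'], 'fm': [20, 8, 25], 'gm': [25, 14], 'tm': [25, 0, 25], 'dep': 14.73, 'yr': [-38.41, -21.79], 'Az': 114.81, 'By': 35.09}
```

View pics/w11.png

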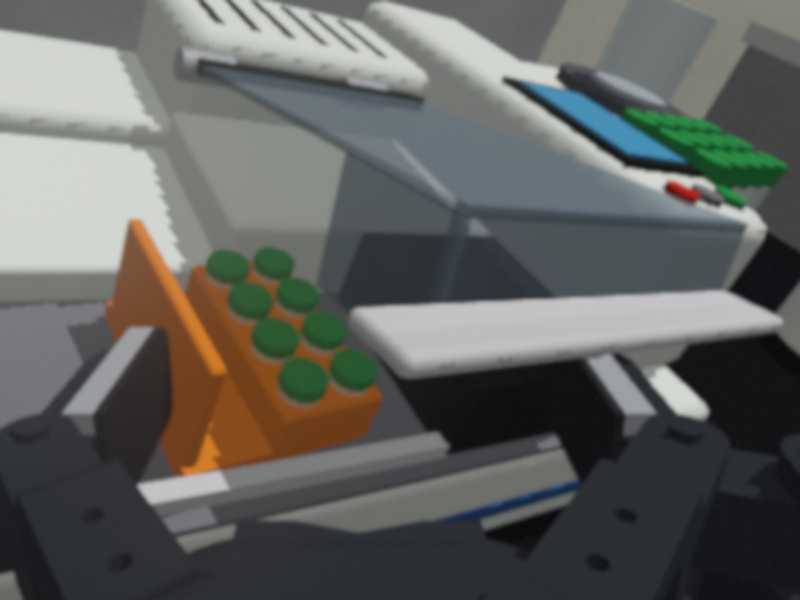

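Emit:
jog_arm(
  series="0 0 0 1.4 -0.4 2 -0.93; 0 0 0 1.4 -0.4 2 -0.93; 0 0 0 1.4 -0.4 2 -0.93; 0 0 0 1.4 -0.4 2 -0.93; 0 0 0 1.4 -0.4 2 -0.93; 0 0 0 1.4 -0.4 2 -0.93; 0 0 0 1.4 -0.4 2 -0.93",
)

```text
clock: 17.05
tool_pos: [0.5902, -0.0778, 0.0849]
orientation: [1.226, 0.215, -0.71]
wrist_force: [-1.3, 3.3, -2.1]
gripper_width: 0.0822
```

```bash
python3 to.py 20 60 -16 13 0 5; python3 - <<'E'
from cell import arm
import cv2
p=arm.grab_frame("wrist");im=p["color"][:,:,::-1][130:430,140:540];cv2.imwrite("pics/w12.png",cv2.resize(im,(800,600),interpolation=cv2.INTER_CUBIC))
p=arm.grab_frame("side");im=p["color"][:,:,::-1][210:350,220:400];cv2.imwrite("pics/s12.png",cv2.resize(im,(771,600),interpolation=cv2.INTER_CUBIC))
E
```

```text
angle 0.5 dist 4.3
-0.0 -0.1 0.0 0.6 -0.2 0.6 -0.93; -0.0 -0.1 0.0 0.6 -0.2 0.6 -0.93; -0.0 -0.1 0.0 0.6 -0.2 0.6 -0.93; -0.0 -0.1 0.0 0.6 -0.2 0.6 -0.93; -0.0 -0.1 0.0 0.6 -0.2 0.6 -0.93
cur t [-29.6 -21.1  84.9] target t [-29.2 -25.4  84.4] F(photo) [-1.72  3.07 -2.08] clock 17.05 w 0.08216834744935866
q [-0.75  0.89  0.41  2.39  2.05  1.11  1.69] q tgt [-0.74  0.92  0.41  2.36  2.03  1.11  1.69] 0.0
t [-29.2 -25.4  84.4] {'th': 0.23, 'h': ['lip'], 'fm': [20, 8, 25], 'gm': [14, 4], 'tm': [25, 0, 25], 'dep': 14.84, 'yr': [-61.95, -45.17], 'Az': 115.12, 'By': 11.08}
cur:t [-29.6 -21.1  84.9] {'th': 0.24, 'h': ['lip'], 'fm': [20, 8, 25], 'gm': [18, 7], 'tm': [25, 0, 25], 'dep': 14.76, 'yr': [-57.89, -41.25], 'Az': 114.94, 'By': 15.56}
```

View pics/w12.png

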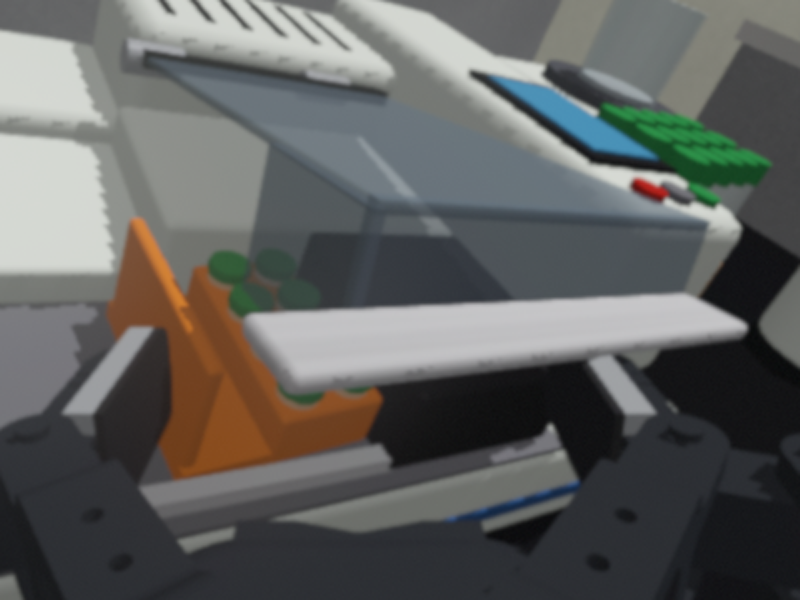

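View pics/s12.png

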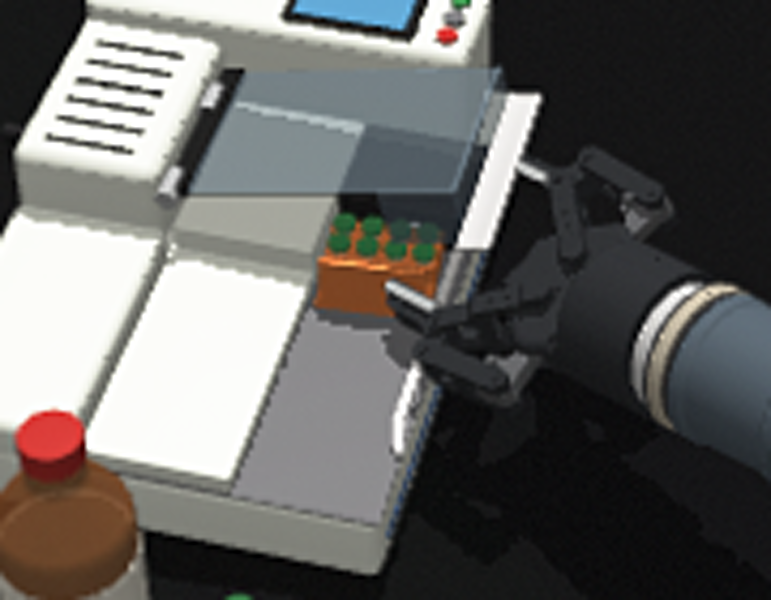

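```bash
python3 - <<'E'
from cell import arm
from h import *
p=arm.grab_frame("side");c=(viewof(p),p["intrinsics"],p["dist"])
PH=[.6222,-.0605,-.123]
for px in [(294,281.9),(221+319/4.283,210+257/4.286)]:
  for z in(.05,.084):
    w=plane(c,px,z)[:2]-PH[:2];a=PH[2];print(px,z,np.round([np.cos(a)*w[0]+np.sin(a)*w[1],-np.sin(a)*w[0]+np.cos(a)*w[1]],4)*1000)
for P in [(.028,.013,.05),(-.028,.013,.05),(.028,.013,.084),(-.028,.013,.084)]:
    q=proj(c,W(PH,P))[0];print(P,q,((q-[220,210])*4.285).round())
E
```

```text
(294, 281.9) 0.05 [27.5 17.3]
(294, 281.9) 0.084 [18.2 49. ]
(295.48050431940226, 269.9626691553897) 0.05 [ 33.9 -20.2]
(295.48050431940226, 269.9626691553897) 0.084 [24.4 12.9]
(0.028, 0.013, 0.05) [294.27329032 280.51337511] [318. 302.]
(-0.028, 0.013, 0.05) [318.56575147 284.58328448] [422. 320.]
(0.028, 0.013, 0.084) [293.86843309 269.7374896 ] [317. 256.]
(-0.028, 0.013, 0.084) [318.59040575 273.8093191 ] [422. 273.]
```

Emit:
jog_arm(
  series="0 0 0 0.8 -0.3 1.2 -0.93; 0 0 0 0.8 -0.3 1.2 -0.93",
)

```text
clock: 17.4
tool_pos: [0.5911, -0.0785, 0.0848]
orientation: [1.228, 0.215, -0.705]
wrist_force: [-0.7, 6.0, -0.3]
gripper_width: 0.0822
```

```bash
python3 to.py 20 60 -16 13 0 5|sed -n 3p
```

```text
cur t [-28.6 -21.7  84.8] target t [-29.2 -25.4  84.4] F(photo) [-1.42  5.82 -0.3 ] clock 17.4 w 0.08219755910729774
```

```bash
python3 - <<'E'
from cell import arm
from h import *
s=arm.get_state();p=arm.grab_frame("wrist");c=(viewof(p,s),p["intrinsics"],p["dist"])
PH=[.6222,-.0605,-.123]
im=p["color"][:,:,::-1].copy()
for P in [(.028,.013,.05),(-.028,.013,.05),(.028,.013,.084),(-.028,.013,.084),(-.03,-.009,.066),(-.03,-.039,.066),(.03,-.009,.066)]:
    q=proj(c,W(PH,P))[0];cv2.circle(im,tuple(int(round(v)) for v in q),2,(255,0,255),1)
im=im[170:420,140:440];cv2.imwrite("pics/w13.png",cv2.resize(im,(720,600),interpolation=cv2.INTER_CUBIC))
p=arm.grab_frame("side");c=(viewof(p),p["intrinsics"],p["dist"]);im=p["color"][:,:,::-1].copy()
im=im[240:310,270:360];im=cv2.resize(im,(771,600),interpolation=cv2.INTER_CUBIC)
for P in [(.028,.013,.05),(-.028,.013,.05),(.028,.013,.084),(-.028,.013,.084),(.03,-.009,.066)]:
    q=(proj(c,W(PH,P))[0]-[270,240])*8.57+4;cv2.circle(im,tuple(int(round(v)) for v in q),5,(255,0,255),1)
cv2.imwrite("pics/s13.png",im)
E
```

```text
(no output)
```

View pics/w13.png

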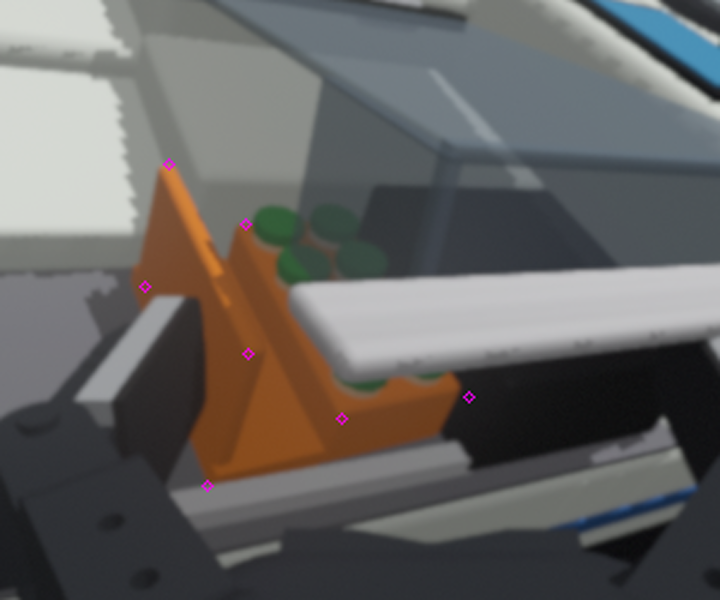

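View pics/s13.png

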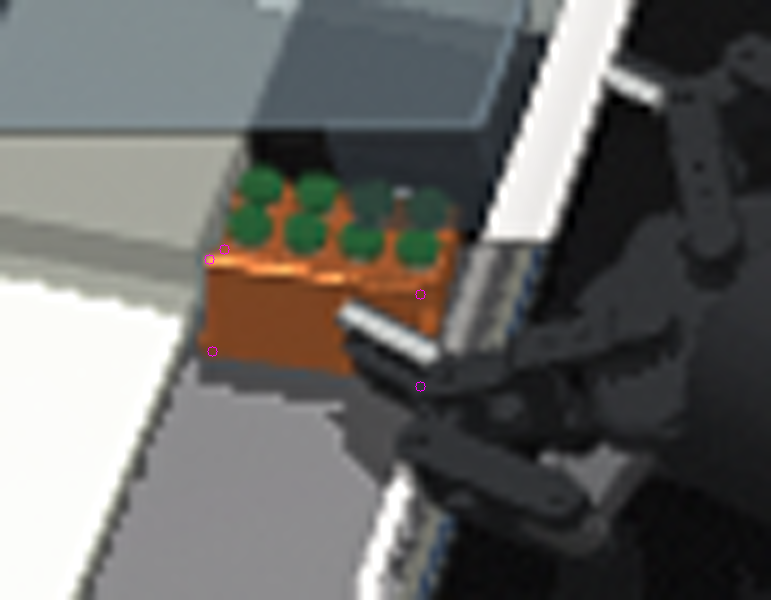

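Emit:
jog_arm(
  series="0 0 0 0.7 -0.2 1 -0.93; 0 0 0 0.7 -0.2 1 -0.93; 0 0 0 0 0 0 -0.93",
)

```text
clock: 17.8
tool_pos: [0.5919, -0.0787, 0.0847]
orientation: [1.23, 0.215, -0.7]
wrist_force: [-1.9, 1.8, -1.5]
gripper_width: 0.0822
```

```bash
python3 to.py 20 60 -16 13 0 5|sed -n 3p; cat > v.py <<'E'
from cell import arm
from h import *
import sys
p=arm.grab_frame("side");im=p["color"][:,:,::-1].copy()
im=im[230:310,265:365];im=cv2.resize(im,(750,600),interpolation=cv2.INTER_CUBIC)
cv2.imwrite(f"pics/{sys.argv[1]}.png",im)
E
python3 v.py s14
```

```text
cur t [-27.8 -21.8  84.7] target t [-29.2 -25.4  84.4] F(photo) [-2.14  1.52 -1.49] clock 17.8 w 0.0821618749805758
```

View pics/s14.png

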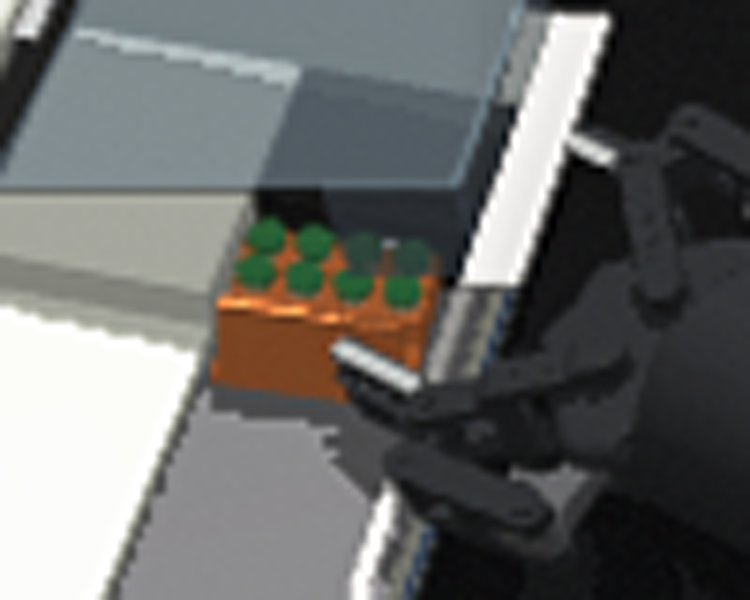

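```bash
python3 - <<'E'
from cell import arm
from h import *
PH=[.6222,-.0605,-.123];a=PH[2]
def loc(w):
    w=w[:2]-PH[:2];return np.round([1e3*(np.cos(a)*w[0]+np.sin(a)*w[1]),1e3*(-np.sin(a)*w[0]+np.cos(a)*w[1])],1)
for n in ["side","wrist","scene"]:
    s=arm.get_state();p=arm.grab_frame(n);c=(viewof(p,s),p["intrinsics"],p["dist"])
    for l,z in [("tray",.05),("thumb_plate",.067),("end_stop",.05),("bay_entrance",.05),("lip",.074)]:
        r=arm.landmark_of(p,l)
        for x in r[:1]: print(n,l,x["p"],x["pixel"],loc(plane(c,x["pixel"],z)))
    if n!="side":
        im=p["color"][:,:,::-1].copy()
        im=im[150:430,140:500] if n=="wrist" else im[200:280,300:400]
        cv2.imwrite(f"pics/{n}15.png",cv2.resize(im,(771,600),interpolation=cv2.INTER_CUBIC))
E
```

```text
side tray 0.7 [238.6, 357.3] [ 81.1 243.1]
side thumb_plate 0.96 [305.2, 277.6] [ 2.  14.7]
side end_stop 0.83 [312.5, 267.5] [ -2.1 -36.8]
side bay_entrance 0.78 [304.6, 279.3] [6.3 4.1]
side lip 0.61 [342.2, 246.5] [-59.1 -96.7]
wrist tray 0.91 [274.5, 316.0] [  2.8 -22.8]
wrist thumb_plate 0.63 [214.2, 303.1] [-0.8 14.9]
wrist bay_entrance 0.51 [258.3, 380.5] [-34.6   0.3]
wrist lip 0.82 [430.8, 317.7] [ -35.1 -101.8]
scene bay_entrance 0.56 [343.8, 245.6] [ 4.5 -6.4]
scene lip 0.8 [320.1, 218.6] [-101.3  -23. ]
```

View pics/wrist15.png

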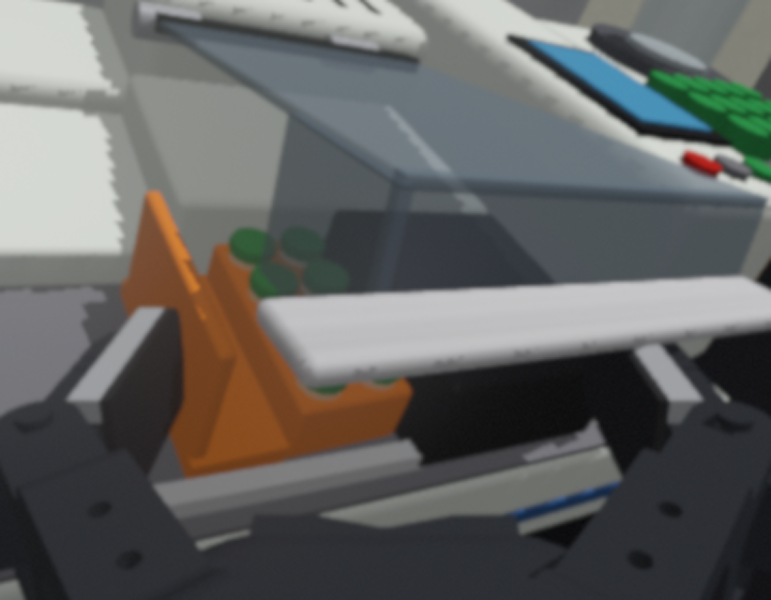

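View pics/scene15.png

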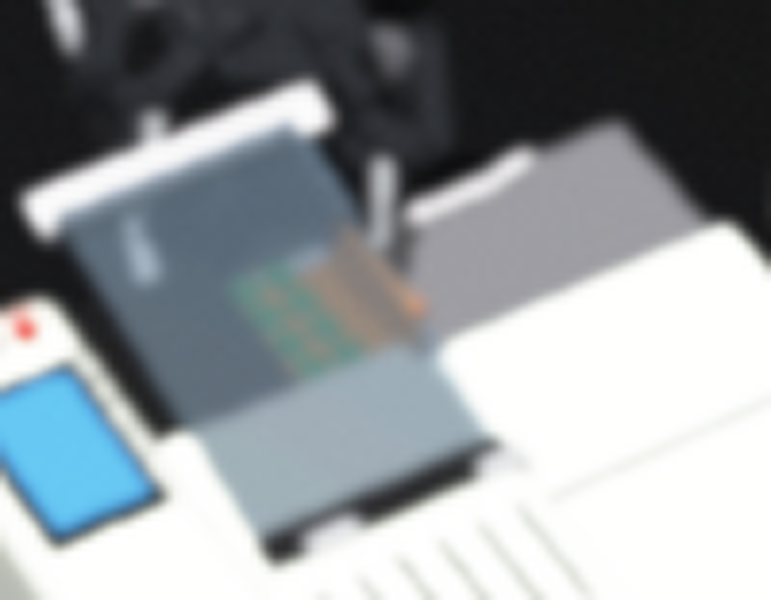

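```bash
python3 to.py 20 60 -16 26 0 3; for a in "10 -14" "0 -12" "-8 -9" "-11 -8"; do set -- $a; python3 to.py $1 60 $2 28 0 5|tail -2|head -1;done
```

```text
angle 0.99 dist 9.6
-0.1 -0.3 0.0 -2.1 0.3 -2.4 -0.93; -0.1 -0.3 0.0 -2.1 0.3 -2.4 -0.93; -0.1 -0.3 0.0 -2.1 0.3 -2.4 -0.93
cur t [-27.8 -21.9  84.7] target t [-29.2 -12.4  84.4] F(photo) [-2.58  4.18 -1.02] clock 18.75 w 0.0822423819418538
q [-0.74  0.89  0.41  2.39  2.06  1.11  1.68] q tgt [-0.76  0.92  0.4   2.35  1.99  1.1   1.71] 0.0
t [-29.2 -12.4  84.4] {'th': 0.23, 'h': ['lip'], 'fm': [20, 8, 25], 'gm': [22, 9], 'tm': [25, 0, 25], 'dep': 14.84, 'yr': [-48.95, -32.17], 'Az': 115.12, 'By': 24.08}
cur:t [-27.8 -21.9  84.7] {'th': 0.24, 'h': ['lip'], 'fm': [18, 9, 25], 'gm': [18, 5], 'tm': [25, 0, 25], 'dep': 16.86, 'yr': [-58.98, -40.82], 'Az': 115.17, 'By': 14.93}
t [-29.5 -11.1  77.1] {'th': 0.15, 'h': ['lip'], 'fm': [18, 9, 23], 'gm': [21, 10], 'tm': [25, 0, 25], 'dep': 12.17, 'yr': [-46.95, -34.89], 'Az': 99.2, 'By': 27.68}
t [-29.1 -10.8  69.2] {'th': 0.06, 'h': ['lip'], 'fm': [18, 9, 19], 'gm': [20, 11], 'tm': [25, 0, 25], 'dep': 9.37, 'yr': [-47.23, -35.67], 'Az': 83.39, 'By': 26.72}
t [-26.8  -9.8  63.4] {'th': 0.0, 'h': [], 'fm': [15, 9, 15], 'gm': [20, 11], 'tm': [25, 0, 23], 'dep': 8.84, 'yr': [-46.32, -33.11], 'Az': 72.45, 'By': 25.46}
t [-26.   -9.2  61.2] {'th': 0.0, 'h': [], 'fm': [15, 10, 14], 'gm': [20, 10], 'tm': [25, 0, 23], 'dep': 9.16, 'yr': [-45.61, -30.1], 'Az': 68.05, 'By': 25.0}
```

Emit:
jog_arm(
  series="0 -0.3 0 -2 0.3 -2.4 -0.93; 0 -0.3 0 -2.2 0.3 -2.6 -0.93; 0 -0.3 0 -2.2 0.3 -2.6 -0.93; 0 0 0 -1 0.3 -2 -0.93",
)

```text
clock: 19.15
tool_pos: [0.5905, -0.0706, 0.0848]
orientation: [1.224, 0.208, -0.727]
wrist_force: [0.5, -1.3, -2.3]
gripper_width: 0.0824
```

```bash
python3 to.py 8 60 -14 28 0 5; python3 v.py s16
```

```text
angle 11.78 dist 9.7
2.4 0.1 0.0 0.1 -1.6 -1.1 -0.93; 2.4 0.1 0.0 0.1 -1.6 -1.0 -0.93; 2.4 0.1 0.0 0.1 -1.7 -1.0 -0.93; 2.4 0.1 0.0 0.1 -1.7 -0.9 -0.93; 2.4 0.1 0.0 0.1 -1.8 -0.8 -0.93
cur t [-30.2 -13.9  84.8] target t [-29.8 -11.1  75.5] F(photo) [ 0.6  -1.2  -2.33] clock 19.15 w 0.082379064091691
q [-0.77  0.9   0.41  2.37  1.99  1.1   1.71] q tgt [-0.73  0.93  0.35  2.34  1.99  1.14  1.51] 0.0
t [-29.8 -11.1  75.5] {'th': 0.13, 'h': ['lip'], 'fm': [18, 9, 22], 'gm': [20, 10], 'tm': [25, 0, 25], 'dep': 11.17, 'yr': [-46.68, -35.25], 'Az': 96.11, 'By': 28.0}
cur:t [-30.2 -13.9  84.8] {'th': 0.23, 'h': ['lip'], 'fm': [21, 8, 25], 'gm': [21, 9], 'tm': [25, 0, 25], 'dep': 13.43, 'yr': [-50.16, -33.37], 'Az': 114.82, 'By': 22.42}
```

View pics/s16.png

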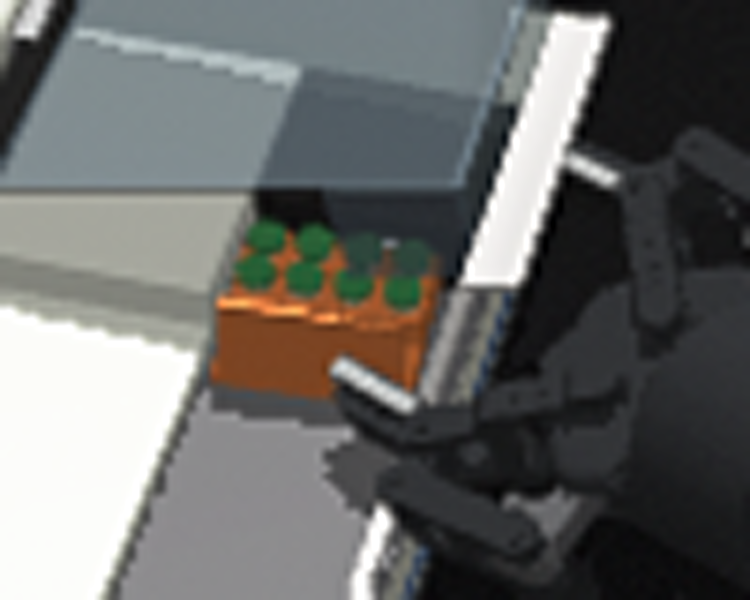

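Emit:
jog_arm(
  series="2.4 0.1 0 0 -1.6 -1 -0.93; 2.4 0.1 0 0 -1.6 -1 -0.93; 2.4 0.1 0 0 -1.6 -1 -0.93; 2.4 0.1 0 0 -1.6 -0.9 -0.93; 2.4 0.1 0 0 -1.6 -0.8 -0.93; 2.4 0.1 0 0 -1.5 -0.8 -0.93; 2.4 0 0 0 -1.5 -0.7 -0.93; 2.4 0 0 0 -1.5 -0.7 -0.93",
)

```text
clock: 20.0
tool_pos: [0.5934, -0.0644, 0.0726]
orientation: [1.575, 0.205, -0.714]
wrist_force: [0.1, -0.6, -1.2]
gripper_width: 0.0823
```

```bash
python3 to.py -10 60 -10 30 0 5;  python3 v.py s17
```

```text
angle 9.8 dist 10.7
2.0 -0.0 -0.0 0.5 -2.1 -0.0 -0.93; 2.0 -0.0 -0.0 0.5 -2.1 0.1 -0.93; 2.0 -0.0 -0.0 0.5 -2.1 0.1 -0.93; 2.0 -0.0 -0.0 0.5 -2.1 0.2 -0.93; 2.0 -0.0 -0.0 0.5 -2.1 0.3 -0.93
cur t [-28.2  -7.4  72.6] target t [-28.   -7.4  61.9] F(photo) [ 0.16 -0.62 -1.19] clock 20.0 w 0.08225859904465334
q [-0.71  0.91  0.33  2.36  2.    1.16  1.37] q tgt [-0.68  0.94  0.29  2.33  1.98  1.19  1.2 ] 0.0
t [-28.   -7.4  61.9] {'th': 0.0, 'h': [], 'fm': [16, 9, 16], 'gm': [21, 12], 'tm': [25, 0, 25], 'dep': 7.37, 'yr': [-43.87, -30.28], 'Az': 68.9, 'By': 27.16}
cur:t [-28.2  -7.4  72.6] {'th': 0.08, 'h': ['lip'], 'fm': [17, 12, 19], 'gm': [22, 12], 'tm': [25, 0, 24], 'dep': 10.51, 'yr': [-43.88, -31.58], 'Az': 87.21, 'By': 30.16}
```

View pics/s17.png

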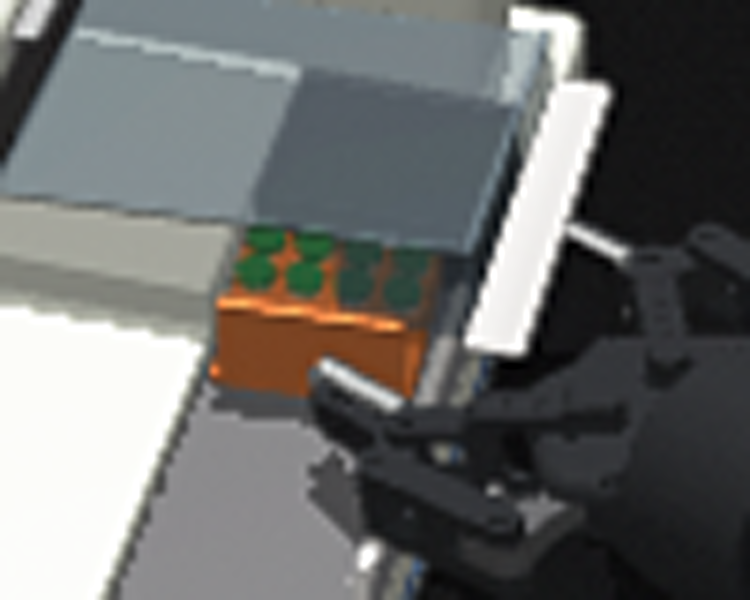

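Flap is lowering gently over the vials. Finish lowering.

Emit:
jog_arm(
  series="2.2 0 0 0.3 -2 0 -0.93; 2.2 0 0 0.3 -2 0 -0.93; 2.2 0 0 0.3 -2 0 -0.93; 2.2 0 0 0.3 -2 0.2 -0.93; 2.2 0 0 0.3 -2 0.2 -0.93; 0 0 0 0 0 0 -0.93",
)

```text
clock: 20.65
tool_pos: [0.5951, -0.0637, 0.0648]
orientation: [1.772, 0.197, -0.712]
wrist_force: [-0.3, 0.0, -0.2]
gripper_width: 0.0821
```

```bash
python3 to.py -11 60 -10 30 70 8;  python3 v.py s18
```

```text
angle 0.87 dist 70.2
-0.1 -0.0 -0.1 -8.8 -0.3 0.2 -0.93; -0.1 -0.0 -0.1 -8.8 -0.3 0.2 -0.93; -0.1 -0.0 -0.1 -8.8 -0.3 0.2 -0.93; -0.1 -0.0 -0.1 -8.8 -0.4 0.2 -0.93; -0.1 -0.0 -0.1 -8.8 -0.4 0.2 -0.93; -0.1 -0.0 -0.1 -8.8 -0.4 0.3 -0.93; -0.1 -0.0 -0.1 -8.8 -0.4 0.3 -0.93; -0.1 -0.0 -0.1 -8.8 -0.4 0.3 -0.93
cur t [-26.5  -6.5  64.8] target t [-84.8  31.1  75.7] F(photo) [-0.3  -0.03 -0.19] clock 20.65 w 0.08209149439929114
q [-0.68  0.92  0.29  2.35  1.99  1.2   1.17] q tgt [-0.8   0.89  0.22  2.4   1.83  1.23  1.2 ] 0.0
t [-84.8  31.1  75.7] {'th': 0.0, 'h': [], 'fm': [25, 25, 25], 'gm': [25, 25], 'tm': [25, 25, 25], 'dep': -99, 'yr': None, 'Az': None, 'By': 65.29}
cur:t [-26.5  -6.5  64.8] {'th': 0.0, 'h': [], 'fm': [15, 12, 15], 'gm': [21, 12], 'tm': [25, 0, 24], 'dep': 8.67, 'yr': [-42.91, -27.41], 'Az': 70.5, 'By': 27.81}
```

View pics/s18.png

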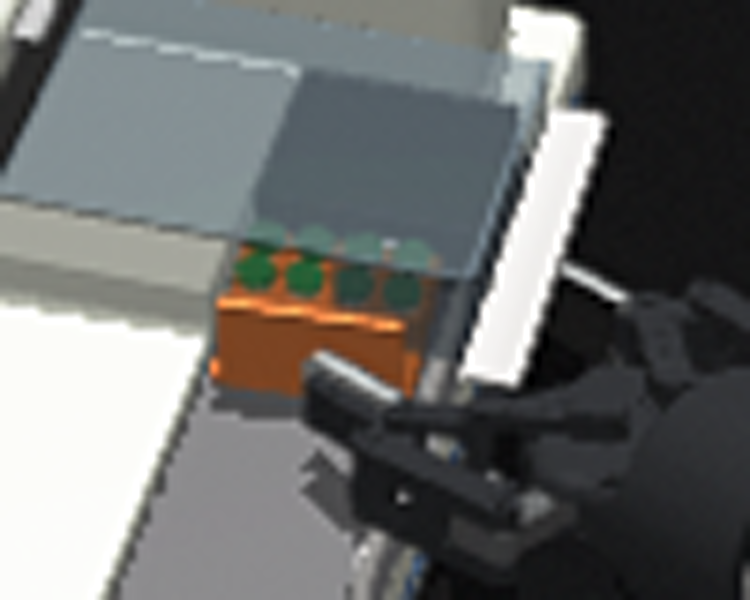

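Emit:
jog_arm(
  series="0 0 0 -9 -0.5 0.2 -0.93; 0 0 0 -9 -0.5 0.2 -0.93; 0 0 0 -9 -0.4 0.2 -0.93; 0 0 0 -9 -0.4 0.2 -0.93; 0 0 0 -9 -0.4 0.2 -0.93; 0 0 0 -9 0 0.3 -0.93; 0 0 0 -9 0 0.3 -0.93; 0 0 0 -9 0 0.3 -0.93",
)

```text
clock: 21.5
tool_pos: [0.5359, -0.0142, 0.0787]
orientation: [1.769, 0.195, -0.711]
wrist_force: [0.4, -0.8, -0.2]
gripper_width: 0.0825
```

```bash
python3 st.py; python3 look.py w19; python3 v.py s19
```

```text
t 21.5 q [-0.807  0.884  0.209  2.425  1.819  1.252  1.18 ] pos [ 0.5359 -0.0142  0.0787] w 0.0825 F [ 0.45 -0.75 -0.19] T [0.63 0.75 0.  ]
[[ 0.743  0.015 -0.669]
 [-0.64  -0.273 -0.718]
 [-0.193  0.962 -0.193]]
bay_entrance [(0.8, [293.8, 262.8]), (0.45, [392.4, 241.6])] pred [293. 264.]
front_rail [(0.63, [318.5, 284.7])] pred [320. 281.]
skirt [(0.84, [307.3, 262.0]), (0.27, [510.0, 458.2])] pred [310. 261.]
lip [(0.72, [389.8, 241.2]), (0.51, [267.1, 254.5])] pred [392. 237.]
thumb_plate [(0.56, [270.0, 252.2]), (0.44, [295.4, 264.1])] pred
```

View pics/w19.png

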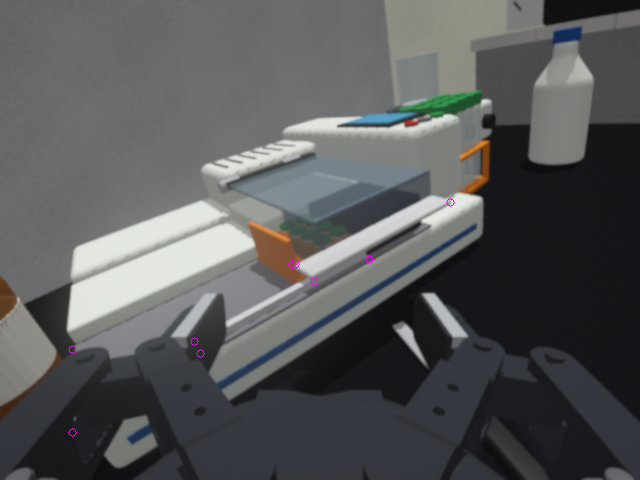

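View pics/s19.png

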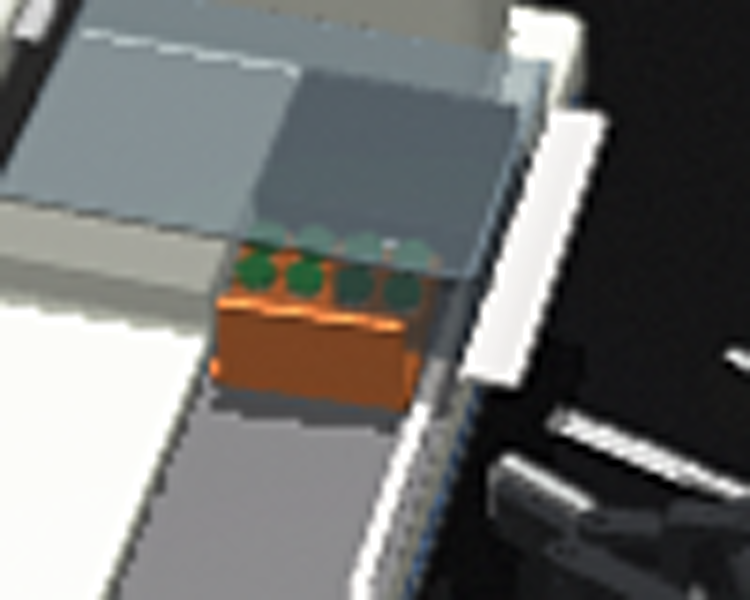

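```bash
python3 - <<'E'
from cell import arm
from h import *
p=arm.grab_frame("side");c=(viewof(p),p["intrinsics"],p["dist"]);im=p["color"][:,:,::-1].copy();cv2.imwrite("pics/side20raw.png",im)
PH=[.6222,-.0605,-.123]
def line(im):
    f=im.astype(float);o=(f[:,:,2]-f[:,:,0])  # orange: R-B
    pts=[]
    r=o[255:310,285:330]
    m=(f[:,:,2]>90)&(f[:,:,2]>1.6*f[:,:,1])
    m[:255]=0;m[310:]=0;m[:,:285]=0;m[:,330:]=0
    bot=[];
    for u in range(290,325):
        col=o[:,u]; ys=np.where(m[:,u])[0]
        if len(ys)>3:
            y=ys.max(); # subpixel: crossing half
            a=o[y-1,u]; b=o[y+1,u]; h=.5*(o[y-2,u]+o[y+2,u])
            k=y-2
            while k<y+3 and o[k+1,u]>h:k+=1
            bot.append((u,k+(o[k,u]-h)/(o[k,u]-o[k+1,u]+1e-6)))
    return np.array(bot)
for n in ["pics/side0.png","pics/side20raw.png"]:
    b=line(cv2.imread(n));print(n);print(b.round(1).tolist())
for y in (13,66): 
    print(y,[proj(c,W(PH,(x,y/1e3,.05)))[0].round(1).tolist() for x in (.028,-.028)])
print("flap edge y0 z98",[proj(c,W(PH,(x,0,.098)))[0].round(1).tolist() for x in (.11,-.047)],"shelf end",[proj(c,W(PH,(x,.15,.05)))[0].round(1).tolist() for x in (.0325,-.042)])
big=cv2.resize(im[230:350,250:350],(667,800),interpolation=cv2.INTER_CUBIC)[:600]
cv2.imwrite("pics/s20.png",big)
E
```

```text
pics/side0.png
[[290.0, 298.3], [291.0, 298.4], [292.0, 298.6], [293.0, 298.6], [294.0, 298.9], [295.0, 299.2], [296.0, 299.4], [297.0, 299.4], [298.0, 299.6], [299.0, 299.6], [300.0, 300.2], [301.0, 300.3], [302.0, 300.4], [303.0, 300.6], [304.0, 300.6], [305.0, 300.9], [306.0, 301.3], [307.0, 301.3], [308.0, 301.4], [309.0, 301.6], [310.0, 301.6], [311.0, 301.9], [312.0, 301.9], [313.0, 300.7], [314.0, 298.3], [315.0, 295.8], [316.0, 292.4], [317.0, 287.7]]
pics/side20raw.png
[[294.0, 280.5], [295.0, 280.9], [296.0, 281.3], [297.0, 281.3], [298.0, 281.4], [299.0, 281.6], [300.0, 281.6], [301.0, 281.6], [302.0, 281.9], [303.0, 282.3], [304.0, 282.3], [305.0, 282.4], [306.0, 282.6], [307.0, 282.6], [308.0, 282.6], [309.0, 282.9], [310.0, 283.3], [311.0, 283.3], [312.0, 283.4], [313.0, 283.6], [314.0, 283.6], [315.0, 283.6], [316.0, 283.9], [317.0, 284.3], [318.0, 284.3], [319.0, 283.3], [320.0, 280.3]]
13 [[294.3, 280.5], [318.6, 284.6]]
66 [[288.1, 297.5], [313.0, 301.8]]
flap edge y0 z98 [[259.6, 255.4], [328.4, 266.6]] shelf end [[275.3, 326.2], [310.2, 332.5]]
```

View pics/s20.png

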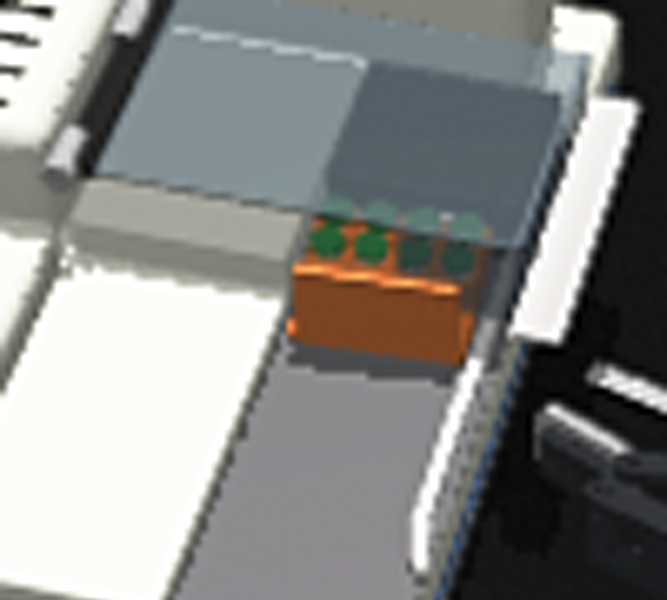

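Emit:
jog_arm(
  series="0 0 3 0 20 -20 -0.93; 0 0 3 0 20 -20 -0.93; 0 0 -3 5 20 -20 -0.93; 0 0 -6 10 20 -10 -0.93; 0 0 -6 10 20 -10 -0.93; 0 0 -4 5 10 -5 -0.93; 0 0 0 0 0 0 -0.93",
)

```text
clock: 22.7
tool_pos: [0.6202, -0.002, 0.1974]
orientation: [1.777, 0.424, -0.664]
wrist_force: [0.1, -0.1, 0.3]
gripper_width: 0.0824
```

```bash
python3 st.py; python3 look.py w21
```

```text
t 22.7 q [-0.718  0.448  0.289  2.27   1.755  0.889  1.81 ] pos [ 0.6202 -0.002   0.1974] w 0.0824 F [ 0.12 -0.12  0.32] T [0.57 0.71 0.  ]
[[ 0.718  0.191 -0.669]
 [-0.562 -0.409 -0.719]
 [-0.412  0.892 -0.186]]
bay_entrance [(0.89, [397.7, 372.9])] pred [402. 374.]
skirt [(0.96, [423.2, 387.0])] pred [428. 389.]
thumb_plate [(0.86, [384.0, 375.5]), (0.63, [425.8, 387.0])] pred
```

View pics/w21.png

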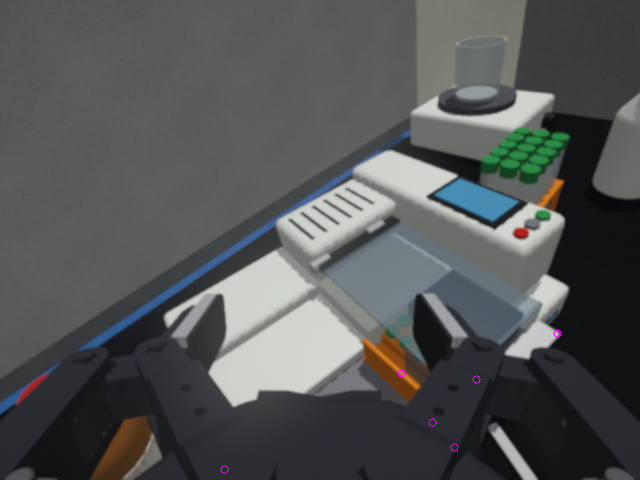

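Emit:
jog_arm(
  series="0 0 -8 -20 5 -10 -0.93; 0 0 -8 -20 5 -10 -0.93; 0 0 -8 -20 5 -10 -0.93; 0 0 0 0 0 0 -0.93",
)

```text
clock: 23.5
tool_pos: [0.6021, 0.0361, 0.2231]
orientation: [1.785, 0.767, -0.604]
wrist_force: [0.5, -0.2, -0.7]
gripper_width: 0.0826
```

```bash
python3 st.py; python3 look.py w22
```

```text
t 23.5 q [-0.666  0.251  0.254  2.164  1.215  0.654  2.479] pos [0.6021 0.0361 0.2231] w 0.0826 F [ 0.53 -0.19 -0.74] T [0.38 0.56 0.  ]
[[ 0.592  0.438 -0.677]
 [-0.409 -0.56  -0.72 ]
 [-0.694  0.703 -0.153]]
bay_entrance [(0.96, [402.0, 284.0]), (0.49, [398.5, 299.6])] pred [401. 283.]
front_rail [(0.98, [428.3, 310.9])] pred [427. 309.]
skirt [(0.82, [420.2, 295.2]), (0.38, [416.9, 269.0])] pred [422. 296.]
thumb_plate [(0.69, [389.3, 284.8])] pred 
tray [(0.77, [416.2, 266.6])] pred
```

View pics/w22.png

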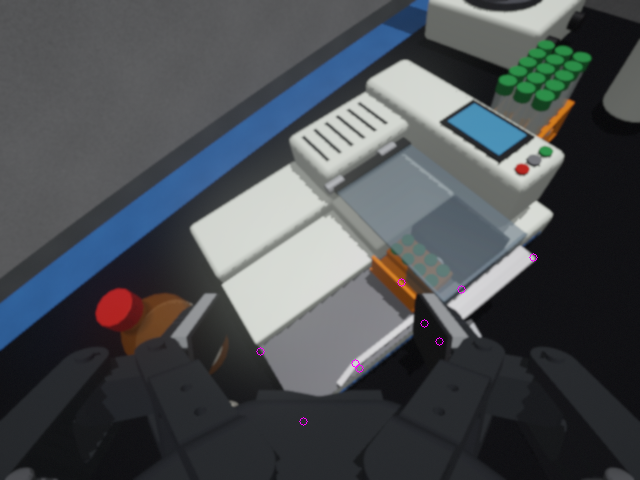

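```bash
python3 - <<'E'
from h import *
d=np.load("pics/w22.npz");c=(d["V"],d["K"],d["D"])
PH=[.6222,-.0605,-.123]
im=cv2.imread("pics/w22raw.png");x0,y0,S=330,190,5.3
z=cv2.resize(im[y0:y0+113,x0:x0+150],None,fx=S,fy=S,interpolation=cv2.INTER_CUBIC)
cv2.imwrite("pics/w22z0.png",z)
def pl(P): return tuple(int(v) for v in ((proj(c,W(PH,P))[0]-[x0,y0]+.5)*S).round())
for a,b,col in [((.028,.013,.084),(-.028,.013,.084),(255,0,255)),((.028,.009,.084),(-.028,.009,.084),(255,0,255)),((.11,0,.098),(-.047,0,.098),(0,255,0)),((.028,.013,.05),(-.028,.013,.05),(255,255,0))]:
    cv2.line(z,pl(a),pl(b),col,1)
cv2.imwrite("pics/w22z.png",z)
E
```

```text
(no output)
```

View pics/w22z0.png

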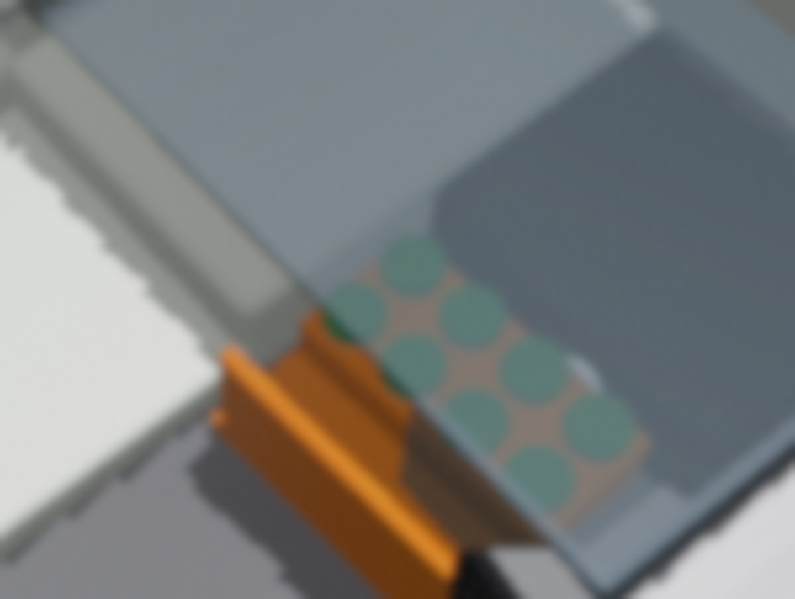

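View pics/w22z.png

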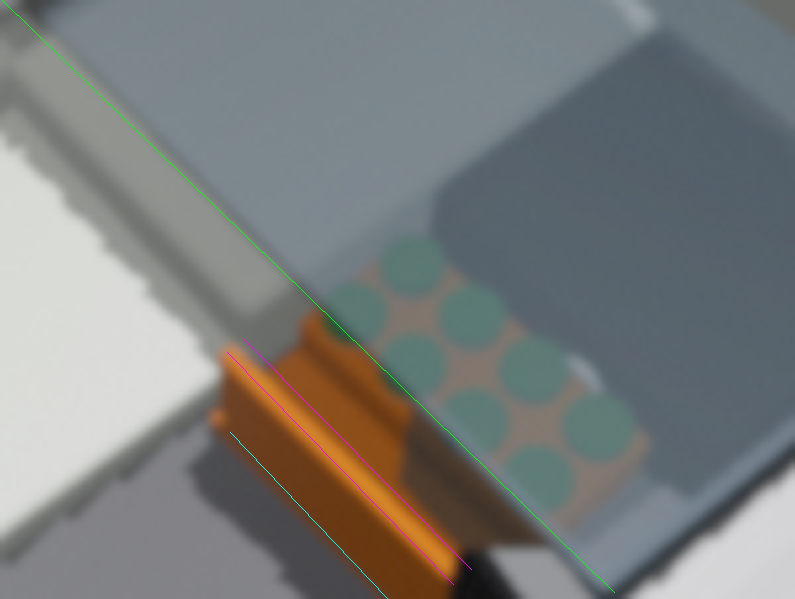

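```bash
python3 - <<'E'
from h import *
d=np.load("pics/w22.npz");c=(d["V"],d["K"],d["D"])
PH=[.6222,-.0605,-.123]
far=[(413,262),(472,316),(534,368),(602,425)];near=[(355,312),(413,363),(473,420),(540,478)]
px=np.array(far+near)/5.3-.5+[330,190]
def pts(t):
    x,y,a,qx,qy=t;o=[]
    for r in(-1,1):
        for k in(1.5,.5,-.5,-1.5):
            u,v=k*qx,r*qy/2;o.append((x+np.cos(a)*u-np.sin(a)*v,y+np.sin(a)*u+np.cos(a)*v,.072))
    return np.array(o)
f=lambda t:(proj(c,W(PH,pts(t)))-px).ravel()
r=least_squares(f,[0,-.024,0,.0145,.014]);print(r.x.round(4),np.degrees(r.x[2]),np.abs(r.fun).max())
# plate endpoints on z=.084 plane, skirt/lip corners
a=PH[2]
def loc(q,z):
    w=plane(c,(q[0]/5.3-.5+330,q[1]/5.3-.5+190),z)[:2]-PH[:2];return np.round([1e3*(np.cos(a)*w[0]+np.sin(a)*w[1]),1e3*(-np.sin(a)*w[0]+np.cos(a)*w[1])],1)
for n,q,z in [("plate out fence",(224,358),.084),("plate out front",(438,572),.084),("plate in fence",(242,350),.084),("plate in front",(462,552),.084),("flap edge hinge",(48,15),.098),("flap corner front",(600,592),.098),("foot fence",(213,420),.052)]: print(n,loc(q,z))
E
```

```text
[ 0.0018 -0.0224  0.0328  0.015   0.0151] 1.8795080792136467 0.38383784907796326
plate out fence [27.5 14.1]
plate out front [-24.9  13.4]
plate in fence [26.6 10.7]
plate in front [-24.9   8.1]
flap edge hinge [99.6 -4.2]
flap corner front [-45.6   1.6]
foot fence [31.3 14.3]
```

```bash
for a in "-2 54 -7 35 60" "-2 54 -7 24 0" "-2 54 -7 13 0" "-4 54 -7 13 0" "-2 54 -4 13 0"; do set -- $a; python3 to.py $1 $2 $3 $4 $5 9|tail -2|head -1;done;  python3 to.py -2 54 -7 35 60 10
```

```text
t [-73.   29.2  74.2] {'th': 0.0, 'h': [], 'fm': [25, 17, 25], 'gm': [25, 25], 'tm': [25, 21, 25], 'dep': -99, 'yr': None, 'Az': None, 'By': 66.22}
t [-24.3 -14.6  61.7] {'th': 0.02, 'h': ['lip'], 'fm': [13, 5, 14], 'gm': [19, 7], 'tm': [25, 0, 20], 'dep': 13.05, 'yr': [-51.14, -36.6], 'Az': 75.78, 'By': 22.4}
t [-24.3 -25.6  61.7] {'th': 0.02, 'h': ['lip'], 'fm': [15, 5, 14], 'gm': [12, 4], 'tm': [25, 0, 20], 'dep': 13.05, 'yr': [-62.14, -47.6], 'Az': 75.78, 'By': 11.4}
t [-24.5 -25.4  60.3] {'th': 0.0, 'h': [], 'fm': [15, 5, 14], 'gm': [12, 5], 'tm': [25, 0, 20], 'dep': 11.94, 'yr': [-61.96, -47.91], 'Az': 72.89, 'By': 11.09}
t [-21.3 -25.6  61.7] {'th': 0.02, 'h': ['lip'], 'fm': [12, 5, 12], 'gm': [12, 2], 'tm': [25, 0, 17], 'dep': 16.05, 'yr': [-62.14, -45.96], 'Az': 76.4, 'By': 11.4}
angle 33.19 dist 162.7
-0.6 -0.2 3.3 9.7 -9.0 9.4 -0.93; -0.6 -0.2 3.3 9.2 -9.6 9.3 -0.93; -0.6 -0.2 3.3 8.7 -10.3 9.2 -0.93; -0.6 -0.2 3.3 8.1 -10.8 9.0 -0.93; -0.6 -0.2 3.3 7.5 -11.4 8.9 -0.93; -0.6 -0.2 3.3 6.9 -11.9 8.7 -0.93; -0.6 -0.2 3.3 6.2 -12.4 8.6 -0.93; -0.6 -0.2 3.3 5.5 -12.8 8.4 -0.93; -0.6 -0.2 3.3 4.8 -13.2 8.3 -0.93; -0.6 -0.2 3.3 4.1 -13.5 8.1 -0.93
cur t [-34.1  92.7 218.9] target t [-73.   29.2  74.2] F(photo) [-0.28 -0.66  0.42] clock 23.9 w 0.0825549995667213
q [-0.67  0.26  0.25  2.17  1.22  0.65  2.48] q tgt [-0.74  0.89  0.18  2.38  1.85  1.25  1.38] 0.0003
t [-73.   29.2  74.2] {'th': 0.0, 'h': [], 'fm': [25, 17, 25], 'gm': [25, 25], 'tm': [25, 21, 25], 'dep': -99, 'yr': None, 'Az': None, 'By': 66.22}
cur:t [-34.1  92.7 218.9] {'th': 0.0, 'h': [], 'fm': [25, 25, 25], 'gm': [25, 25], 'tm': [25, 25, 25], 'dep': -99, 'yr': None, 'Az': 234.3, 'By': 123.17}
```

```bash
python3 to.py -4 55 -8 40 60 8 | sed -n 2p
```

```text
-0.6 -0.1 4.1 11.9 -11.7 11.4 -0.93; -0.6 -0.1 4.1 11.1 -12.6 11.2 -0.93; -0.6 -0.1 4.1 10.2 -13.5 11.1 -0.93; -0.6 -0.1 4.1 9.2 -14.3 10.9 -0.93; -0.6 -0.1 4.1 8.2 -15.0 10.7 -0.93; -0.6 -0.1 4.1 7.1 -15.6 10.6 -0.93; -0.6 -0.1 4.1 6.0 -16.2 10.4 -0.93; -0.6 -0.1 4.1 4.9 -16.7 10.2 -0.93
```

Emit:
jog_arm(
  series="-0.6 0 4.1 11 -11.5 11.5 -0.93; -0.6 0 4.1 10 -12.5 11 -0.93; -0.6 0 4.1 9 -13.5 11 -0.93; -0.6 0 4.1 8 -14.5 11 -0.93; -0.6 0 4.1 7 -15 10.5 -0.93; -0.6 0 4.1 6 -15.5 10.5 -0.93; -0.6 0 4.1 5 -16 10.5 -0.93; -0.6 0 4.1 4 -16.5 10 -0.93",
)

```text
clock: 24.7
tool_pos: [0.5541, -0.01, 0.0772]
orientation: [1.66, 0.177, -0.685]
wrist_force: [0.8, 0.3, -0.6]
gripper_width: 0.0825
```

```bash
python3 to.py -4 55 -8 26 0 7
```

```text
angle 2.66 dist 74.2
-0.1 -0.3 -0.2 10.2 -0.2 2.9 -0.93; -0.1 -0.3 -0.2 10.2 -0.2 2.8 -0.93; -0.1 -0.3 -0.2 10.2 -0.1 2.8 -0.93; -0.1 -0.3 -0.2 10.2 -0.1 2.8 -0.93; -0.1 -0.3 -0.2 10.3 -0.1 2.7 -0.93; -0.1 -0.3 -0.2 10.3 -0.0 2.7 -0.93; -0.1 -0.3 -0.2 10.3 0.0 2.6 -0.93
cur t [-73.8  41.7  77.2] target t [-25.5 -12.4  61.3] F(photo) [ 0.8   0.44 -0.62] clock 24.7 w 0.08251474777787025
q [-0.82  0.91  0.26  2.4   1.86  1.24  1.28] q tgt [-0.69  0.95  0.31  2.33  2.    1.17  1.29] 0.0
t [-25.5 -12.4  61.3] {'th': 0.0, 'h': [], 'fm': [14, 5, 15], 'gm': [19, 9], 'tm': [25, 0, 21], 'dep': 10.94, 'yr': [-48.96, -35.46], 'Az': 73.27, 'By': 24.09}
cur:t [-73.8  41.7  77.2] {'th': 0.0, 'h': [], 'fm': [25, 18, 25], 'gm': [25, 25], 'tm': [25, 24, 25], 'dep': -99, 'yr': None, 'Az': None, 'By': 78.71}
```

```bash
python3 to.py -7 55 -8 27 0 7|sed -n '2p;5p'
```

```text
0.3 -0.3 -0.2 10.1 -0.6 2.8 -0.93; 0.3 -0.3 -0.2 10.1 -0.5 2.7 -0.93; 0.3 -0.3 -0.2 10.1 -0.5 2.7 -0.93; 0.3 -0.3 -0.2 10.2 -0.4 2.6 -0.93; 0.3 -0.3 -0.2 10.2 -0.3 2.6 -0.93; 0.3 -0.3 -0.2 10.2 -0.3 2.5 -0.93; 0.3 -0.3 -0.2 10.2 -0.2 2.5 -0.93
t [-25.8 -10.9  59.1] {'th': 0.0, 'h': [], 'fm': [14, 5, 14], 'gm': [20, 10], 'tm': [25, 0, 22], 'dep': 10.09, 'yr': [-47.52, -33.14], 'Az': 68.91, 'By': 24.62}
```

Emit:
jog_arm(
  series="0.4 -0.3 -0.2 10 -0.6 3 -0.93; 0.4 -0.3 -0.2 10 -0.6 3 -0.93; 0.4 -0.3 -0.2 10 -0.6 2.7 -0.93; 0.4 -0.3 -0.2 10 -0.5 2.6 -0.93; 0.4 -0.3 -0.2 10 -0.5 2.6 -0.93; 0.3 -0.3 -0.2 9 -0.4 2.5 -0.93; 0 0 0 0 0 0 -0.93",
)

```text
clock: 25.4
tool_pos: [0.5925, -0.0639, 0.0623]
orientation: [1.701, 0.203, -0.717]
wrist_force: [1.0, -0.3, 0.4]
gripper_width: 0.0823
```

```bash
python3 to.py -7 55 -8 20 0 5; python3 - <<'E'
from cell import arm
import cv2
p=arm.grab_frame("wrist");im=p["color"][:,:,::-1][150:430,140:513];cv2.imwrite("pics/w23.png",cv2.resize(im,(799,600),interpolation=cv2.INTER_CUBIC))
E
```

```text
angle 0.56 dist 11.8
-0.1 -0.0 -0.1 1.9 -0.1 1.5 -0.93; -0.1 -0.0 -0.1 1.9 -0.1 1.5 -0.93; -0.1 -0.0 -0.1 1.9 -0.1 1.5 -0.93; -0.1 -0.0 -0.1 1.9 -0.1 1.5 -0.93; -0.1 -0.0 -0.1 1.9 -0.1 1.5 -0.93
cur t [-29.1  -7.1  62.3] target t [-25.8 -17.9  59.1] F(photo) [ 0.99 -0.21  0.37] clock 25.4 w 0.08228623239334552
q [-0.69  0.93  0.3   2.35  1.99  1.19  1.23] q tgt [-0.68  0.95  0.31  2.33  2.01  1.18  1.23] 0.0
t [-25.8 -17.9  59.1] {'th': 0.0, 'h': [], 'fm': [14, 5, 14], 'gm': [16, 6], 'tm': [25, 0, 22], 'dep': 10.09, 'yr': [-54.52, -40.14], 'Az': 68.91, 'By': 17.62}
cur:t [-29.1  -7.1  62.3] {'th': 0.0, 'h': [], 'fm': [17, 8, 17], 'gm': [20, 13], 'tm': [25, 0, 25], 'dep': 6.64, 'yr': [-43.59, -31.48], 'Az': 71.06, 'By': 28.41}
```

View pics/w23.png

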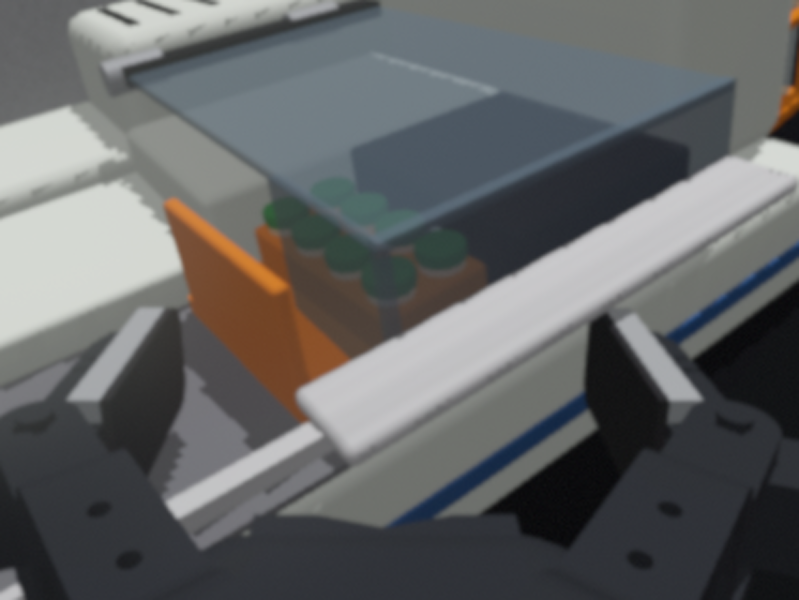

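Emit:
jog_arm(
  series="0 0 0 2 -0.2 1.7 -0.93; 0 0 0 2 -0.2 1.7 -0.93; 0 0 0 2 -0.2 1.7 -0.93; 0 0 0 2 -0.2 1.7 -0.93; 0 0 0 2 -0.1 1.7 -0.93; 0 0 0 0 0 0 -0.93",
)

```text
clock: 26.05
tool_pos: [0.5935, -0.0752, 0.0575]
orientation: [1.7, 0.206, -0.714]
wrist_force: [-0.1, 0.4, 0.1]
gripper_width: 0.0824
```

```bash
python3 to.py -7 55 -8 13 0 6; python3 - <<'E'
from cell import arm
import cv2
p=arm.grab_frame("wrist");im=p["color"][:,:,::-1][150:430,140:513];cv2.imwrite("pics/w24.png",cv2.resize(im,(799,600),interpolation=cv2.INTER_CUBIC))
E
```

```text
angle 0.45 dist 7.1
-0.1 -0.0 -0.0 0.7 0.5 0.8 -0.93; -0.1 -0.0 -0.0 0.7 0.5 0.8 -0.93; -0.1 -0.0 -0.0 0.7 0.5 0.8 -0.93; -0.1 -0.0 -0.0 0.7 0.5 0.8 -0.93; -0.1 -0.0 -0.0 0.7 0.5 0.8 -0.93; -0.1 -0.0 -0.0 0.7 0.5 0.8 -0.93
cur t [-26.6 -18.1  57.5] target t [-25.8 -24.9  59.1] F(photo) [-0.16  0.39  0.09] clock 26.05 w 0.08235337316190665
q [-0.67  0.94  0.31  2.36  2.03  1.19  1.21] q tgt [-0.66  0.96  0.31  2.34  2.03  1.18  1.22] 0.0
t [-25.8 -24.9  59.1] {'th': 0.0, 'h': [], 'fm': [15, 5, 14], 'gm': [11, 5], 'tm': [25, 0, 22], 'dep': 10.09, 'yr': [-61.52, -47.14], 'Az': 68.91, 'By': 10.62}
cur:t [-26.6 -18.1  57.5] {'th': 0.0, 'h': [], 'fm': [15, 4, 15], 'gm': [15, 7], 'tm': [25, 0, 23], 'dep': 9.22, 'yr': [-54.72, -40.98], 'Az': 66.93, 'By': 17.45}
```

View pics/w24.png

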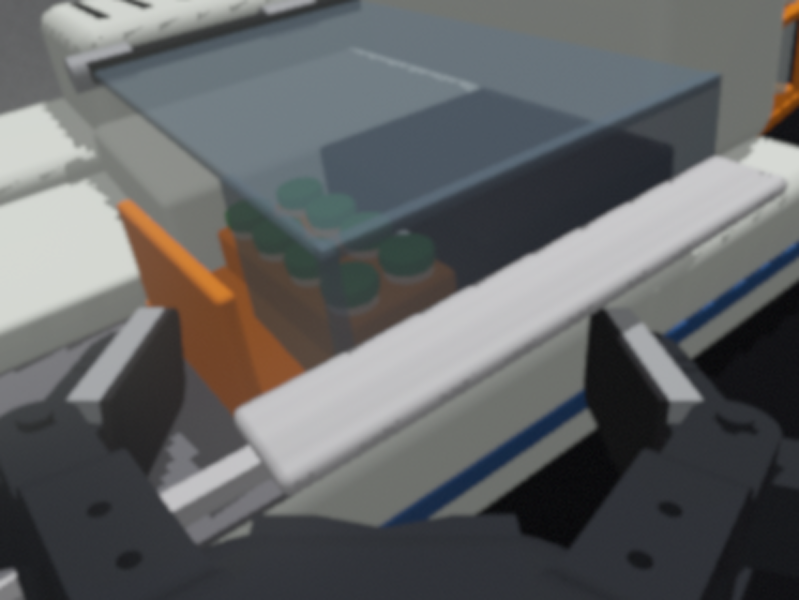

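Emit:
jog_arm(
  series="0 0 0 0.8 0.4 0.9 -0.93; 0 0 0 0.8 0.4 0.9 -0.93; 0 0 0 0.8 0.4 0.9 -0.93",
)

```text
clock: 26.4
tool_pos: [0.5942, -0.0778, 0.0575]
orientation: [1.7, 0.206, -0.711]
wrist_force: [0.6, 1.6, 0.2]
gripper_width: 0.0822
```

```bash
python3 to.py -7 55 -8 13 0 4|sed -n '3p;6p'
```

```text
cur t [-25.7 -20.6  57.5] target t [-25.8 -24.9  59.1] F(photo) [0.38 1.7  0.19] clock 26.4 w 0.08215748198100509
cur:t [-25.7 -20.6  57.5] {'th': 0.0, 'h': [], 'fm': [14, 4, 14], 'gm': [14, 6], 'tm': [25, 0, 22], 'dep': 10.26, 'yr': [-57.34, -42.92], 'Az': 66.92, 'By': 14.97}
```

Emit:
jog_arm(
  series="0 0 0 0.6 0.3 0.9 -0.93; 0 0 0 0.6 0.3 0.9 -0.93",
)

```text
clock: 26.6
tool_pos: [0.5948, -0.0788, 0.0574]
orientation: [1.701, 0.207, -0.707]
wrist_force: [0.6, 2.5, -0.1]
gripper_width: 0.0825
```

```bash
python3 to.py -7 55 -8 13 0 4|sed -n '3p;6p'
```

```text
cur t [-24.9 -21.5  57.4] target t [-25.8 -24.9  59.1] F(photo) [ 0.27  2.51 -0.13] clock 26.6 w 0.08252524097187165
cur:t [-24.9 -21.5  57.4] {'th': 0.0, 'h': [], 'fm': [13, 4, 14], 'gm': [13, 6], 'tm': [25, 0, 22], 'dep': 11.12, 'yr': [-58.32, -43.89], 'Az': 66.83, 'By': 14.13}
```

Emit:
jog_arm(
  series="0 0 0 0.6 0.2 1 -0.93; 0 0 0 0.7 0.2 1.2 -0.93",
)

```text
clock: 26.8
tool_pos: [0.5953, -0.0792, 0.0572]
orientation: [1.703, 0.207, -0.702]
wrist_force: [-1.7, 5.5, 1.2]
gripper_width: 0.0825
```

```bash
python3 to.py -7 55 -8 13 0 4|sed -n '3p;6p'; python3 - <<'E'
from cell import arm
import cv2
p=arm.grab_frame("wrist");im=p["color"][:,:,::-1][150:430,140:513];cv2.imwrite("pics/w25.png",cv2.resize(im,(799,600),interpolation=cv2.INTER_CUBIC))
p=arm.grab_frame("side");cv2.imwrite("pics/side25raw.png",p["color"][:,:,::-1]);im=p["color"][:,:,::-1][230:310,265:365];cv2.imwrite("pics/s25.png",cv2.resize(im,(750,600),interpolation=cv2.INTER_CUBIC))
E
```

```text
cur t [-24.4 -21.9  57.2] target t [-25.8 -24.9  59.1] F(photo) [-2.37  5.25  1.23] clock 26.8 w 0.08253076078453153
cur:t [-24.4 -21.9  57.2] {'th': 0.0, 'h': [], 'fm': [13, 4, 14], 'gm': [14, 5], 'tm': [25, 0, 21], 'dep': 11.83, 'yr': [-58.87, -43.54], 'Az': 67.12, 'By': 13.81}
```

View pics/w25.png

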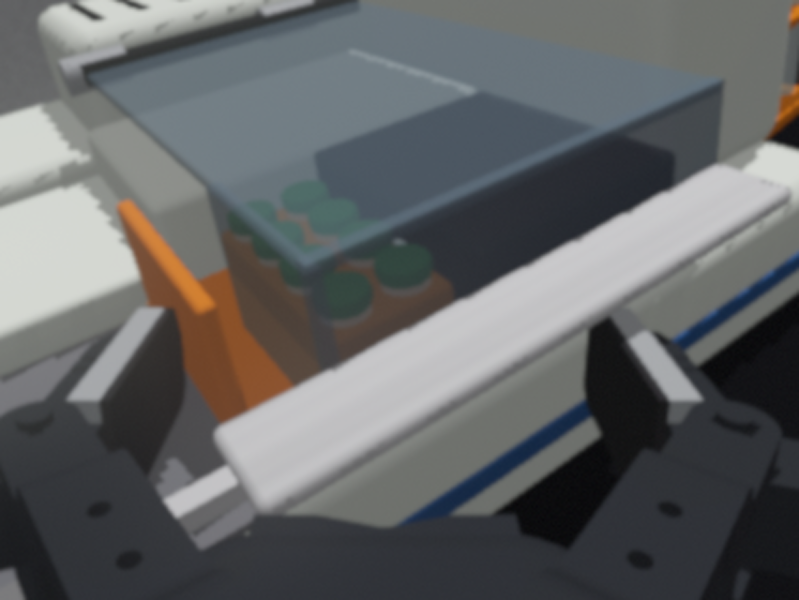

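View pics/s25.png

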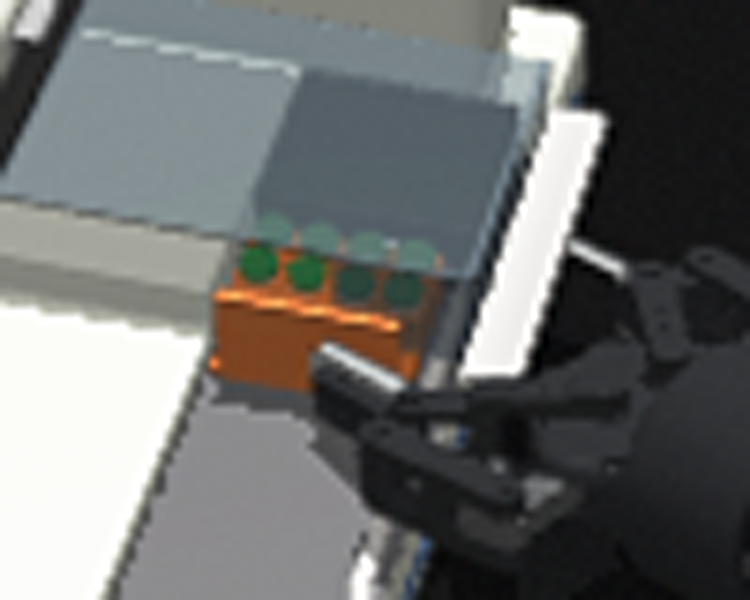

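Emit:
jog_arm(
  series="0 0 0 -2 0.2 -2.5 -0.93; 0 0 0 -2.5 0 -2.5 -0.93; 0 0 0 -9 0 -1 -0.93; 0 0 0 -10 0 0 -0.93; 0 0 0 -10 0 0 -0.93; 0 0 0 -10 0 0 -0.93; 0 0 0 -10 0 0 -0.93; 0 0 0 -10 0 0 -0.93",
)

```text
clock: 27.7
tool_pos: [0.5463, -0.035, 0.0729]
orientation: [1.7, 0.206, -0.711]
wrist_force: [0.2, 0.1, -0.4]
gripper_width: 0.0825
```

Emit:
jog_arm(
  series="0 0 0 -10 10 -10 -0.93; 0 0 0 -5 20 -20 -0.93; 0 0 0 0 20 -20 -0.93; 0 0 -5 0 20 -20 -0.93; 0 0 -8 -5 20 -10 -0.93; 0 0 -8 -15 20 -10 -0.93; 0 0 -8 -15 10 -10 -0.93; 0 0 0 0 0 0 -0.93",
)

```text
clock: 28.5
tool_pos: [0.5898, 0.036, 0.2089]
orientation: [1.715, 0.666, -0.651]
wrist_force: [0.1, -0.5, 0.2]
gripper_width: 0.0821
```

```bash
python3 st.py; python3 look.py w26; python3 - <<'E'
from cell import arm
import cv2
p=arm.grab_frame("side");cv2.imwrite("pics/side26raw.png",p["color"][:,:,::-1]);im=p["color"][:,:,::-1][160:400,190:440];cv2.imwrite("pics/s26.png",cv2.resize(im,(625,600),interpolation=cv2.INTER_CUBIC))
E
```

```text
t 28.5 q [-0.743  0.299  0.273  2.223  1.382  0.737  2.279] pos [0.5898 0.036  0.2089] w 0.0821 F [ 0.15 -0.45  0.23] T [0.47 0.66 0.  ]
[[ 0.626  0.399 -0.67 ]
 [-0.476 -0.484 -0.734]
 [-0.618  0.778 -0.113]]
bay_entrance [(0.89, [388.2, 294.0]), (0.69, [603.5, 137.0])] pred [387. 291.]
front_rail [(0.81, [412.5, 317.2])] pred [413. 317.]
skirt [(0.66, [404.0, 301.3]), (0.51, [473.1, 307.7])] pred [407. 303.]
lip [(0.65, [474.8, 307.0])] pred [475. 304.]
thumb_plate [(0.85, [373.1, 290.2])] pred 
end_stop [(0.42, [406.9, 300.3])] pred [416. 269.]
```

View pics/w26.png

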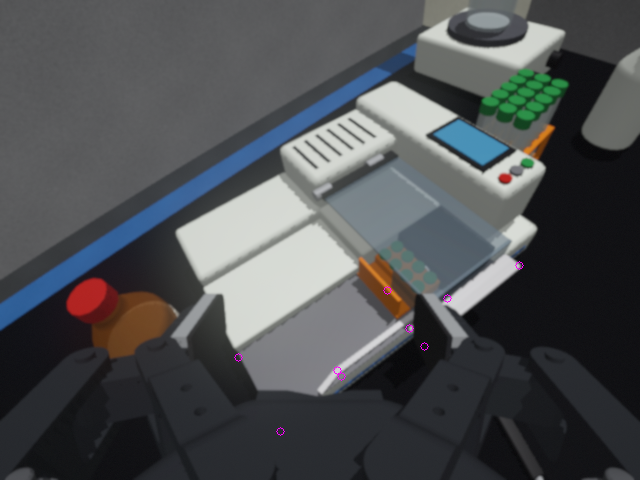

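View pics/s26.png

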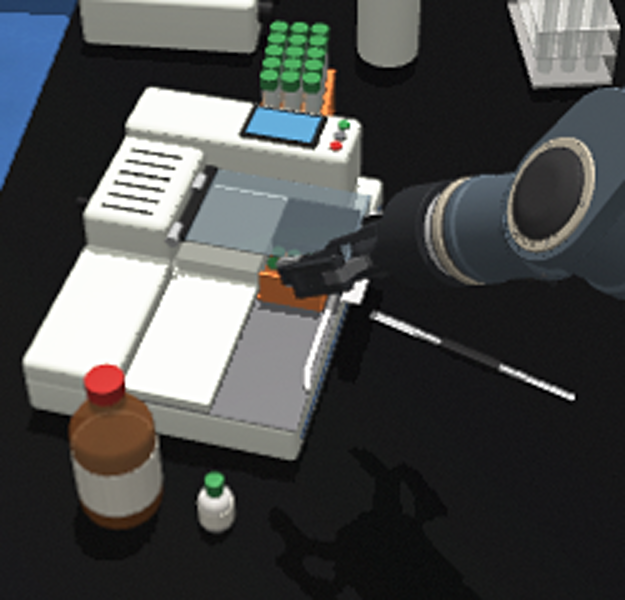

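```bash
python3 - <<'E'
import cv2
im=cv2.imread("pics/w26raw.png");z=cv2.resize(im[210:323,330:480],None,fx=5.3,fy=5.3,interpolation=cv2.INTER_CUBIC);cv2.imwrite("pics/w26z.png",z)
E
```

```text
(no output)
```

View pics/w26z.png

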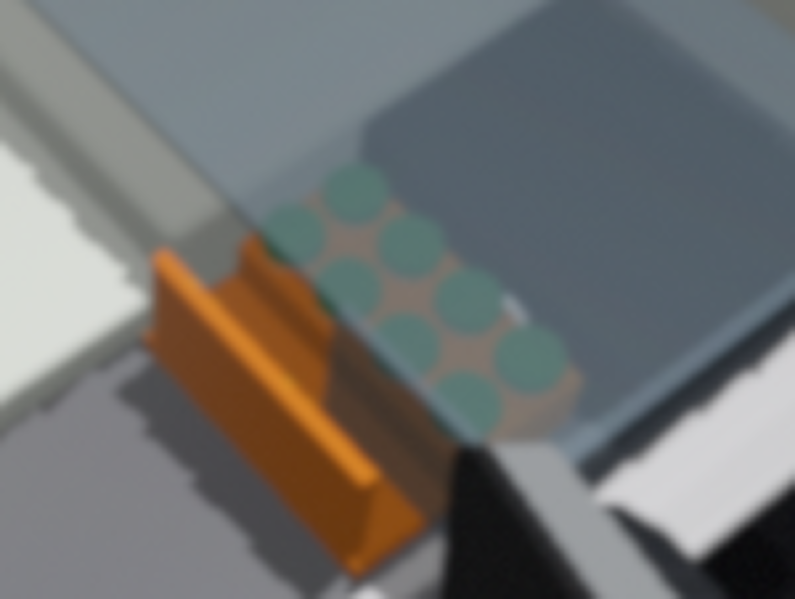

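```bash
python3 - <<'E'
from h import *
d=np.load("pics/w26.npz");c=(d["V"],d["K"],d["D"])
PH=[.6222,-.0605,-.123]
far=[(356,192),(411,246),(469,299),(531,358)];near=[(295,235),(348,289),(407,343),(466,402)]
px=np.array(far+near)/5.3-.5+[330,210]
def pts(t):
    x,y,a=t;o=[]
    for r in(-1,1):
        for k in(1.5,.5,-.5,-1.5):
            u,v=k*.015,r*.015/2;o.append((x+np.cos(a)*u-np.sin(a)*v,y+np.sin(a)*u+np.cos(a)*v,.072))
    return np.array(o)
f=lambda t:(proj(c,W(PH,pts(t)))-px).ravel()
r=least_squares(f,[0,-.024,0]);print(r.x.round(4),np.degrees(r.x[2]),np.abs(r.fun).max())
E
```

```text
[ 0.0008 -0.0239 -0.0231] -1.3220403244620775 0.4785975240936864
```

```bash
python3 -c "
from cell import arm
print(arm.hand_in())"
```

```text
the job is handed in; nothing more can be done
None
```

The tray is loaded and home, the flap is shut over the vials, and I handed the job in at about 28.6 s of the 51 s allowed.

**What I did:** One open fingertip went under the metal lip, and rolling the hand lifted the flap to about 0.23 rad. The other fingertip pushed the thumb plate along the lane until it stalled at about 6 N. I then lowered the flap gently and took the fingers out.

**Extra push after the flap was shut:** A check showed the tray skewed by about 2° and about 1.5 mm short of home. I went back in with the flap staying shut and pushed the plate again, nearer the middle. It stalled at about 5 N, and I backed out.

**Last checks:**
- **Tray:** the wrist view puts its origin 23.9 mm to -y of bay_entrance (home is 24). It reads -1.3° of yaw in my estimated photometer frame, and that frame may itself be 1–2° off.
- **Flap:** the lip corners lie where the shut position predicts.
- **Surroundings:** the other items look undisturbed in the wrist and side views, and the wrist force reads about zero with the arm clear.

**Readings that disagreed:** before the second push, the side-view plate landmark read about 2 mm farther out than home. The end-stop landmark in that same view showed the same 2 mm offset.

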